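# Tare, load and weigh a sample-cup carrier on a spring balance

### The job

Make up the sample order: hang the empty carrier on the balance's sprung hook, let go and wait a second or two after the hook has stopped bobbing, for the empty weight, then set it down, stand every lidded sample cup from the bench upright in it, and weigh the loaded carrier the same way. Finish with the loaded carrier standing on the black rubber mat and the hook free. The cups have thin walls, so hold them gently; ease the carrier onto the hook so that the spring never reaches its bottom stop, and leave everything else on the bench where it is.

Things in the scene. Friction and masses are not known exactly. Their poses are not given: they have to be found in the camera images.
- carrier: aluminium cup carrier, 190 x 190 mm, 225 mm tall, 0.33 kg: a tray of four open cells with an upright centre board 8 mm thick, which stands in the carrier's y-z plane, 120 mm wide above the tray. Origin at the centre of its underside, z up. Floor 5 mm thick, outer walls up to 35 mm, dividers up to 27 mm; cells about 88 x 90 mm, centred at x = +-50, y = +-46 mm. Starts empty on the mat
- carrier_eye (a point): middle of the top edge of the hand hole in the carrier's centre board, 172 mm above the underside: this edge rests on the hook's seat when the carrier hangs. The hole goes through the board along the carrier's x, is 88 mm wide (y) and reaches from 112 mm up to this arched edge (172 mm in the middle, 160 mm at its ends)
- carrier_grip (a point): on the solid grip above the carrier's hand hole (board 8 mm thick, from 172 to 225 mm), 215 mm above the underside and 10 mm below the top edge: a good height for the finger pads, from above, closing along the carrier's x on the board's two faces
- scale: tubular spring balance fixed to the bench: foot plate 14 mm thick that begins 85 mm behind the hook's seat, grey column 52 mm across with its axis 150 mm behind the seat, and a ringed inner tube that carries the hook arm and sinks under load (top 302 mm up). Origin on the bench below the seat; +x from the seat to the column, so the hook opens to -x, roughly towards the robot; z up
- hook_seat (a point): top of the hook's flat bar at its lowest point, the seat; 254 mm above the bench unloaded, sinking with the hook. The bar is 16 mm wide, 8 mm thick and runs along the balance's x: it dips to the seat in a V: in front (-x) it rises to a tip 36 to 40 mm away, 15 mm higher than the seat; behind, it is 18 mm higher from 50 mm on. Axes as scale
- hook (a joint): how far the sprung hook has sunk, in m: 0 unloaded, bottom stop at 0.055 (never pass 0.052). Spring 240 N per m: the empty carrier draws it down about 13 mm, a loaded one 19 to 37 mm. It bobs for 1 to 2 s before it rests (a carrier loaded off balance hangs up to 0.2 rad askew and goes on swinging a little, which does not matter); a carrier let fall on it overshoots to nearly twice the resting depth
- mat: black rubber mat, 270 x 270 mm and 4 mm thick, fixed to the bench, with the carrier on it at the start; origin at the centre of its underside
- cup1: lidded sample cup: round, 56 mm across, 70 mm tall, translucent thin plastic with grey paint inside and a flat white lid, 0.07 to 0.14 kg. Origin at the centre of its underside, z up. The thin wall caves in if each finger presses on it with more than about 20 N: grip with 5 to 12 N. Two to four such cups are on the bench; None from the start: this one is absent
- cup2: lidded sample cup: round, 56 mm across, 70 mm tall, translucent thin plastic with grey paint inside and a flat white lid, 0.07 to 0.14 kg. Origin at the centre of its underside, z up. The thin wall caves in if each finger presses on it with more than about 20 N: grip with 5 to 12 N. Two to four such cups are on the bench; None from the start: this one is absent
- cup3: lidded sample cup: round, 56 mm across, 70 mm tall, translucent thin plastic with grey paint inside and a flat white lid, 0.07 to 0.14 kg. Origin at the centre of its underside, z up. The thin wall caves in if each finger presses on it with more than about 20 N: grip with 5 to 12 N. Two to four such cups are on the bench; None from the start: this one is absent
- cup4: lidded sample cup: round, 56 mm across, 70 mm tall, translucent thin plastic with grey paint inside and a flat white lid, 0.07 to 0.14 kg. Origin at the centre of its underside, z up. The thin wall caves in if each finger presses on it with more than about 20 N: grip with 5 to 12 N. Two to four such cups are on the bench; None from the start: this one is absent
- tape: bystander, to be left where it is: roll of masking tape lying flat, 84 mm across, 25 mm high, origin at the centre of its underside
- sandblock: bystander, to be left where it is: rubber and cork sanding block, 60 x 52 x 30 mm, origin at the centre of its underside
- thinner: bystander, to be left where it is: white plastic bottle, 64 mm across, 150 mm tall, at the back
- lacquer: bystander, to be left where it is: steel can, 86 mm across, 110 mm tall, at the back
- sticks: bystander, to be left where it is: grey beaker of wooden stirring sticks, 68 mm across, 180 mm tall, at the back
- brush: bystander, to be left where it is: brush lying at the left side, 170 mm long
- filters: bystander, to be left where it is: stack of cone-shaped paper strainers, points up, 100 mm across, 100 mm tall, at the right side
Not all that is in view belongs to the job. What is shaped like the cup4 but green or purple is not meant. What is shaped like the cup1 but pink is not meant.

How it is judged:
By the outcome, as a careful person would: the job done as asked, in the order asked, and still so for the second after the job is handed in, with the robot touching nothing.
Of cup1, cup2, cup3, cup4 only 2 to 4 are there at a start; the rules pass over those that are not, and their reading is None.
At some moment in a run one of cup1, cup2, cup3, cup4 may be knocked a few centimetres aside while the robot is not near it.
It also fails if it takes over 210 s, if anything falls off the work surface, if the arm or the gripper's body presses on something with over 40 N, if the wrist force passes 120 N, or if a joint passes its speed limit or range.

### The arm

A 6-joint arm with a two-finger parallel gripper is mounted at the origin on the work surface. World frame = base frame: x ahead of the robot, y to its left, z up, the work surface at z = 0. Lengths are in m, angles in degrees, forces in N, time in s.
With the tool pointing down it reaches from about 0.3 to 0.75 m from the base axis. Payload 8.5 kg.
Tool frame: the origin (TCP) lies at the very end of the fingers, on their centre line; the grasp point (between the pads) lies 19 mm behind it; y points along the fingers, z is the direction in which the jaws open and shut, and the axes are right-handed (so a half turn about y gives the same grasp; the last joint's range is limited). The gripper opens to 85 mm and grips with 20 to 120 N. Pads are 22 mm wide; open, the fingers measure 114 mm over their backs; the gripper's body (76 mm by 85 mm) begins 54 mm behind the grasp point. The pads swing forward as they close: fully open they stand 13 mm farther back than shut.
Start: joints at [-85.502, 21.807, 74.336, -0, 83.858, -12.336], TCP at [0.159, -0.526, 0.231] pointing down, gripper open.
Joint ranges: [-178.18, 178.18], [-50.72, 133.34], [12.68, 142.11], [-81.47, 261.47], [9.98, 163.14], [-165.26, 165.26]. Speed limits (degrees/s): [136.94, 136.94, 180, 180, 180, 180].

### API

Orientations are given as a 3x3 rotation matrix whose columns are the frame's x, y, z axes.
In Python, from rig import env gives the robot as it stands. The module is installed in compiled form; this text tells all that it offers.
- The arm moves only by the tool servo_tool, never from a script. Its argument "rows" is one flat list of numbers, 7 for each row, row after row: the opening, from 0 (shut) to 1 (fully open), then the shift along the world's x, y, z in m, then the turn, a rotation vector about the world's x, y, z in degrees. A call has 1 to 10 rows; each row shifts and turns the commanded pose from where the row before left it; what a row does not reach is not made up. A row lasts 1/12 s, in which the tool goes at most 41.7 mm and 7.16 degrees, less where a joint would pass 70% of its speed; a pose out of reach is approached as far as the arm can. A call with a gripper value outside its range is refused whole. The fingers move at their own pace and stop on an object; "force" is the grip in N (left out, the last holds). Time passes only in rows, so rows that do not move let the fingers close. It gives the time, the measured TCP pose, the force and the opening at its end, in the units of the state.
- env.observe(): the state, without advancing time (a new reading comes with each control period).
- env.get_image(name): name is "scene" or "side" or "wrist"; returns the picture (384x512x3 uint8, red, green, blue); there is no depth.
- env.camera_model(name): a dict with "camera_matrix" (3x3 intrinsics, pixels), "R" (3x3) and "t" (3): a world point X has camera coordinates R X + t; the wrist camera has in their place "mount" (4x4, takes a point from camera to tool coordinates, whose origin is the TCP and whose axes are the tool frame's). Camera axes: x right, y down, z forward; pixel columns grow to the right and rows downward; lengths in m; the calibration is good to about 2 mm. A picture is of the moment at which its call begins: read the wrist's pose just before it. camera_model takes no time and is no camera call.
- env.close_job(): hands the job in, once; it reports no verdict.
The state is a dict: "time_s": time; "q": joint angles; "qvel": joint speeds; "joint_efforts": joint torques, N m; "position": TCP position; "tool_rot": TCP orientation; "ft_force": force on the tool from outside, world axes, zero at the start; "wrist_torque": the same for the moment, N m; "grip_width": finger opening in m.
Only numpy, scipy, OpenCV 4.12 (cv2) and the standard library are available. Lean on these libraries where they do the work, as an engineer would, in place of code of your own. Each camera call takes 0.05 s, during which the arm holds its last target.

## Working session

There is one attempt and no reset: what is moved stays moved. The work goes in short steps, Python scripts to look and compute and a tool call to move; the robot and the scene stay as the last step left them, time stands still between calls to the robot, and variables do not carry over. Pictures are saved under pics/ and viewed, and the job is handed in when it is done.

Besides the shell and the picture viewer there is one more tool, called after "Call:" as name(argument=value, ...), one argument or row to a line, values as JSON. servo_tool: Moves the arm, as the interface text tells. Its arguments: {"type":"object","properties":{"rows":{"type":"array","items":{"type":"number"}},"force":{"type":"number"}},"required":["rows"]}

```bash
mkdir -p pics; ls; cat > h.py <<'E'
import numpy as np, cv2
from rig import env
def save(name,img,scale=1):
    cv2.imwrite('pics/'+name, cv2.resize(cv2.cvtColor(img,cv2.COLOR_RGB2BGR),None,fx=scale,fy=scale,interpolation=cv2.INTER_CUBIC))
def cam(n,st=None):
    c=env.camera_model(n); K=np.array(c['camera_matrix'])
    if 'R' in c: return K,np.array(c['R']),np.array(c['t']).ravel()
    M=np.array(c['mount']); st=st or env.observe()
    T=np.eye(4);T[:3,:3]=st['tool_rot'];T[:3,3]=st['position']
    W=np.linalg.inv(T@M); return K,W[:3,:3],W[:3,3]
def ray(c,u,v):
    K,R,t=c; d=R.T@np.linalg.inv(K)@np.array([u,v,1.]); return -R.T@t,d
def onz(c,u,v,z):
    o,d=ray(c,u,v); return o+d*(z-o[2])/d[2]
def proj(c,X):
    K,R,t=c; p=K@(R@np.array(X)+t); return p[:2]/p[2]
def tri(rays):
    A=np.zeros((3,3));b=np.zeros(3)
    for o,d in rays:
        d=d/np.linalg.norm(d);P=np.eye(3)-np.outer(d,d);A+=P;b+=P@o
    X=np.linalg.solve(A,b)
    return X
E
python3 - <<'E'
from h import *
s=env.observe(); print(s)
for n in ['scene','side','wrist']:
    save(n+'0.png',env.get_image(n),1.5 if n!='wrist' else 1.5)
for n in ['scene','side']:
    K,R,t=cam(n);print(n,K,-R.T@t,R[2])
print(env.camera_model('wrist'))
E
```

```text
pics
{'time_s': 0.0, 'q': array([-8.55017859e+01,  2.18415844e+01,  7.43856527e+01, -1.29148258e-03,
        8.38561491e+01, -1.23346312e+01]), 'qvel': array([-0.008734  ,  0.00845534, -0.0636207 ,  0.03250911,  0.07084797,
       -0.0865454 ]), 'joint_efforts': array([ 3.55813318e-04, -4.48464131e+01, -2.31276244e+01, -1.39836925e-04,
        4.82124015e-03,  9.08889604e-06]), 'position': array([ 0.15924866, -0.52613736,  0.23070091]), 'tool_rot': array([[-9.57152967e-01, -1.36483289e-04,  2.89582768e-01],
       [-2.89582656e-01,  1.44912152e-03, -9.57151913e-01],
       [-2.89005379e-04, -9.99998941e-01, -1.42655415e-03]]), 'ft_force': array([ 0.47901932,  0.09093059, -0.72705796]), 'wrist_torque': array([-0.01800977, -0.00627155, -0.03028705]), 'grip_width': 0.08532081932961036}
scene [[350.77686401   0.         258.26660313]
 [  0.         350.77686401 199.6424456 ]
 [  0.           0.           1.        ]] [1.02751801 0.58528316 1.26024649] [-0.3685075  -0.45404039 -0.81120253]
side [[364.98841334   0.         258.48720062]
 [  0.         364.98841334 190.22850056]
 [  0.           0.           1.        ]] [-0.10982109  0.88809161  0.95839871] [ 0.47588611 -0.65260901 -0.58960486]
{'camera_matrix': array([[346.36466829,   0.        , 253.87635725],
       [  0.        , 346.36466829, 189.96737642],
       [  0.        ,   0.        ,   1.        ]]), 'mount': array([[-1.07947825e-03,  9.46137218e-01,  3.23764110e-01,
        -8.29147304e-02],
       [-9.19567592e-04, -3.23765101e-01,  9.46137048e-01,
        -1.43148796e-01],
       [ 9.99998995e-01,  7.23611380e-04,  1.21953451e-03,
         1.06119985e-04],
       [ 0.00000000e+00,  0.00000000e+00,  0.00000000e+00,
         1.00000000e+00]])}
```

View pics/scene0.png

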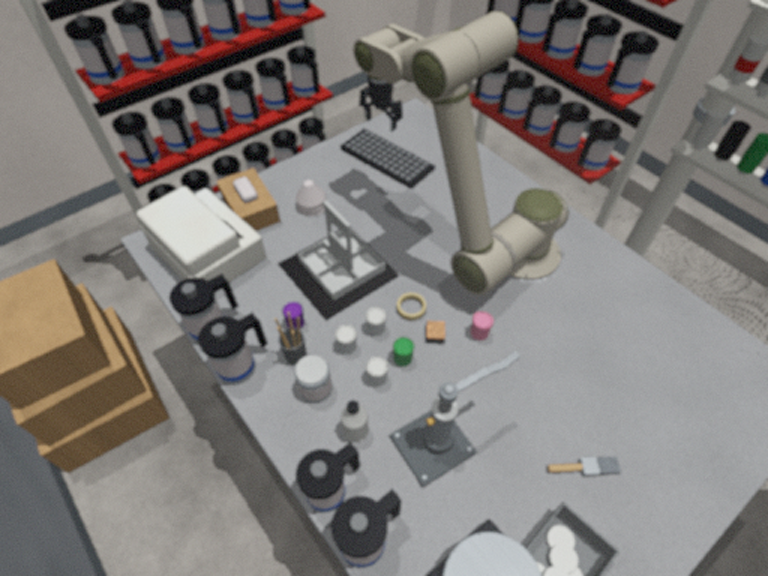

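View pics/side0.png

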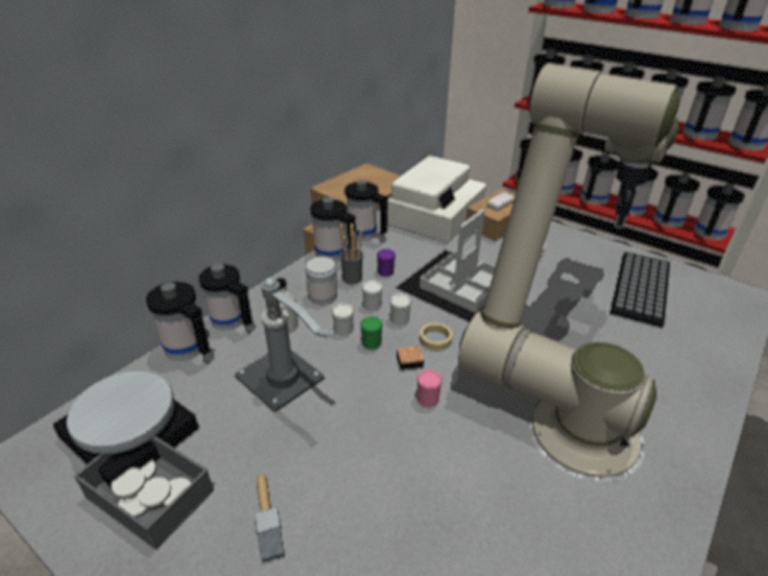

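View pics/wrist0.png

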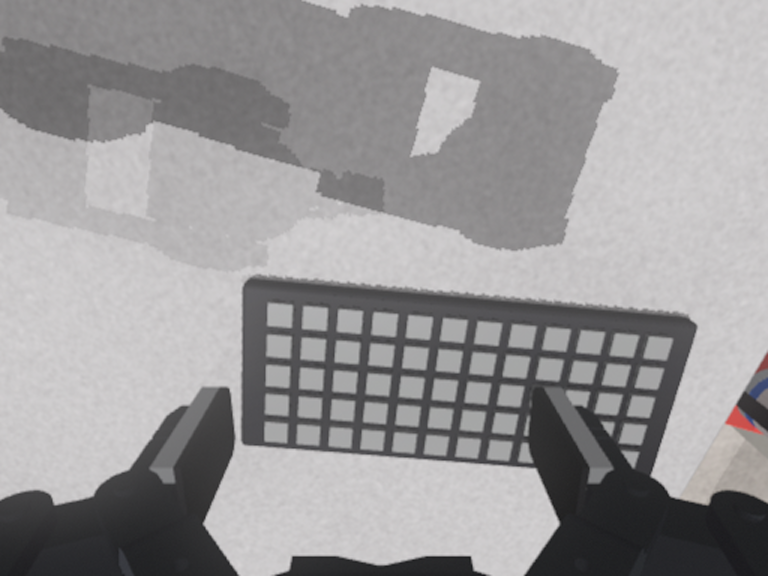

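```bash
python3 - <<'E'
from h import *
a=env.get_image('scene');b=env.get_image('side')
A=cv2.resize(a[120:300,170:350],None,fx=4.4,fy=3.3,interpolation=cv2.INTER_CUBIC)
save('sc1.png',cv2.resize(a[125:265,180:340],None,fx=4.5,fy=4.2,interpolation=cv2.INTER_CUBIC))
save('sc2.png',cv2.resize(a[240:340,240:360],None,fx=5,fy=5,interpolation=cv2.INTER_CUBIC))
save('sd1.png',cv2.resize(b[130:280,150:340],None,fx=4,fy=4,interpolation=cv2.INTER_CUBIC))
E
```

```text
(no output)
```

View pics/sc1.png

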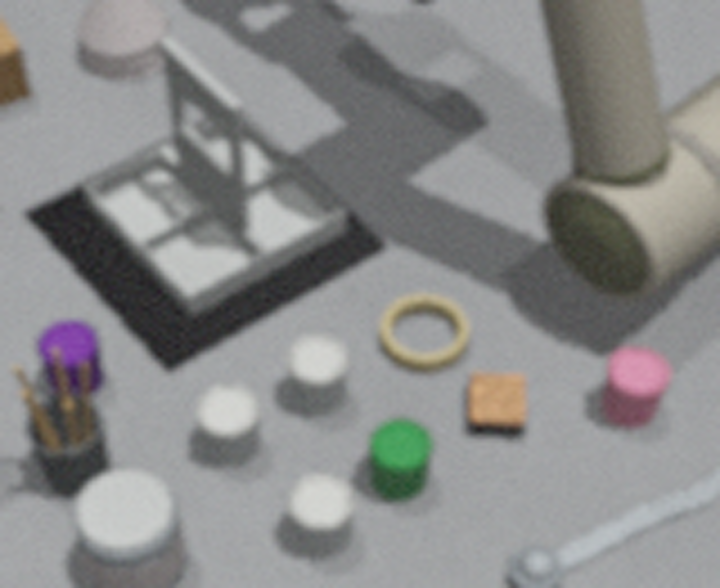

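View pics/sd1.png

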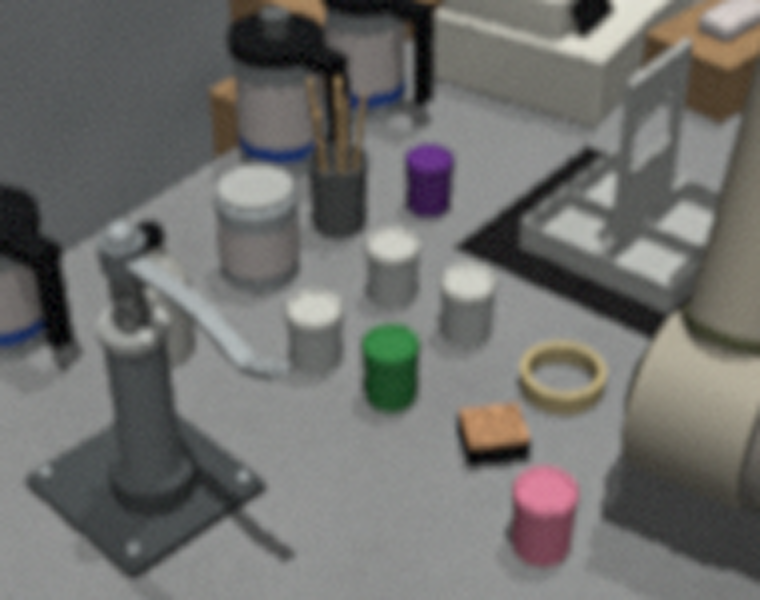

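View pics/sc2.png

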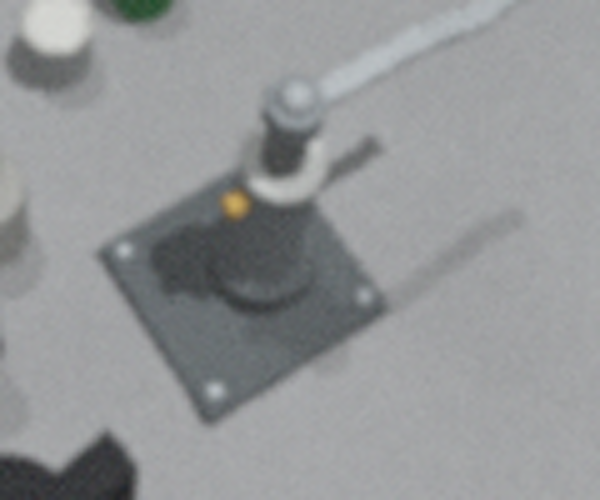

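```bash
python3 - <<'E'
from h import *
S=cam('scene');D=cam('side')
s1=lambda u,v:(180+u/4.5,125+v/4.2)
s2=lambda u,v:(240+u/5,240+v/5)
d1=lambda u,v:(150+u/4,130+v/4)
np.set_printoptions(precision=4,suppress=True)
for n,a,b in [('cupA',(319,360),(466,281)),('cupB',(227,410),(392,244)),('cupC',(321,502),(314,308)),('green',(401,440),(391,345)),('pink',(639,370),(545,487)),('purple',(69,340),(429,160))]:
    print(n,onz(S,*s1(*a),.07),onz(D,*d1(*b),.07),tri([ray(S,*s1(*a)),ray(D,*d1(*b))]))
print('board',onz(S,*s1(170,42),.229),onz(S,*s1(240,105),.229))
print('boardD',onz(D,*d1(688,45),.229),onz(D,*d1(622,105),.229))
print('mat',[onz(S,*s1(*p),.004)[:2] for p in [(28,212),(170,368),(383,244)]])
print('tray',[onz(S,*s1(*p),.039)[:2] for p in [(85,188),(190,305),(350,215)]])
print('plate',[onz(S,*s2(*p),.014)[:2] for p in [(100,252),(207,420),(385,305)]])
print('screw',[onz(S,*s2(*p),.014)[:2] for p in [(125,250),(215,390),(365,297)]])
print('screwD',[onz(D,*d1(*p),.014)[:2] for p in [(45,470),(245,477),(133,548)]])
print('top',onz(S,*s2(297,97),.302),onz(D,*d1(122,237),.302))
print('tip', onz(S,518/1.5,356/1.5,.265),onz(D,*d1(285,371),.265),tri([ray(S,518/1.5,356/1.5),ray(D,*d1(285,371))]))
print('dip',onz(D,*d1(250,365),.254))
print('tape',onz(S,*s1(424,331),.02),'sand',onz(S,*s1(497,402),.03))
E
```

```text
cupA [ 0.5454 -0.0563  0.07  ] [ 0.5416 -0.0604  0.07  ] [ 0.5432 -0.0599  0.0677]
cupB [ 0.6444 -0.0623  0.07  ] [ 0.6382 -0.0646  0.07  ] [ 0.6419 -0.0669  0.0653]
cupC [0.6404 0.0675 0.07  ] [0.6335 0.0643 0.07  ] [0.6375 0.0628 0.0651]
green [0.5452 0.0598 0.07  ] [0.5402 0.0625 0.07  ] [0.5435 0.058  0.0655]
pink [0.3266 0.134  0.07  ] [0.3243 0.129  0.07  ] [0.3247 0.1315 0.0695]
purple [ 0.7096 -0.2183  0.07  ] [ 0.7031 -0.2148  0.07  ] [ 0.7082 -0.2219  0.0644]
board [ 0.4824 -0.357   0.229 ] [ 0.4828 -0.2472  0.229 ]
boardD [ 0.4759 -0.3592  0.229 ] [ 0.4678 -0.2114  0.229 ]
mat [array([ 0.6311, -0.4347]), array([ 0.6358, -0.1731]), array([ 0.374 , -0.1709])]
tray [array([ 0.579, -0.399]), array([ 0.5872, -0.2037]), array([ 0.3927, -0.2012])]
plate [array([0.7153, 0.2135]), array([0.7337, 0.3549]), array([0.5792, 0.3739])]
screw [array([0.6999, 0.2239]), array([0.7157, 0.3428]), array([0.5864, 0.3606])]
screwD [array([0.7209, 0.3365]), array([0.5724, 0.2341]), array([0.5909, 0.3535])]
top [0.6345 0.2983 0.302 ] [0.6112 0.3027 0.302 ]
tip [0.4493 0.3227 0.265 ] [0.44   0.3126 0.265 ] [0.4434 0.3161 0.2608]
dip [0.4734 0.3141 0.254 ]
tape [ 0.4242 -0.0485  0.02  ] sand [0.4321 0.064  0.03  ]
```

Call:
servo_tool(
  rows=[1,0.03,0.02,0.012,0,0,7,1,0.03,0.02,0.012,0,0,7,1,0.03,0.02,0.012,0,0,7,1,0.03,0.02,0.012,0,0,7,1,0.03,0.02,0.012,0,0,7,1,0.03,0.02,0.012,0,0,7,1,0.03,0.02,0.012,0,0,7,1,0.03,0.02,0.012,0,0,7,1,0.03,0.02,0.012,0,0,7,1,0.03,0.02,0.012,0,0,7],
  force=40,
)

```text
time_s: 1.08
position: [0.4605, -0.325, 0.3519]
tool_rot: [[-0.049, -0.0, 0.999], [-0.999, 0.0, -0.049], [-0.0, -1.0, -0.0]]
ft_force: [-0.0, -0.7, 0.0]
grip_width: 0.0852
```

Call:
servo_tool(
  rows=[1,0.02,0.02,0,0,0,3,1,0,0,0,0,0,0,1,0,0,0,0,0,0],
)

```text
time_s: 1.33
position: [0.48, -0.3054, 0.3511]
tool_rot: [[-0.001, -0.0, 1.0], [-1.0, 0.0, -0.001], [-0.0, -1.0, -0.0]]
ft_force: [-0.7, 0.6, 0.5]
grip_width: 0.0852
```

```bash
cat > w.py <<'E'
from h import *
import sys
s=env.observe(); np.set_printoptions(precision=4,suppress=True)
print(s['time_s'],s['position'],s['ft_force'],s['grip_width'],s['q'])
print('toolz yaw',np.degrees(np.arctan2(s['tool_rot'][1,2],s['tool_rot'][0,2])))
print(s['tool_rot'])
save(sys.argv[1]+'.png',env.get_image('wrist'),1.5)
E
python3 w.py w1
```

```text
1.3333 [ 0.48   -0.3054  0.3511] [-0.6855  0.602   0.48  ] 0.0852341515788796 [-44.3823  20.9362  56.3373  -0.009  102.7531 -44.3402]
toolz yaw -0.04408262282211627
[[-0.0008 -0.0004  1.    ]
 [-1.      0.0002 -0.0008]
 [-0.0002 -1.     -0.0004]]
```

View pics/w1.png

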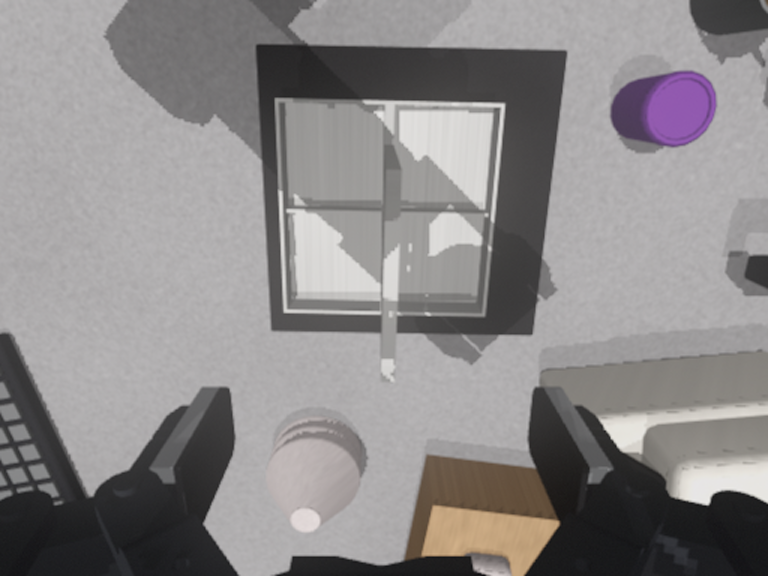

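```bash
python3 - <<'E'
from h import *
np.set_printoptions(precision=4,suppress=True)
W=cam('wrist')
P=[onz(W,u/1.5,v/1.5,.039)[:2] for u,v in [(277,99),(504,103),(487,316),(286,312)]];print(P,np.mean(P,0))
print([onz(W,u/1.5,v/1.5,.004)[:2] for u,v in [(257,45),(566,51),(531,334),(272,330)]])
print([onz(W,u/1.5,v/1.5,.229)[:2] for u,v in [(382,378),(395,378)]])
print(onz(W,673/1.5,108/1.5,.07))
E
```

```text
[array([ 0.3931, -0.2168]), array([ 0.5806, -0.2202]), array([ 0.5788, -0.4102]), array([ 0.389 , -0.4059])] [ 0.4854 -0.3133]
[array([ 0.3722, -0.1724]), array([ 0.6387, -0.1777]), array([ 0.633 , -0.4446]), array([ 0.3665, -0.4398])]
[array([ 0.4794, -0.3705]), array([ 0.4869, -0.3705])]
[ 0.7044 -0.2243  0.07  ]
```

Call:
servo_tool(
  rows=[1,0.004,-0.005,-0.03,0,0,-1,1,0,0,-0.04,0,0,0,1,0,0,-0.035,0,0,0,1,0,0,-0.03,0,0,0,1,0,0,-0.016,0,0,0,0,0,0,0,0,0,0,0,0,0,0,0,0,0,0,0,0,0,0,0,0,0,0,0,0,0,0,0,0,0,0,0,0,0,0],
  force=60,
)

```text
time_s: 2.22
position: [0.4835, -0.3119, 0.2017]
tool_rot: [[-0.021, 0.002, 1.0], [-1.0, -0.002, -0.021], [0.002, -1.0, 0.002]]
ft_force: [0.0, 0.2, -0.4]
grip_width: 0.0259
```

Call:
servo_tool(
  rows=[0,0,0,0,0,0,0,0,0,0,0,0,0,0],
)

```text
time_s: 2.38
position: [0.4836, -0.3115, 0.201]
tool_rot: [[-0.02, 0.001, 1.0], [-1.0, -0.001, -0.02], [0.001, -1.0, 0.001]]
ft_force: [-1.0, 1.2, -3.1]
grip_width: 0.0072
```

```bash
python3 w.py w2
```

```text
2.3833 [ 0.4836 -0.3115  0.201 ] [-1.0054  1.164  -3.1272] 0.007153277269008669 [-44.5846  25.5949  73.2982   0.0175  81.011  -43.4213]
toolz yaw -1.165940796898317
[[-0.0203  0.0014  0.9998]
 [-0.9998 -0.001  -0.0203]
 [ 0.0009 -1.      0.0014]]
```

View pics/w2.png

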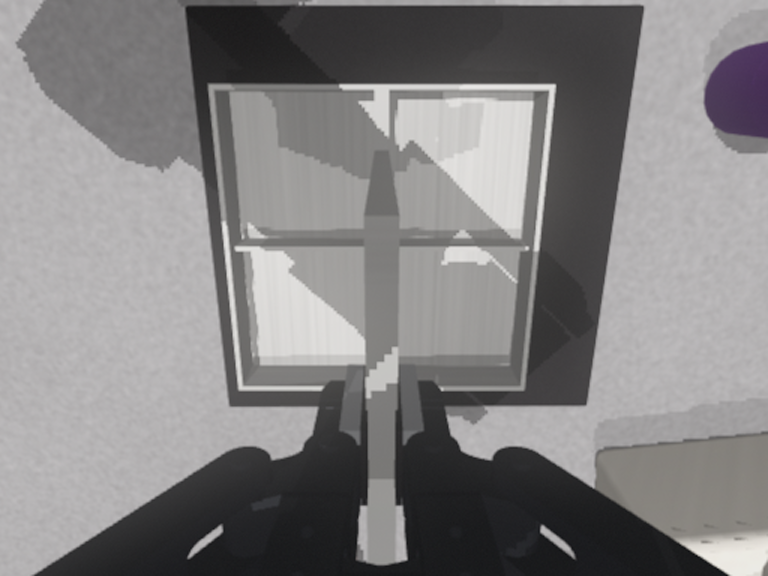

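Call:
servo_tool(
  rows=[0,0,0,0.005,0,0,0,0,0,0,0.01,0,0,0,0,0,0,0.015,0,0,0,0,0,0,0.02,0,0,0,0,0,0,0.025,0,0,0,0,0,0,0.025,0,0,0,0,0,0,0.02,0,0,0,0,0,0,0.01,0,0,0,0,0,0,0,0,0,0,0,0,0,0,0,0,0],
)

```text
time_s: 3.27
position: [0.4831, -0.3113, 0.3305]
tool_rot: [[-0.02, 0.0, 1.0], [-1.0, -0.0, -0.02], [0.0, -1.0, 0.0]]
ft_force: [-0.5, -0.2, -3.9]
grip_width: 0.0068
```

```bash
python3 w.py w3; python3 - <<'E'
from h import *
save('sc3.png',env.get_image('side'),1.5)
E
```

```text
3.2667 [ 0.4831 -0.3113  0.3305] [-0.4665 -0.1966 -3.8534] 0.006824260243416211 [-44.5891  21.7751  58.2831  -0.0049  99.9326 -43.4258]
toolz yaw -1.1641815211139699
[[-0.0203  0.0001  0.9998]
 [-0.9998 -0.0002 -0.0203]
 [ 0.0002 -1.      0.0001]]
```

View pics/w3.png

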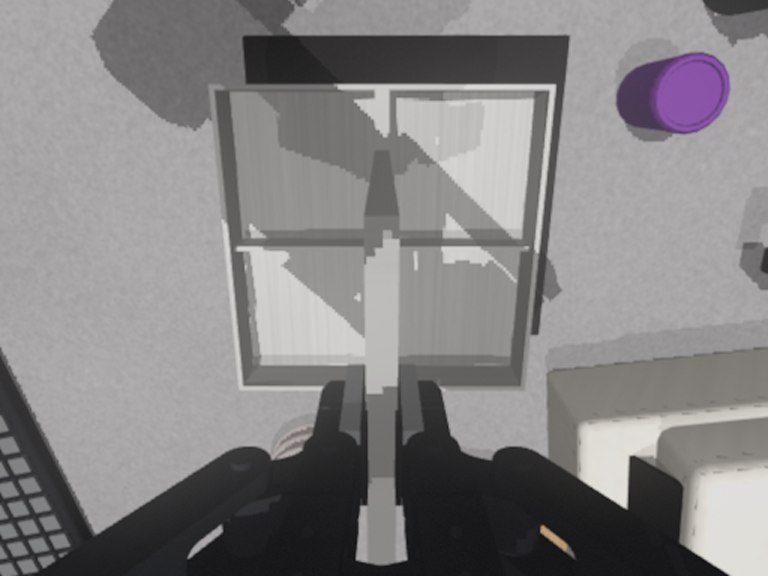

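View pics/sc3.png

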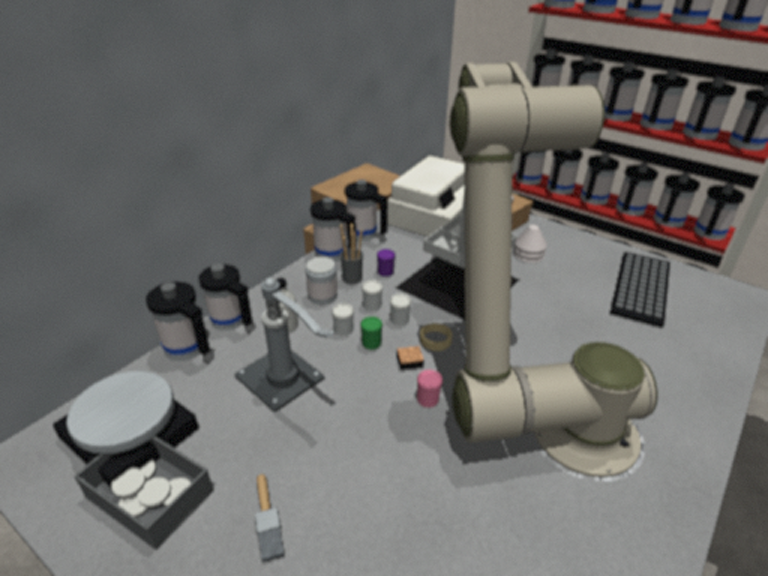

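Call:
servo_tool(
  rows=[0,-0.002,0.015,0,0,0,0,0,-0.005,0.03,0,0,0,-0.5,0,-0.006,0.035,0,0,0,-0.5,0,-0.006,0.035,0,0,0,-0.5,0,-0.006,0.035,0,0,0,-0.5,0,-0.006,0.035,0,0,0,-0.5,0,-0.006,0.035,0,0,0,-0.5,0,-0.006,0.035,0,0,0,-0.5,0,-0.006,0.035,0,0,0,-0.5,0,-0.006,0.035,0,0,0,-0.5],
)

```text
time_s: 4.2
position: [0.4272, 0.0152, 0.3296]
tool_rot: [[-0.1, -0.002, 0.995], [-0.995, 0.0, -0.1], [-0.0, -1.0, -0.002]]
ft_force: [0.5, 0.3, -3.3]
grip_width: 0.0072
```

Call:
servo_tool(
  rows=[0,-0.006,0.035,0,0,0,-0.5,0,-0.006,0.035,0,0,0,-0.5,0,-0.006,0.035,0,0,0,-0.5,0,-0.006,0.035,0,0,0,-0.5,0,-0.006,0.035,0,0,0,0,0,-0.006,0.035,0,0,0,0,0,-0.004,0.03,0,0,0,0,0,0,0.025,0,0,0,0,0,0,0.01,0,0,0,0,0,0,0,0,0,0,0],
)

```text
time_s: 5.03
position: [0.3878, 0.29, 0.3292]
tool_rot: [[-0.131, -0.002, 0.991], [-0.991, -0.0, -0.131], [0.001, -1.0, -0.002]]
ft_force: [-0.6, -2.0, -2.9]
grip_width: 0.0072
```

```bash
python3 w.py w4; python3 - <<'E'
from h import *
a=env.get_image('scene');b=env.get_image('side')
save('sc4.png',a,1.5);save('sd4.png',b,1.5)
E
```

```text
5.0333 [0.3878 0.29   0.3292] [-0.5782 -1.99   -2.9475] 0.007238603686166137 [22.7411 11.9482 72.54    0.0193 95.6297 30.2512]
toolz yaw -7.508220039545421
[[-0.1307 -0.002   0.9914]
 [-0.9914 -0.0005 -0.1307]
 [ 0.0007 -1.     -0.0019]]
```

View pics/w4.png

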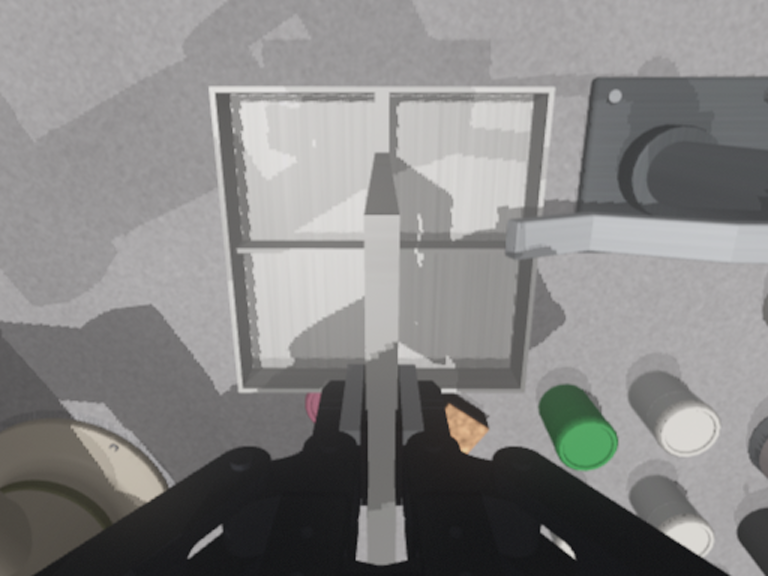

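View pics/sc4.png

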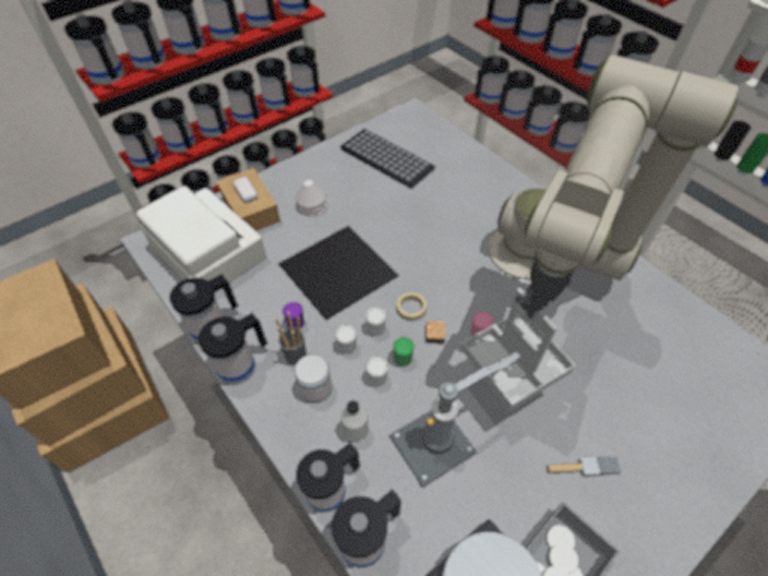

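View pics/sd4.png

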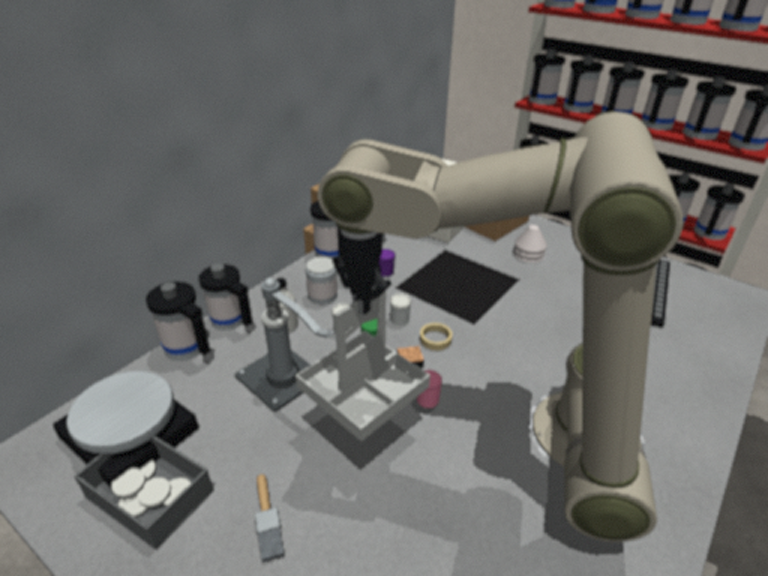

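```bash
python3 - <<'E'
from h import *
np.set_printoptions(precision=4,suppress=True)
W=cam('wrist')
f=lambda u,v,z:onz(W,u/1.5,v/1.5,z)[:2]
print('tiptop',f(524,219,.269),f(527,252,.269)); print('tipbot',f(507,222,.261),f(508,255,.261))
print('kink',f(592,214,.254),f(590,248,.254)); print('kink2',f(738,226,.272),f(735,260,.272))
print('screw',f(615,96,.014),'platecorner',f(594,79,.014),f(578,212,.014))
u=.3292-.197
P=[f(u_,v_,u+.035) for u_,v_ in [(209,88),(554,88),(524,391),(239,391)]];print(P,np.mean(P,0))
print('boardtop',f(382,214,u+.225))
save('w4c.png',env.get_image('wrist')[120:200,300:512],3.7)
E
```

```text
tiptop [0.4499 0.3205] [0.4505 0.3067]
tipbot [0.4449 0.3182] [0.4445 0.304 ]
kink [0.4824 0.3152] [0.4815 0.3002]
kink2 [0.5325 0.3073] [0.5325 0.2932]
screw [0.5926 0.3523] platecorner [0.5753 0.3679] [0.5611 0.2585]
[array([0.3065, 0.3922]), array([0.4948, 0.3669]), array([0.47  , 0.1788]), array([0.2809, 0.2041])] [0.388  0.2855]
boardtop [0.3964 0.3473]
```

View pics/w4c.png

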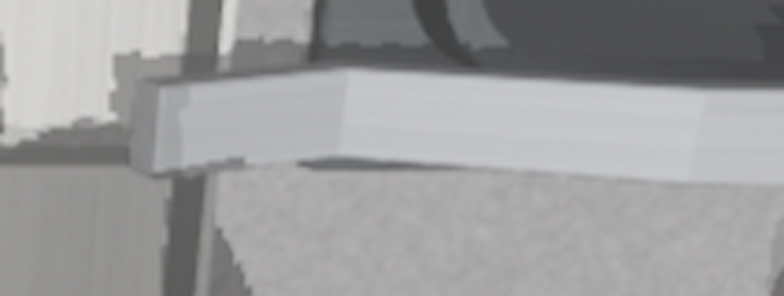

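Call:
servo_tool(
  rows=[0,0,0.015,-0.004,0,0,0,0,0,0.02,-0.004,0,0,0,0,0,0,0,0,0,0,0,0.015,-0.002,0,0,0,0,0,0.02,-0.003,0,0,0,0,0,0.02,-0.0025,0,0,0,0,0,0,0,0,0,0,0,0,0,0,0,0,0],
)

```text
$.rows: bad value
```

```bash
python3 w.py w5
```

```text
5.2333 [0.3884 0.2874 0.3302] [ 0.222   0.1506 -3.4692] 0.006911778924436175 [22.444  11.7863 72.6041 -0.0256 95.6446 30.1843]
toolz yaw -7.742834458993962
[[-0.1347 -0.0004  0.9909]
 [-0.9909 -0.0006 -0.1347]
 [ 0.0007 -1.     -0.0003]]
```

View pics/w5.png

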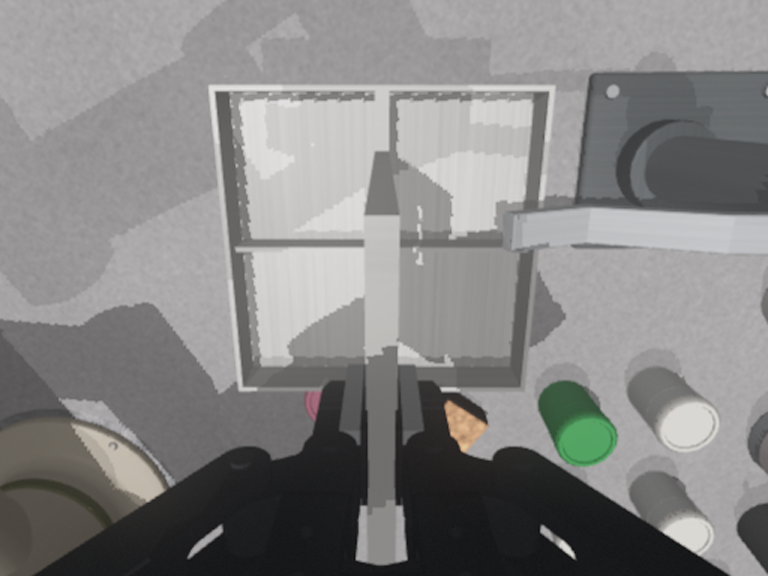

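```bash
python3 - <<'E'
from h import *
np.set_printoptions(precision=4,suppress=True)
s=env.observe();W=cam('wrist',s);print(s['position'])
f=lambda u,v,z:onz(W,u/1.5,v/1.5,z)[:2]
print('kink',f(592,206,.254),f(589,240,.254)); print('kink2',f(738,216,.272),f(735,251,.272)); print('tip',f(523,210,.269),f(523,245,.269))
u=s['position'][2]-.197
P=[f(u_,v_,u+.035) for u_,v_ in [(209,88),(554,88),(524,391),(239,391)]];print(np.mean(P,0))
E
```

```text
[0.3885 0.2875 0.3303]
kink [0.4828 0.3183] [0.4815 0.3036]
kink2 [0.5327 0.3109] [0.5327 0.2966]
tip [0.45   0.3239] [0.4494 0.3096]
[0.3884 0.2857]
```

Call:
servo_tool(
  rows=[0,0,0.012,-0.003,0,0,0,0,0,0.014,-0.003,0,0,0,0,0,0.012,-0.002,0,0,0,0,0,0,0,0,0,0,0,0.01,-0.001,0,0,0,0,0,0.015,-0.002,0,0,0,0,0,0.015,-0.002,0,0,0,0,0,0.01,-0.002,0,0,0,0,0,0,0,0,0,0,0,0,0,0,0,0,0,0],
)

```text
time_s: 6.12
position: [0.4386, 0.3191, 0.322]
tool_rot: [[-0.134, -0.001, 0.991], [-0.991, -0.0, -0.134], [0.0, -1.0, -0.001]]
ft_force: [0.1, -0.1, -3.4]
grip_width: 0.0069
```

```bash
python3 w.py w6
```

```text
6.1167 [0.4386 0.3191 0.322 ] [ 0.1494 -0.1313 -3.3673] 0.006904549273880485 [23.5302 18.3578 64.7765  0.0001 96.9124 31.2569]
toolz yaw -7.726633092414885
[[-0.1344 -0.0007  0.9909]
 [-0.9909 -0.0003 -0.1344]
 [ 0.0004 -1.     -0.0007]]
```

View pics/w6.png

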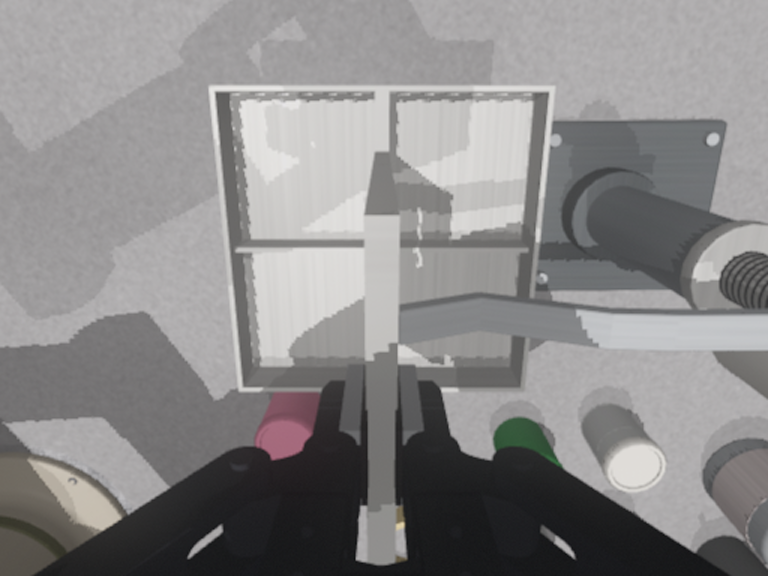

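```bash
python3 - <<'E'
from h import *
np.set_printoptions(precision=4,suppress=True)
s=env.observe();W=cam('wrist',s);print(s['position'])
f=lambda u,v,z:onz(W,u/1.5,v/1.5,z)[:2]
print('kink',f(482,293,.254),f(478,329,.254)); print('kink2',f(622,310,.272),f(618,348,.272))
u=s['position'][2]-.197
P=[f(u_,v_,u+.035) for u_,v_ in [(209,88),(554,88),(524,391),(239,391)]];print(np.mean(P,0))
E
```

```text
[0.4381 0.3194 0.3223]
kink [0.4821 0.3205] [0.4792 0.3038]
kink2 [0.5343 0.3127] [0.5329 0.296 ]
[0.4379 0.3176]
```

Call:
servo_tool(
  rows=[0,0.008,-0.001,0,0,0,0,0,0.008,-0.001,0,0,0,0,0,0.01,-0.0015,0,0,0,0,0,0.01,-0.0015,0,0,0,0,0,0.008,-0.001,0,0,0,0,0,0,0,0,0,0,0,0,0,0,0,0,0,0],
)

```text
time_s: 6.75
position: [0.4827, 0.3134, 0.3219]
tool_rot: [[-0.134, -0.001, 0.991], [-0.991, -0.0, -0.134], [0.0, -1.0, -0.001]]
ft_force: [-0.5, 1.2, -3.8]
grip_width: 0.0068
```

```bash
python3 w.py w7; python3 - <<'E'
from h import *
a=env.get_image('scene');b=env.get_image('side')
A=cv2.resize(a[190:330,270:410],(560,560),interpolation=cv2.INTER_CUBIC)
save('sc7.png',A);save('sd7.png',cv2.resize(b[170:310,150:310],(640,560),interpolation=cv2.INTER_CUBIC))
E
```

```text
6.75 [0.4827 0.3134 0.3219] [-0.5116  1.1604 -3.7988] 0.006793277623923466 [21.2133 22.0097 59.2784  0.0045 98.762  28.9117]
toolz yaw -7.6977002370948115
[[-0.1339 -0.0008  0.991 ]
 [-0.991  -0.0002 -0.1339]
 [ 0.0004 -1.     -0.0008]]
```

View pics/w7.png

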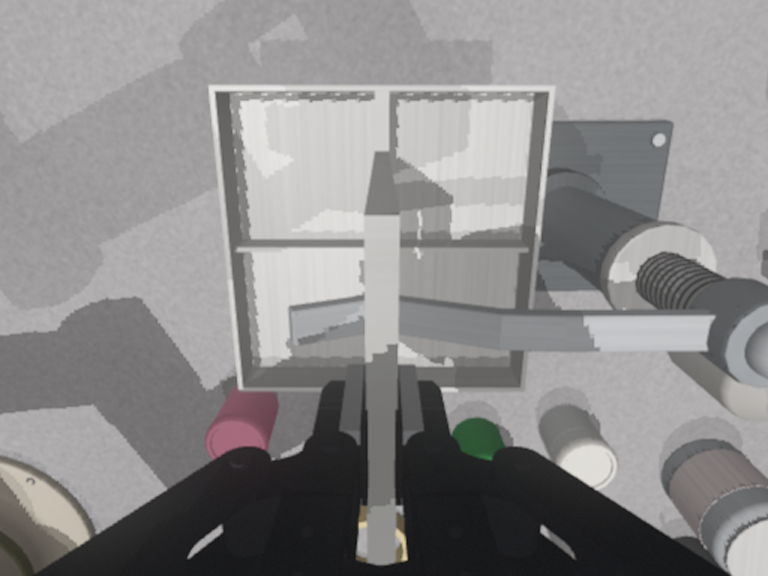

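View pics/sd7.png

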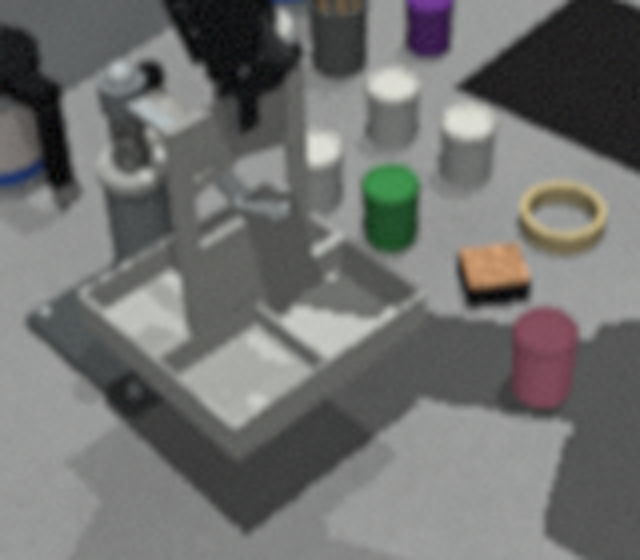

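View pics/sc7.png

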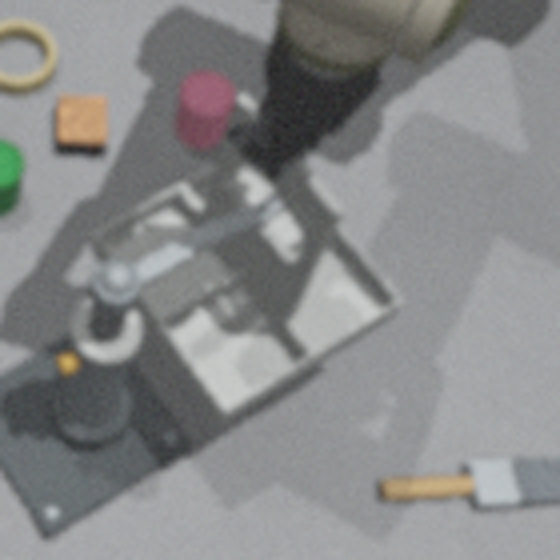

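Call:
servo_tool(
  rows=[0,0,0,-0.008,0,0,0,0,0,0,-0.012,0,0,0,0,0,0,-0.01,0,0,0,0,0,0,-0.006,0,0,0,0,0,0,-0.003,0,0,0,0,0,0,-0.002,0,0,0,0,0,0,0,0,0,0,0,0,0,0,0,0,0],
)

```text
time_s: 7.57
position: [0.4824, 0.3137, 0.2817]
tool_rot: [[-0.133, 0.001, 0.991], [-0.991, 0.0, -0.133], [-0.0, -1.0, 0.001]]
ft_force: [0.3, -0.7, -2.1]
grip_width: 0.0069
```

Call:
servo_tool(
  rows=[0,0,0,-0.002,0,0,0,0,0,0,-0.002,0,0,0,0,0,0,-0.002,0,0,0,0,0,0,0,0,0,0],
)

```text
time_s: 7.9
position: [0.4823, 0.3136, 0.2751]
tool_rot: [[-0.133, -0.0, 0.991], [-0.991, -0.0, -0.133], [0.0, -1.0, -0.0]]
ft_force: [-0.5, -0.4, -2.0]
grip_width: 0.0065
```

Call:
servo_tool(
  rows=[0,0,0,-0.002,0,0,0,0,0,0,-0.002,0,0,0,0,0,0,-0.002,0,0,0,0,0,0,0,0,0,0],
)

```text
time_s: 8.23
position: [0.4823, 0.3136, 0.269]
tool_rot: [[-0.133, -0.0, 0.991], [-0.991, 0.0, -0.133], [-0.0, -1.0, -0.0]]
ft_force: [-0.4, -0.1, -0.3]
grip_width: 0.007
```

Call:
servo_tool(
  rows=[0,0,0,-0.002,0,0,0,0,0,0,-0.001,0,0,0,0,0,0,0,0,0,0,0,0,0,0,0,0,0],
)

```text
time_s: 8.57
position: [0.4823, 0.3136, 0.2664]
tool_rot: [[-0.133, 0.0, 0.991], [-0.991, 0.0, -0.133], [-0.0, -1.0, 0.0]]
ft_force: [-0.3, 0.7, -0.2]
grip_width: 0.0069
```

Call:
servo_tool(
  rows=[0.4,0,0,0,0,0,0,0.4,0,0,0,0,0,0,0.4,0,0,0,0,0,0,0.4,0,0,0,0,0,0,0.4,0,0,0,0,0,0],
)

```text
time_s: 8.98
position: [0.4823, 0.3136, 0.2663]
tool_rot: [[-0.133, -0.0, 0.991], [-0.991, 0.0, -0.133], [-0.0, -1.0, -0.0]]
ft_force: [-0.0, -0.8, 0.6]
grip_width: 0.0344
```

```bash
python3 w.py w8
```

```text
8.9833 [0.4823 0.3136 0.2663] [-0.021 -0.8    0.645] 0.034434956856755676 [21.2461 23.1852 66.3225  0.0017 90.4926 28.9124]
toolz yaw -7.666263784038479
[[-0.1334 -0.      0.9911]
 [-0.9911  0.     -0.1334]
 [-0.     -1.     -0.    ]]
```

View pics/w8.png

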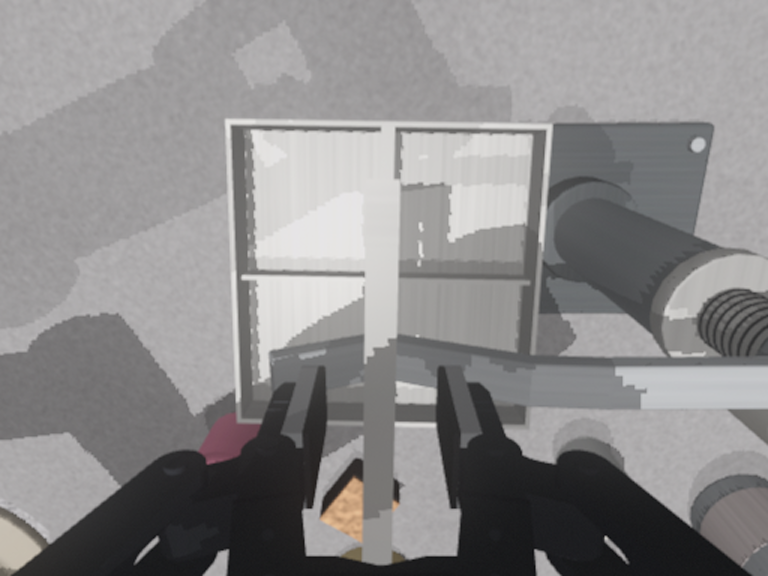

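Call:
servo_tool(
  rows=[0.5,0,0,0.005,0,0,0,0.5,0,0,0.01,0,0,0,0.5,0,0,0.02,0,0,0,0.5,0,0,0.02,0,0,0,0.5,0,0,0.02,0,0,0,0.5,0,0,0.015,0,0,0,0.5,0,0,0.01,0,0,0,0.5,0,0,0,0,0,0,0.5,0,0,0,0,0,0,0.5,0,0,0,0,0,0],
)

```text
time_s: 9.87
position: [0.4821, 0.3135, 0.3655]
tool_rot: [[-0.133, -0.001, 0.991], [-0.991, -0.001, -0.133], [0.001, -1.0, -0.001]]
ft_force: [0.4, -0.6, -0.3]
grip_width: 0.0428
```

```bash
cat > sd.py <<'E'
from h import *
import sys
a=env.get_image('scene');b=env.get_image('side')
A=cv2.resize(a[190:330,270:410],(400,400),interpolation=cv2.INTER_CUBIC)
B=cv2.resize(b[170:310,150:310],(400,400),interpolation=cv2.INTER_CUBIC)
save(sys.argv[1]+'.png',np.hstack([A,B]))
E
python3 w.py w9; python3 sd.py sd9
```

```text
9.8667 [0.4821 0.3135 0.3655] [ 0.391  -0.6131 -0.3453] 0.04277141532871203 [ 21.2443  21.6043  53.0455  -0.0007 105.4316  28.9142]
toolz yaw -7.6700519122968345
[[-0.1335 -0.0013  0.9911]
 [-0.9911 -0.0005 -0.1335]
 [ 0.0007 -1.     -0.0012]]
```

View pics/w9.png

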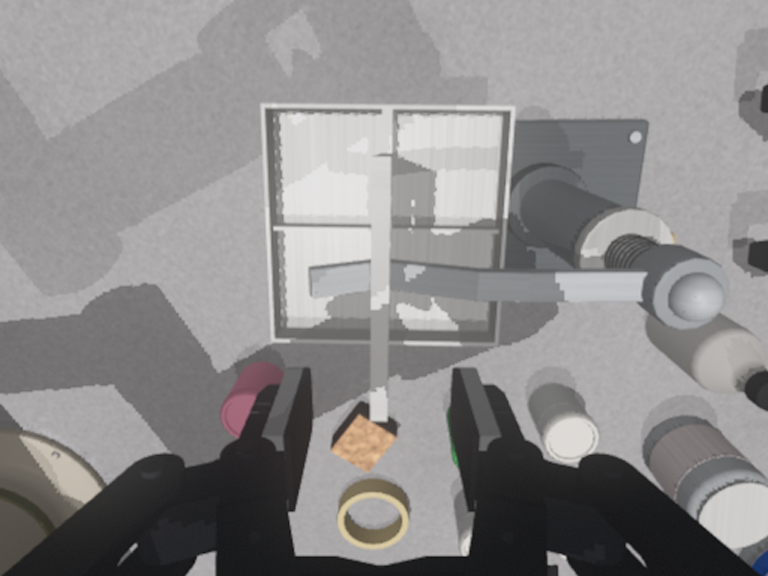

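View pics/sd9.png

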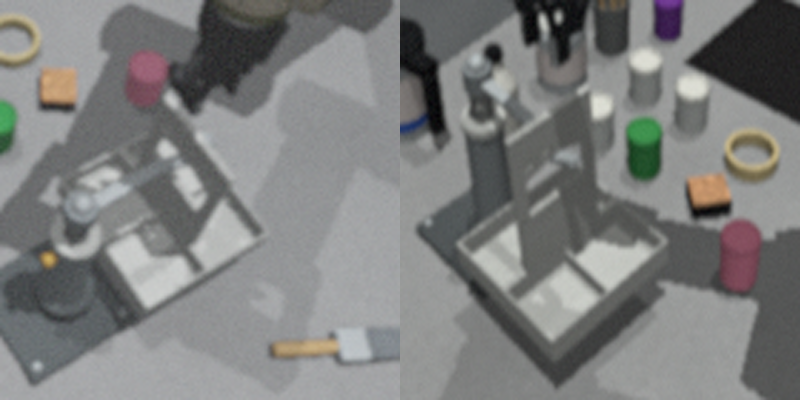

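Call:
servo_tool(
  rows=[0.5,0,0,0,0,0,0,0.5,0,0,0,0,0,0,0.5,0,0,0,0,0,0,0.5,0,0,0,0,0,0,0.5,0,0,0,0,0,0,0.5,0,0,0,0,0,0,0.5,0,0,0,0,0,0,0.5,0,0,0,0,0,0,0.5,0,0,0,0,0,0,0.5,0,0,0,0,0,0],
)

```text
time_s: 10.85
position: [0.4823, 0.3136, 0.3663]
tool_rot: [[-0.133, 0.0, 0.991], [-0.991, 0.0, -0.133], [-0.0, -1.0, 0.0]]
ft_force: [-0.0, -0.9, -0.6]
grip_width: 0.0426
```

Call:
servo_tool(
  rows=[0.5,0,0,0,0,0,0,0.5,0,0,0,0,0,0,0.5,0,0,0,0,0,0,0.5,0,0,0,0,0,0,0.5,0,0,0,0,0,0,0.5,0,0,0,0,0,0,0.5,0,0,0,0,0,0,0.5,0,0,0,0,0,0,0.5,0,0,0,0,0,0,0.5,0,0,0,0,0,0],
)

```text
time_s: 11.68
position: [0.4823, 0.3136, 0.3664]
tool_rot: [[-0.133, 0.0, 0.991], [-0.991, 0.0, -0.133], [-0.0, -1.0, 0.0]]
ft_force: [-0.2, 0.2, 1.0]
grip_width: 0.043
```

Call:
servo_tool(
  rows=[0.5,0,0,0,0,0,0,0.5,0,0,0,0,0,0,0.5,0,0,0,0,0,0,0.5,0,0,0,0,0,0,0.5,0,0,0,0,0,0,0.5,0,0,0,0,0,0,0.5,0,0,0,0,0,0,0.5,0,0,0,0,0,0,0.5,0,0,0,0,0,0,0.5,0,0,0,0,0,0],
)

```text
time_s: 12.52
position: [0.4823, 0.3136, 0.3663]
tool_rot: [[-0.133, 0.0, 0.991], [-0.991, -0.0, -0.133], [0.0, -1.0, 0.0]]
ft_force: [0.1, -0.5, 0.2]
grip_width: 0.0428
```

```bash
python3 w.py w10
```

```text
12.5167 [0.4823 0.3136 0.3663] [ 0.0663 -0.5009  0.2207] 0.042787286655452575 [ 21.2483  21.5807  52.9514  -0.0006 105.4675  28.9158]
toolz yaw -7.667623205064902
[[-0.1334  0.      0.9911]
 [-0.9911 -0.     -0.1334]
 [ 0.     -1.      0.    ]]
```

Call:
servo_tool(
  rows=[0.5,0,0,0,0,0,0,0.5,0,0,0,0,0,0,0.5,0,0,0,0,0,0,0.5,0,0,0,0,0,0,0.5,0,0,0,0,0,0,0.5,0,0,0,0,0,0,0.5,0,0,0,0,0,0,0.5,0,0,0,0,0,0,0.5,0,0,0,0,0,0,0.5,0,0,0,0,0,0],
)

```text
time_s: 13.4
position: [0.4823, 0.3136, 0.3663]
tool_rot: [[-0.133, -0.0, 0.991], [-0.991, -0.0, -0.133], [0.0, -1.0, -0.0]]
ft_force: [-0.1, 0.3, -0.2]
grip_width: 0.0425
```

Call:
servo_tool(
  rows=[0.5,0,0,0,0,0,0,0.5,0,0,0,0,0,0,0.5,0,0,0,0,0,0,0.5,0,0,0,0,0,0,0.5,0,0,0,0,0,0,0.5,0,0,0,0,0,0,0.5,0,0,0,0,0,0,0.5,0,0,0,0,0,0,0.5,0,0,0,0,0,0,0.5,0,0,0,0,0,0],
)

```text
time_s: 14.23
position: [0.4823, 0.3136, 0.3663]
tool_rot: [[-0.133, -0.0, 0.991], [-0.991, -0.0, -0.133], [0.0, -1.0, -0.0]]
ft_force: [-0.1, 0.1, 0.3]
grip_width: 0.0427
```

```bash
python3 w.py w11; python3 sd.py sd11; python3 -c "
import cv2;print([cv2.absdiff(cv2.imread('pics/w11.png'),cv2.imread('pics/%s.png'%n))[50:350].mean() for n in ['w9','w10']])"
```

```text
14.2333 [0.4823 0.3136 0.3663] [-0.1064  0.0772  0.3419] 0.04272531950384602 [ 21.2469  21.5838  52.9525  -0.0003 105.4679  28.9131]
toolz yaw -7.666236300692259
[[-0.1334 -0.0001  0.9911]
 [-0.9911 -0.     -0.1334]
 [ 0.     -1.     -0.0001]]
[np.float64(4.120794270833334), np.float64(4.314431423611111)]
```

View pics/w11.png

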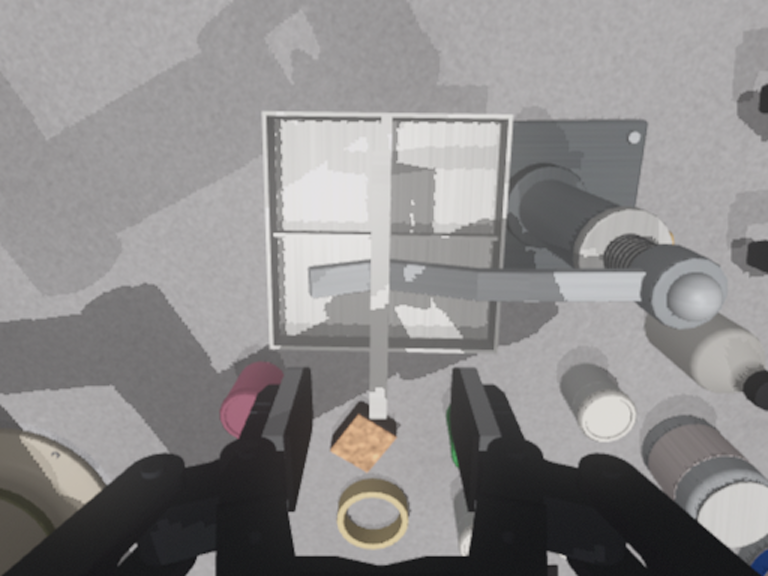

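View pics/sd11.png

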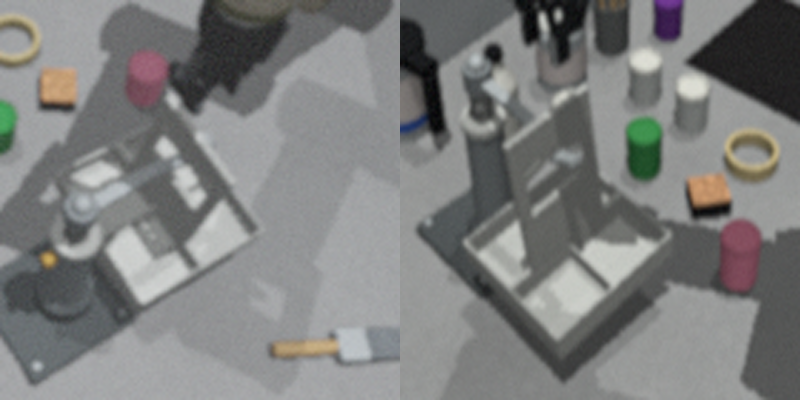

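Call:
servo_tool(
  rows=[0.5,0,0,-0.02,0,0,0,0.5,0,0,-0.025,0,0,0,0.5,0,0,-0.025,0,0,0,0.5,0,0,-0.02,0,0,0,0.5,0,0,-0.01,0,0,0,0,0,0,0,0,0,0,0,0,0,0,0,0,0,0,0,0,0,0,0,0,0,0,0,0,0,0,0,0,0,0,0,0,0,0],
)

```text
time_s: 15.22
position: [0.4824, 0.3137, 0.2672]
tool_rot: [[-0.133, 0.001, 0.991], [-0.991, 0.001, -0.133], [-0.001, -1.0, 0.001]]
ft_force: [-0.4, 0.2, -0.1]
grip_width: 0.0069
```

```bash
python3 w.py w12
```

```text
15.2167 [0.4824 0.3137 0.2672] [-0.3828  0.2332 -0.0517] 0.006888182218391887 [21.2514 23.1411 66.2547  0.0083 90.5149 28.914 ]
toolz yaw -7.662587112086236
[[-0.1333  0.0014  0.9911]
 [-0.9911  0.0007 -0.1333]
 [-0.0009 -1.      0.0013]]
```

View pics/w12.png

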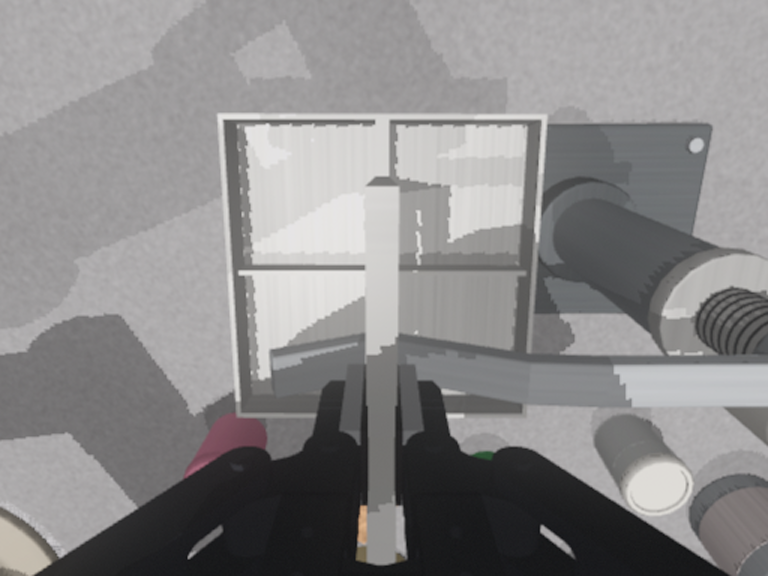

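Call:
servo_tool(
  rows=[0,0,0,0.004,0,0,0,0,0,0,0.006,0,0,0,0,0,0,0.008,0,0,0,0,0,0,0.01,0,0,0,0,0,0,0.012,0,0,0,0,0,0,0.01,0,0,0,0,0,0,0.006,0,0,0,0,0,0,0,0,0,0,0,0,0,0,0,0,0,0,0,0,0,0,0,0],
)

```text
time_s: 16.1
position: [0.4821, 0.3135, 0.3216]
tool_rot: [[-0.133, -0.001, 0.991], [-0.991, -0.001, -0.133], [0.001, -1.0, -0.001]]
ft_force: [0.4, -0.1, -2.3]
grip_width: 0.007
```

```bash
python3 w.py w13;python3 sd.py sd13
```

```text
16.1 [0.4821 0.3135 0.3216] [ 0.4089 -0.0847 -2.2822] 0.007011720272918268 [21.245  21.9743 59.3761 -0.0001 98.7339 28.9143]
toolz yaw -7.669312295504442
[[-0.1335 -0.0014  0.9911]
 [-0.9911 -0.0005 -0.1335]
 [ 0.0007 -1.     -0.0013]]
```

View pics/w13.png

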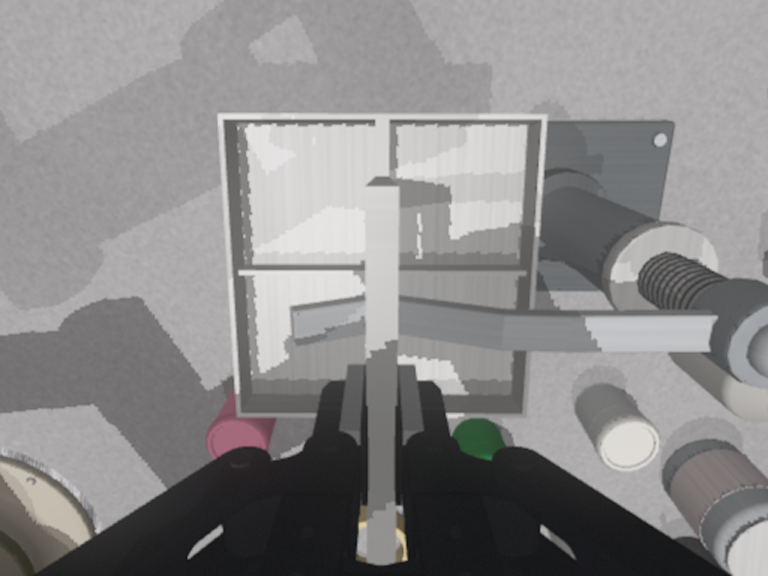

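View pics/sd13.png

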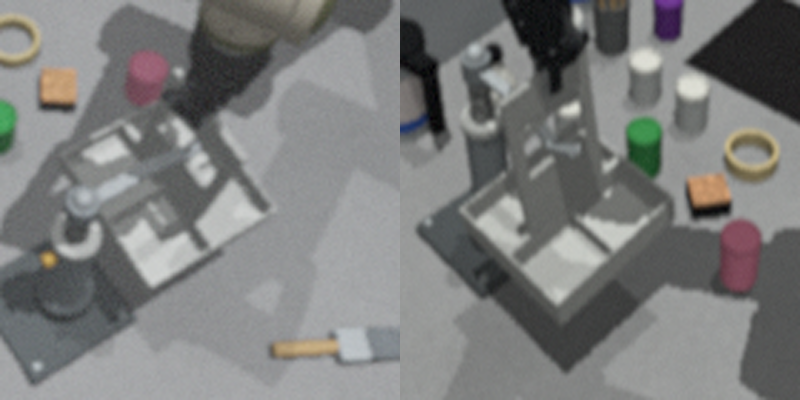

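```bash
cat > pnp.py <<'E'
from h import *
K=np.array(env.camera_model('wrist')['camera_matrix'])
ob=np.array([[-.095,.095,.035],[.095,.095,.035],[.095,-.095,.035],[-.095,-.095,.035]])
def pose(px):
    ok,r,t=cv2.solvePnP(ob,np.array(px,float)/1.5,K,None)
    M=np.array(env.camera_model('wrist')['mount'])
    T=np.eye(4);T[:3,:3]=cv2.Rodrigues(r)[0];T[:3,3]=t.ravel()
    return M@T   # carrier in tool
E
python3 - <<'E'
from pnp import *
np.set_printoptions(precision=4,suppress=True)
A=pose([(209,86),(555,86),(525,390),(239,390)]);B=pose([(219,115),(547,115),(526,415),(238,415)])
for T in(A,B):print(T)
print(np.degrees(cv2.Rodrigues(B[:3,:3]@A[:3,:3].T)[0].ravel()))
E
```

```text
[[-0.0015 -1.     -0.0007  0.001 ]
 [-0.0002  0.0007 -1.      0.1972]
 [ 1.     -0.0015 -0.0002  0.0004]
 [ 0.      0.      0.      1.    ]]
[[ 0.0004 -0.9949 -0.1012  0.0193]
 [ 0.0017  0.1012 -0.9949  0.1989]
 [ 1.      0.0003  0.0017  0.0008]
 [ 0.      0.      0.      1.    ]]
[-0.1052  0.1066 -5.7697]
```

Call:
servo_tool(
  rows=[0,-0.006,0.001,0,0,0,0,0,-0.012,0.0015,0,0,0,0,0,-0.015,0.002,0,0,0,0,0,-0.015,0.002,0,0,0,0,0,-0.015,0.002,0,0,0,0,0,-0.015,0.002,0.003,0,0,0,0,-0.012,0.001,0.004,0,0,0,0,-0.006,0,0.003,0,0,0,0,0,0,0,0,0,0],
)

```text
time_s: 17.0
position: [0.3853, 0.3254, 0.3337]
tool_rot: [[-0.132, 0.002, 0.991], [-0.991, 0.001, -0.132], [-0.001, -1.0, 0.002]]
ft_force: [1.2, 0.2, -3.2]
grip_width: 0.007
```

```bash
python3 w.py w14; python3 sd.py sd14
```

```text
17.0 [0.3853 0.3254 0.3337] [ 1.1639  0.2354 -3.1762] 0.006955090883423795 [26.7008 13.9237 69.197   0.0074 96.7576 34.3089]
toolz yaw -7.607255730186533
[[-0.1324  0.0018  0.9912]
 [-0.9912  0.0011 -0.1324]
 [-0.0013 -1.      0.0017]]
```

View pics/w14.png

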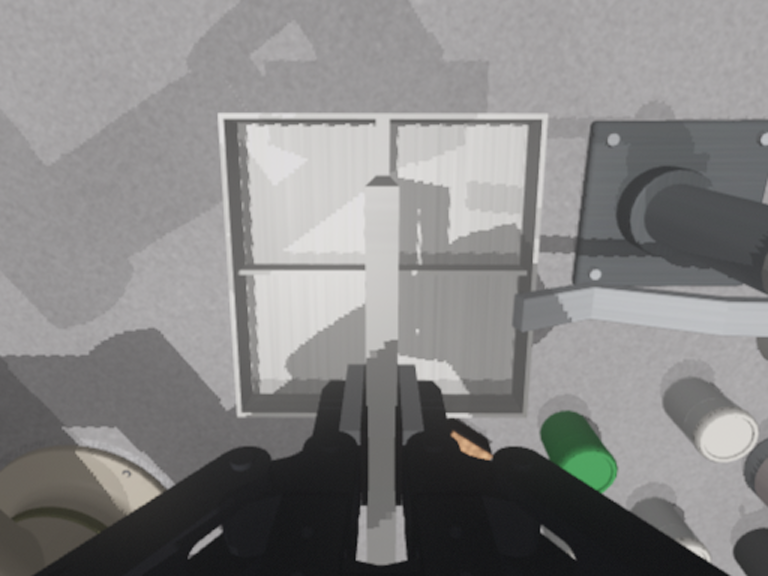

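Call:
servo_tool(
  rows=[0,0.003,-0.015,0,0,0,0.7,0,0.005,-0.03,0,0,0,0.7,0,0.006,-0.035,0,0,0,0.7,0,0.006,-0.035,0,0,0,0.7,0,0.006,-0.035,0,0,0,0.8,0,0.006,-0.035,0,0,0,0.8,0,0.006,-0.035,0,0,0,0.8,0,0.006,-0.035,0,0,0,0.8,0,0.006,-0.035,0,0,0,0.8,0,0.006,-0.035,0,0,0,0.8],
)

```text
time_s: 17.98
position: [0.4426, -0.0022, 0.3321]
tool_rot: [[-0.001, -0.0, 1.0], [-1.0, 0.0, -0.001], [-0.0, -1.0, -0.0]]
ft_force: [0.9, 1.4, -3.1]
grip_width: 0.0068
```

Call:
servo_tool(
  rows=[0,0.006,-0.035,0,0.7,0,0,0,0.006,-0.035,0,0.7,0,0,0,0.006,-0.035,0,0.7,0,0,0,0.006,-0.035,0,0.7,0,0,0,0.006,-0.035,0,0.8,0,0,0,0.006,-0.035,0,0.8,0,0,0,0.006,-0.035,0,0.7,0,0,0,0.005,-0.032,0,0.7,0,0,0,0,-0.02,0,0,0,0,0,0,-0.006,0,0,0,0],
)

```text
time_s: 18.82
position: [0.489, -0.3072, 0.3304]
tool_rot: [[-0.005, -0.001, 1.0], [-0.995, 0.101, -0.005], [-0.101, -0.995, -0.002]]
ft_force: [0.5, 0.7, -4.0]
grip_width: 0.0071
```

Call:
servo_tool(
  rows=[0,0,0,0,0,0,0,0,0,0,0,0,0,0,0,0,0,0,0,0,0],
)

```text
time_s: 19.07
position: [0.4894, -0.302, 0.3326]
tool_rot: [[-0.0, 0.0, 1.0], [-0.995, 0.101, -0.0], [-0.101, -0.995, 0.0]]
ft_force: [0.9, 0.3, -3.1]
grip_width: 0.0069
```

```bash
python3 w.py w15; python3 - <<'E'
from h import *
save('sc15.png',env.get_image('scene'),1.5);save('sd15.png',env.get_image('side'),1.5)
E
```

```text
19.0667 [ 0.4894 -0.302   0.3326] [ 0.9482  0.2552 -3.1484] 0.006851156755062734 [-45.3397  23.3939  55.6275   4.2262 105.0701 -44.3705]
toolz yaw -0.015987586805462483
[[-0.0003  0.0001  1.    ]
 [-0.9949  0.1011 -0.0003]
 [-0.1011 -0.9949  0.0001]]
```

View pics/w15.png

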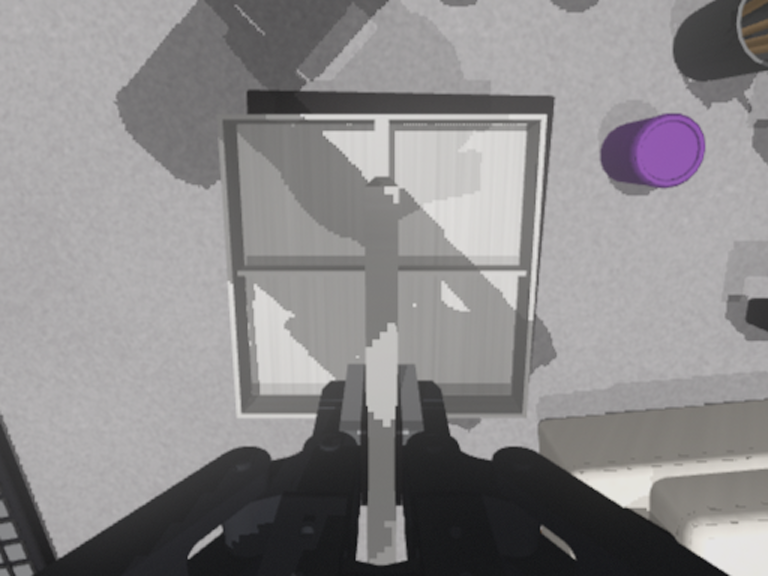

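View pics/sc15.png

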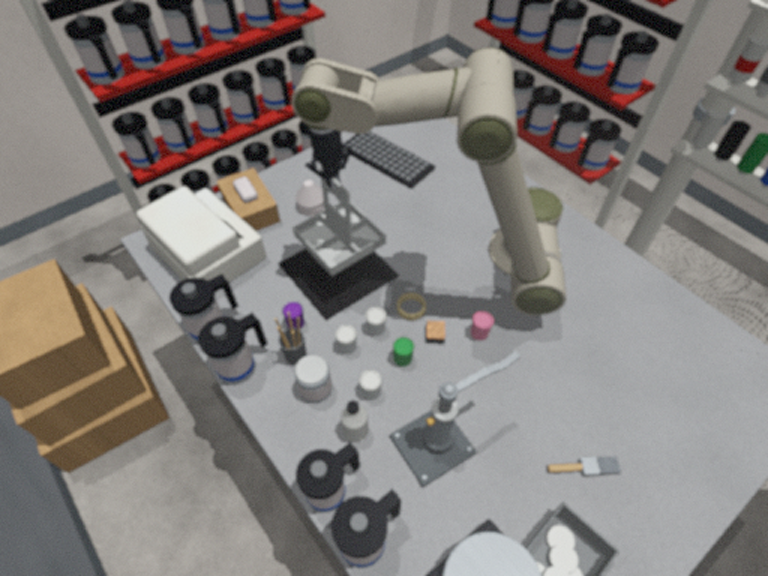

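Call:
servo_tool(
  rows=[0,0,0,-0.012,0,0,0,0,0,0,-0.025,0,0,0,0,0,0,-0.03,0,0,0,0,0,0,-0.025,0,0,0,0,0,0,-0.018,0,0,0,0,0,0,-0.01,0,0,0,0,0,0,-0.004,0,0,0,0,0,0,0,0,0,0,0,0,0,0,0,0,0],
)

```text
time_s: 19.97
position: [0.4897, -0.3031, 0.2096]
tool_rot: [[-0.001, 0.001, 1.0], [-0.995, 0.1, -0.001], [-0.1, -0.995, 0.001]]
ft_force: [0.0, -0.7, -3.1]
grip_width: 0.0069
```

Call:
servo_tool(
  rows=[0,0,0,-0.002,0,0,0,0,0,0,-0.002,0,0,0,0,0,0,0,0,0,0],
)

```text
time_s: 20.22
position: [0.4893, -0.3029, 0.2045]
tool_rot: [[-0.001, 0.0, 1.0], [-0.995, 0.101, -0.001], [-0.101, -0.995, 0.0]]
ft_force: [1.0, 0.0, -3.2]
grip_width: 0.0066
```

Call:
servo_tool(
  rows=[0,0,0,-0.001,0,0,0,0,0,0,-0.001,0,0,0,0,0,0,0,0,0,0],
)

```text
time_s: 20.47
position: [0.4894, -0.3031, 0.2024]
tool_rot: [[-0.001, 0.0, 1.0], [-0.995, 0.101, -0.001], [-0.101, -0.995, 0.0]]
ft_force: [1.8, -0.3, -2.0]
grip_width: 0.007
```

Call:
servo_tool(
  rows=[0.4,0,0,0,0,0,0,0.4,0,0,0,0,0,0,0.5,0,0,0,0,0,0,0.5,0,0,0.01,0,0,0,0.5,0,0,0.02,0,0,0,0.5,0,0,0.03,0,0,0,0.5,0,0,0.03,-2,0,0,0.5,0,0,0.03,-2,0,0,1,0,0,0.01,-1.8,0,0,1,0,0,0,0,0,0],
)

```text
time_s: 21.3
position: [0.4898, -0.3025, 0.3362]
tool_rot: [[-0.0, 0.005, 1.0], [-1.0, -0.006, -0.0], [0.006, -1.0, 0.005]]
ft_force: [-0.8, 0.3, 0.6]
grip_width: 0.0654
```

```bash
python3 w.py w16
```

```text
21.3 [ 0.4898 -0.3025  0.3362] [-0.8138  0.2707  0.6106] 0.06538674463742628 [-43.4602  21.602   57.6502  -0.0473 100.3004 -43.4627]
toolz yaw -0.0052658078339408235
[[-0.0001  0.0051  1.    ]
 [-1.     -0.006  -0.0001]
 [ 0.006  -1.      0.0051]]
```

View pics/w16.png

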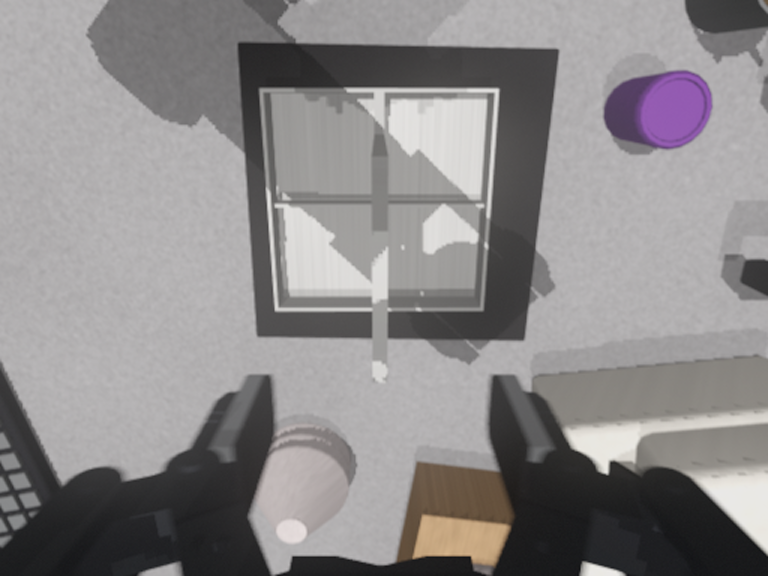

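Call:
servo_tool(
  rows=[1,0,0.01,0,0,0,7,1,0.005,0.02,0,0,0,7,1,0.005,0.025,0,0,0,7,1,0.005,0.025,0,0,0,7,1,0.005,0.025,0,0,0,7,1,0.005,0.025,0,0,0,7,1,0.005,0.025,0,0,0,7,1,0.005,0.025,-0.02,0,0,7,1,0.005,0.025,-0.02,0,0,7,1,0.005,0.02,-0.02,0,0,7],
  force=10,
)

```text
time_s: 22.18
position: [0.5337, -0.0761, 0.2699]
tool_rot: [[0.941, -0.003, 0.337], [-0.337, 0.002, 0.941], [-0.004, -1.0, 0.001]]
ft_force: [1.0, -0.3, -0.2]
grip_width: 0.0856
```

Call:
servo_tool(
  rows=[1,0,0.01,-0.02,0,0,7,1,0,0.005,-0.01,0,0,7,1,0,0,0,0,0,6,1,0,0,0,0,0,0,1,0,0,0,0,0,0],
)

```text
time_s: 22.6
position: [0.5339, -0.063, 0.2412]
tool_rot: [[1.0, -0.002, 0.005], [-0.005, 0.001, 1.0], [-0.002, -1.0, 0.001]]
ft_force: [0.1, -0.1, -0.2]
grip_width: 0.0855
```

```bash
python3 w.py w17; python3 - <<'E'
from pnp import *
np.set_printoptions(precision=4,suppress=True)
A=pose([(260,89),(499,89),(484,310),(276,310)])
T=np.eye(4);T[:3,:3]=[[0,.005,1],[-1,-.006,0],[.006,-1,.005]];T[:3,3]=[.4898,-.3025,.3362]
print(T@A)
E
```

```text
22.6 [ 0.5339 -0.063   0.2412] [ 0.0998 -0.0969 -0.2179] 0.08549455570809862 [ -19.3607   20.2205   75.1506    0.0197   84.7781 -109.0911]
toolz yaw 89.72851462013047
[[ 1.     -0.0023  0.0047]
 [-0.0047  0.0012  1.    ]
 [-0.0023 -1.      0.0012]]
[[ 1.     -0.002  -0.0056  0.4899]
 [ 0.002   1.     -0.0059 -0.3012]
 [ 0.0056  0.0059  1.      0.0019]
 [ 0.      0.      0.      1.    ]]
```

View pics/w17.png

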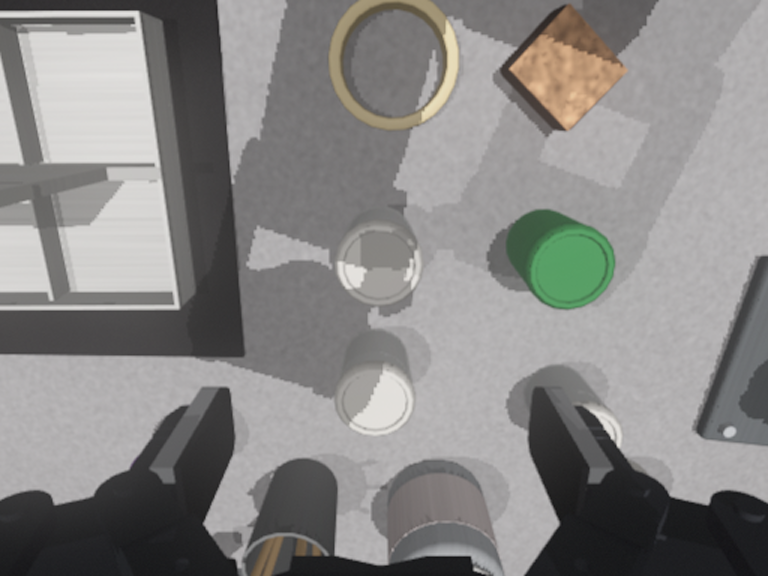

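```bash
python3 - <<'E'
from h import *
np.set_printoptions(precision=4,suppress=True)
s=env.observe();W=cam('wrist',s)
f=lambda u,v,z:onz(W,u/1.5,v/1.5,z)[:2]
print('A',f(379,264,.07),'r',f(337,264,.07)[1]-f(421,264,.07)[1],'B',f(375,400,.07),'green',f(571,266,.07))
i=env.get_image('wrist')[130:310,190:440];save('w17c.png',i,3)
a=env.get_image('scene');save('sc17c.png',cv2.resize(a[180:290,200:320],None,fx=5,fy=5))
E
```

```text
A [ 0.5436 -0.0646] r -0.05304319331183949 B [ 0.6417 -0.0679] green [0.5454 0.0567]
```

View pics/w17c.png

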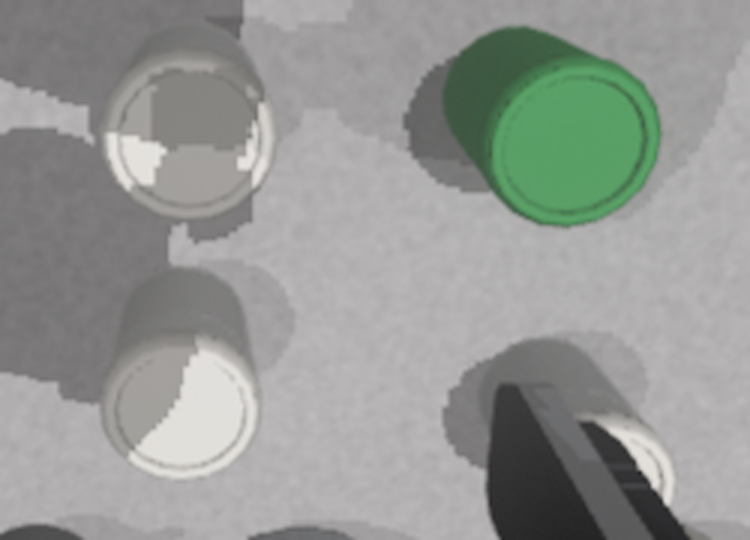

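View pics/sc17c.png

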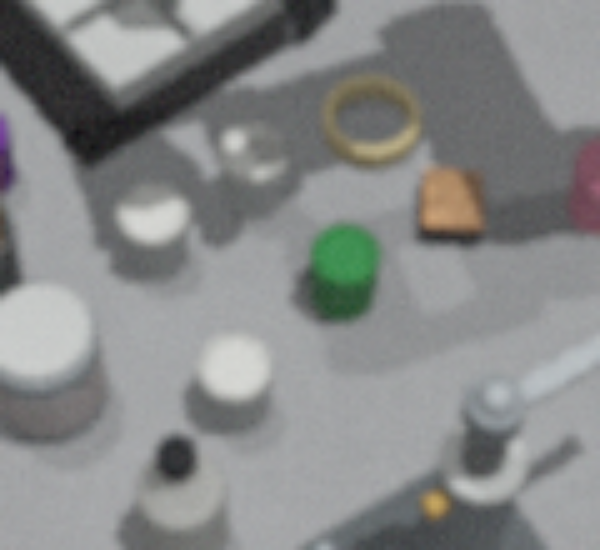

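Call:
servo_tool(
  rows=[1,0.004,-0.001,-0.03,0,0,0.3,1,0.004,0,-0.035,0,0,0,1,0,0,-0.04,0,0,0,1,0,0,-0.04,0,0,0,1,0,0,-0.035,0,0,0,1,0,0,-0.018,0,0,0,1,0,0,-0.008,0,0,0,1,0,0,0,0,0,0,1,0,0,0,0,0,0],
)

```text
time_s: 23.5
position: [0.5429, -0.0642, 0.0372]
tool_rot: [[1.0, 0.001, -0.003], [0.003, -0.0, 1.0], [0.001, -1.0, -0.0]]
ft_force: [0.1, -0.6, 1.0]
grip_width: 0.0858
```

```bash
python3 w.py w18
```

```text
23.5 [ 0.5429 -0.0642  0.0372] [ 0.113  -0.5538  1.0429] 0.0857856187419202 [ -19.1603   33.9193   89.9593    0.0026   56.0395 -109.3455]
toolz yaw 90.18371210981458
[[ 1.      0.0014 -0.0032]
 [ 0.0032 -0.0004  1.    ]
 [ 0.0014 -1.     -0.0004]]
```

View pics/w18.png

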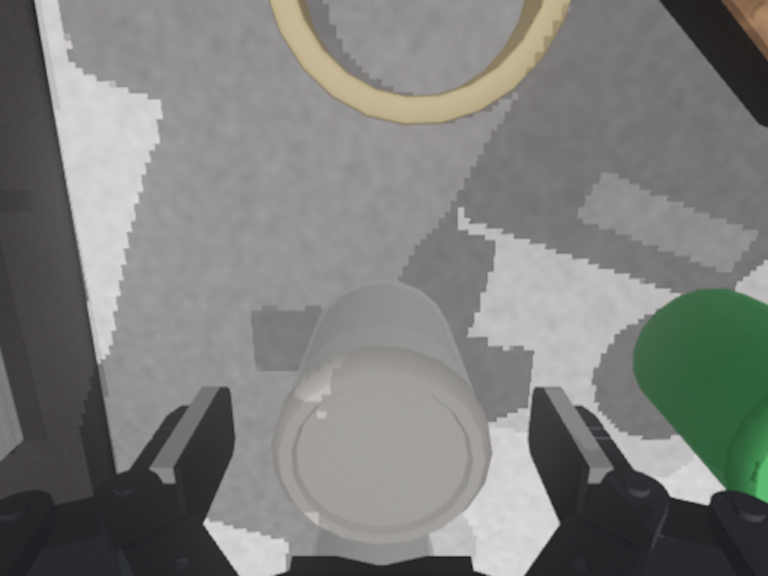

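Call:
servo_tool(
  rows=[0.72,0,0,0,0,0,0,0.68,0,0,0,0,0,0,0.62,0,0,0,0,0,0,0.62,0,0,0,0,0,0,0.62,0,0,0,0,0,0],
  force=10,
)

```text
time_s: 23.97
position: [0.5428, -0.0641, 0.0375]
tool_rot: [[1.0, 0.002, -0.004], [0.004, -0.001, 1.0], [0.002, -1.0, -0.001]]
ft_force: [-0.5, -0.8, 5.8]
grip_width: 0.0555
```

```bash
python3 w.py w19;python3 - <<'E'
from h import *
W=cam('wrist');print(onz(W,382/1.5,447/1.5,.07))
E
```

```text
23.9667 [ 0.5428 -0.0641  0.0375] [-0.4977 -0.7855  5.8111] 0.05553301678146888 [ -19.1501   33.8736   89.9986   -0.0004   56.0105 -109.3765]
toolz yaw 90.22654660361552
[[ 1.      0.0019 -0.004 ]
 [ 0.004  -0.0007  1.    ]
 [ 0.0019 -1.     -0.0007]]
[ 0.53996268 -0.06401181  0.07      ]
```

View pics/w19.png

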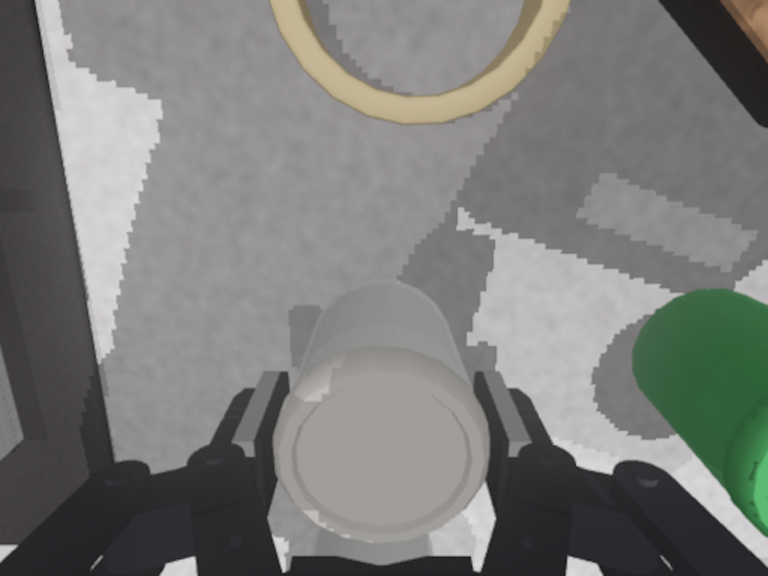

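Call:
servo_tool(
  rows=[0.62,0,0,0.01,0,0,0,0.62,0,0,0.025,0,0,0,0.62,0,0,0.035,0,0,0,0.62,-0.02,-0.02,0.03,0,0,0,0.62,-0.026,-0.025,0.01,0,0,0,0.62,-0.03,-0.025,0,0,0,0,0.62,-0.024,-0.025,0,0,0,0,0.62,-0.006,-0.015,0,0,0,0,0.62,0,0,0,0,0,0,0.62,0,0,0,0,0,0],
)

```text
time_s: 24.85
position: [0.4362, -0.1744, 0.1471]
tool_rot: [[1.0, 0.001, -0.002], [0.002, -0.0, 1.0], [0.001, -1.0, -0.0]]
ft_force: [0.2, 0.3, -1.1]
grip_width: 0.0552
```

```bash
python3 w.py w20
```

```text
24.85 [ 0.4362 -0.1744  0.1471] [ 0.2382  0.3395 -1.0793] 0.055220108340639194 [ -36.2821   18.8445   94.5543    0.0125   66.5456 -126.4095]
toolz yaw 90.12243523709932
[[ 1.      0.0009 -0.0021]
 [ 0.0021 -0.0004  1.    ]
 [ 0.0009 -1.     -0.0004]]
```

View pics/w20.png

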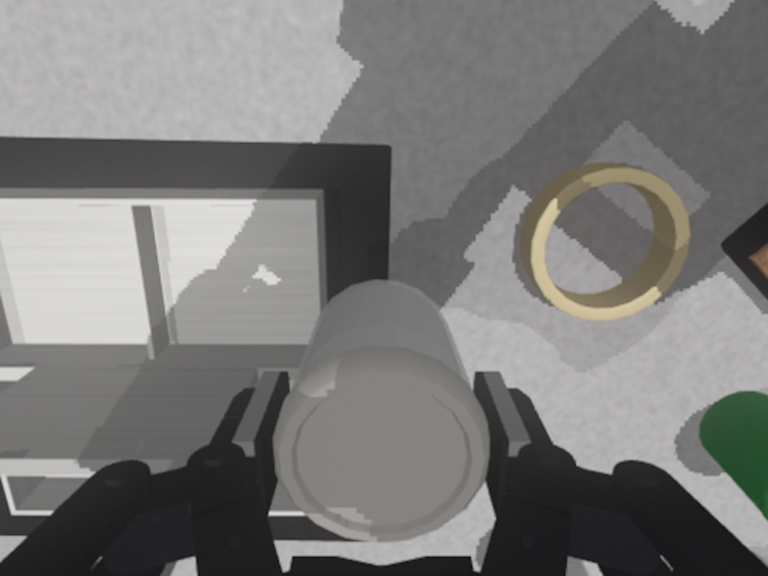

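```bash
python3 - <<'E'
from h import *
W=cam('wrist');print(onz(W,327/1.5,189/1.5,.039),onz(W,133/1.5,206/1.5,.031),onz(W,152/1.5,206/1.5,.031))
E
```

```text
[ 0.3900213  -0.20018563  0.039     ] [ 0.40014249 -0.29846548  0.031     ] [ 0.40009605 -0.28894094  0.031     ]
```

Call:
servo_tool(
  rows=[0.62,0,-0.015,0,0,0,0,0.62,0,-0.025,0,0,0,0,0.62,0,-0.025,0,0,0,0,0.62,0,-0.016,-0.005,0,0,0,0.62,0,0,-0.02,0,0,0,0.62,0,0,-0.03,0,0,0,0.62,0,0,-0.025,0,0,0,0.62,0,0,-0.01,0,0,0,0.62,0,0,0,0,0,0,0.62,0,0,0,0,0,0],
)

```text
time_s: 25.73
position: [0.4366, -0.2543, 0.0561]
tool_rot: [[1.0, -0.001, -0.005], [0.005, 0.001, 1.0], [-0.001, -1.0, 0.001]]
ft_force: [-0.8, -0.1, -0.5]
grip_width: 0.0556
```

```bash
python3 w.py w21
```

```text
25.7333 [ 0.4366 -0.2543  0.0561] [-0.7714 -0.1142 -0.484 ] 0.05557285984609929 [ -43.664    29.2815   95.5735    0.0071   55.2091 -133.9546]
toolz yaw 90.28645650758442
[[ 1.     -0.0007 -0.005 ]
 [ 0.005   0.0008  1.    ]
 [-0.0007 -1.      0.0008]]
```

View pics/w21.png

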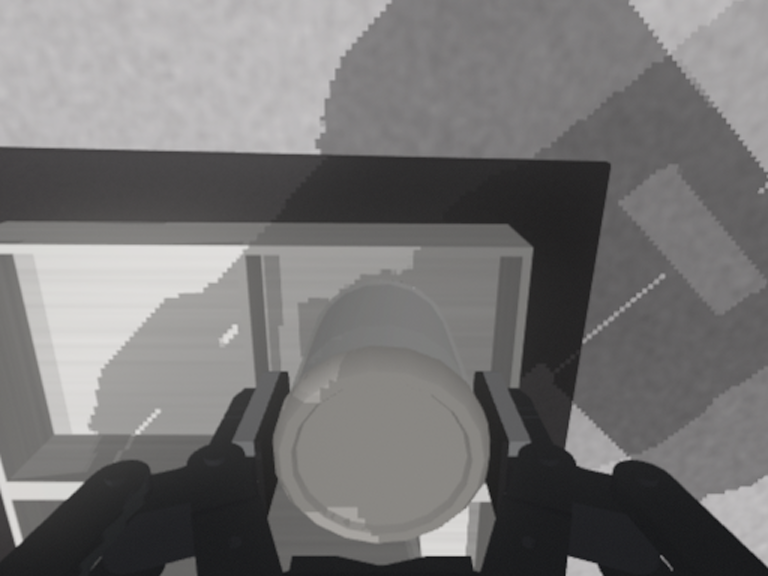

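Call:
servo_tool(
  rows=[0.62,0,0.002,-0.005,0,0,0,0.62,0,0,-0.003,0,0,0,0.62,0,0,-0.001,0,0,0,0.62,0,0,0,0,0,0],
)

```text
time_s: 26.12
position: [0.4363, -0.2528, 0.0474]
tool_rot: [[1.0, 0.0, -0.004], [0.004, -0.0, 1.0], [0.0, -1.0, -0.0]]
ft_force: [0.1, 0.6, -1.1]
grip_width: 0.0557
```

Call:
servo_tool(
  rows=[0.7,0,0,0,0,0,0,0.8,0,0,0,0,0,0,0.8,0,0,0,0,0,0,0.8,0,0,0.02,0,0,0,0.8,0,0,0.035,0,0,0,0.8,0,0,0.04,0,0,0,1,0,0,0.03,0,0,0,1,0,0.02,0.02,0,0,0,1,0,0.025,0.02,0,0,0],
)

```text
time_s: 26.87
position: [0.4363, -0.2085, 0.214]
tool_rot: [[1.0, 0.002, -0.002], [0.002, -0.002, 1.0], [0.002, -1.0, -0.002]]
ft_force: [0.1, 0.3, -0.1]
grip_width: 0.0856
```

```bash
python3 w.py w22; python3 - <<'E'
from h import *
save('sc22.png',env.get_image('scene'),1.5);save('sd22.png',env.get_image('side'),1.5)
E
```

```text
26.8667 [ 0.4363 -0.2085  0.214 ] [ 0.0995  0.3066 -0.1452] 0.08560218118100146 [ -39.6021   15.9412   86.2935   -0.01     77.638  -129.7119]
toolz yaw 90.111848035331
[[ 1.      0.0016 -0.002 ]
 [ 0.002  -0.0015  1.    ]
 [ 0.0016 -1.     -0.0016]]
```

View pics/w22.png

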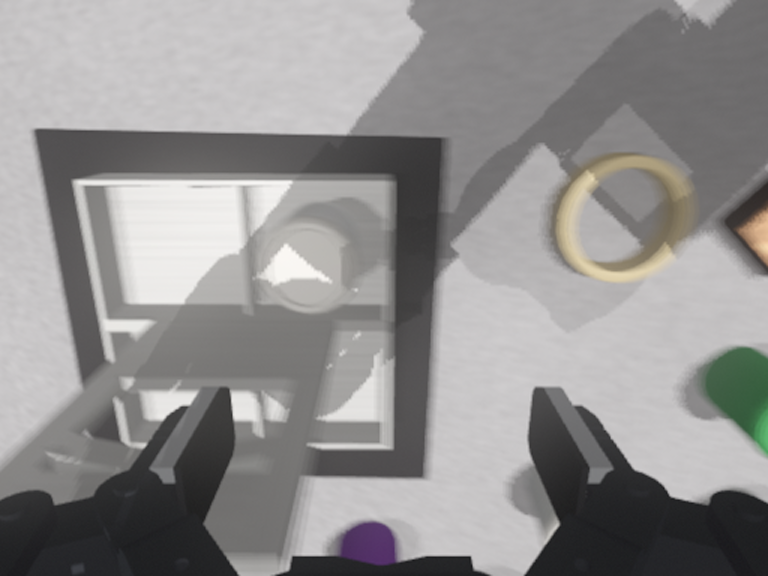

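View pics/sc22.png

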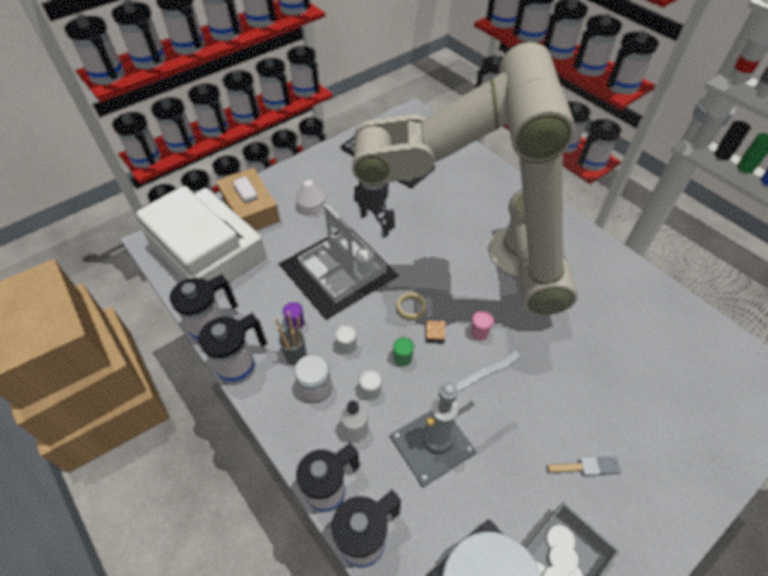

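```bash
python3 - <<'E'
from h import *
np.set_printoptions(precision=4,suppress=True)
S=cam('scene');D=cam('side')
a=env.get_image('scene');b=env.get_image('side')
def white(img,box):
    u0,v0,u1,v1=box;h=cv2.cvtColor(img[v0:v1,u0:u1],cv2.COLOR_RGB2HSV)
    m=((h[...,2]>190)&(h[...,1]<40)).astype(np.uint8)
    n,l,st,c=cv2.connectedComponentsWithStats(m)
    return [(c[i]+[u0,v0],st[i,4]) for i in range(1,n) if st[i,4]>15]
for c,a_ in white(a,(215,205,265,265)):print('scene',c,a_,onz(S,*c,.07))
for c,a_ in white(b,(215,180,290,240)):print('side',c,a_,onz(D,*c,.07))
print('sticks base',onz(S,292/1.5,355/1.5,0.01),'lac top',onz(S,312/1.5,368/1.5,.11),'thinner',onz(S,352/1.5,430/1.5,.03))
save('sd22c.png',b[160:250,200:300],6)
E
```

```text
scene [230.     222.0714] 98 [ 0.6443 -0.0655  0.07  ]
scene [215.4211 245.2105] 19 [ 0.7493 -0.016   0.07  ]
scene [246.6525 252.8051] 118 [0.6759 0.0842 0.07  ]
side [247.7547 190.5849] 53 [ 0.6408 -0.0662  0.07  ]
side [218.6923 205.4231] 52 [0.6701 0.0801 0.07  ]
sticks base [ 0.7789 -0.1317  0.01  ] lac top [ 0.7803 -0.0125  0.11  ] thinner [0.7828 0.149  0.03  ]
```

View pics/sd22c.png

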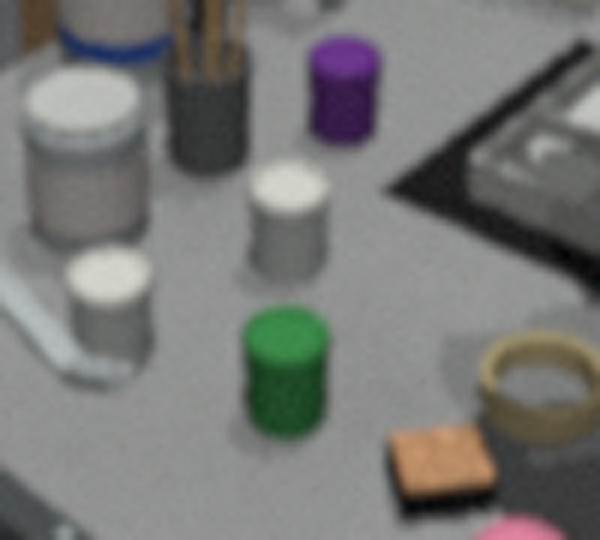

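Call:
servo_tool(
  rows=[1,0,0.03,0.015,0,0,0,1,0,0.035,0.02,0,0,0,1,0.035,0.015,0,0,0,0,1,0.035,0.015,0,0,0,0,1,0.035,0.015,0,0,0,0,1,0.035,0.015,-0.02,0,0,0,1,0.03,0.01,-0.03,0,0,0,1,0.02,0.002,-0.03,0,0,0,1,0,0,0,0,0,0,1,0,0,0,0,0,0],
)

```text
time_s: 27.95
position: [0.6235, -0.0722, 0.1658]
tool_rot: [[1.0, -0.006, -0.004], [0.004, 0.002, 1.0], [-0.006, -1.0, 0.002]]
ft_force: [-0.8, 0.3, 0.6]
grip_width: 0.0853
```

```bash
python3 w.py w23
```

```text
27.95 [ 0.6235 -0.0722  0.1658] [-0.8177  0.2511  0.5982] 0.08528115670290033 [ -17.3917   32.5688   66.9163   -0.0134   80.8663 -107.6153]
toolz yaw 90.2255562277811
[[ 1.     -0.0059 -0.0039]
 [ 0.0039  0.0016  1.    ]
 [-0.0059 -1.      0.0016]]
```

View pics/w23.png

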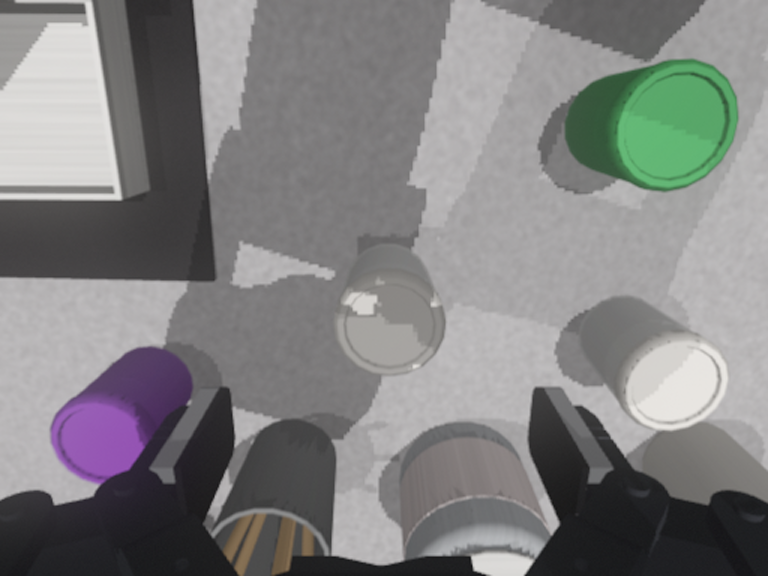

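```bash
python3 - <<'E'
from h import *
np.set_printoptions(precision=4,suppress=True)
s=env.observe();W=cam('wrist',s);print(s['position'])
f=lambda u,v,z:onz(W,u/1.5,v/1.5,z)[:2]
print('B',f(390,321,.07),'C',f(673,380,.07),'lacq',f(470,560,.11),'sticks',f(273,540,.13))
E
```

```text
[ 0.6236 -0.0726  0.1682]
B [ 0.6412 -0.0682] C [0.6739 0.0801] lacq [ 0.7532 -0.0278] sticks [ 0.7212 -0.1201]
```

Call:
servo_tool(
  rows=[1,0.01,0.004,-0.015,0,0,0,1,0.008,0.001,-0.025,0,0,0,1,0,0,-0.03,0,0,0,1,0,0,-0.03,0,0,0,1,0,0,-0.02,0,0,0,1,0,0,-0.011,0,0,0,1,0,0,0,0,0,0,1,0,0,0,0,0,0],
)

```text
time_s: 28.67
position: [0.6423, -0.0675, 0.0399]
tool_rot: [[1.0, 0.002, -0.003], [0.003, -0.001, 1.0], [0.002, -1.0, -0.001]]
ft_force: [0.2, -0.5, 0.6]
grip_width: 0.0855
```

```bash
python3 w.py w24
```

```text
28.6667 [ 0.6423 -0.0675  0.0399] [ 0.1972 -0.5361  0.5516] 0.08548032351754979 [ -16.4817   41.379    72.399    -0.0019   66.0993 -106.6805]
toolz yaw 90.19955326380082
[[ 1.      0.002  -0.0035]
 [ 0.0035 -0.0006  1.    ]
 [ 0.002  -1.     -0.0006]]
```

View pics/w24.png

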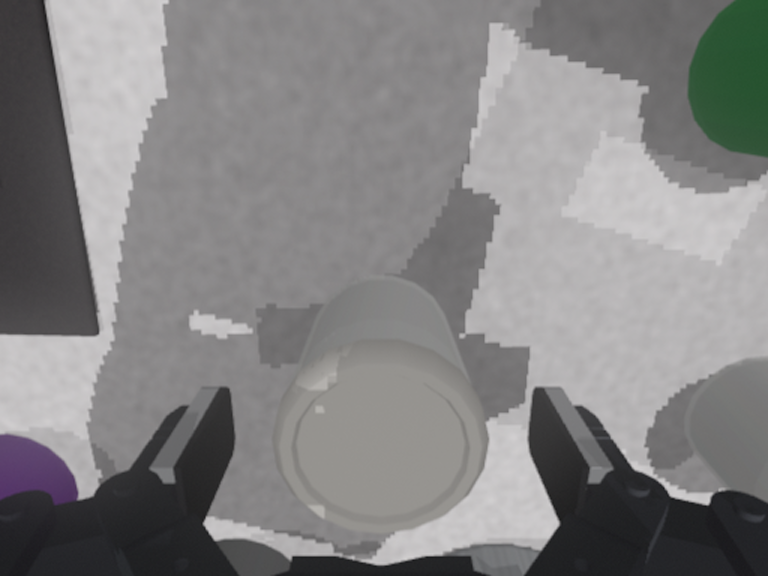

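Call:
servo_tool(
  rows=[1,-0.001,0,-0.002,0,0,0,0.72,0,0,0,0,0,0,0.66,0,0,0,0,0,0,0.62,0,0,0,0,0,0,0.62,0,0,0,0,0,0,0.62,0,0,0,0,0,0,0.62,0,0,0.01,0,0,0,0.62,-0.005,0,0.025,0,0,0,0.62,-0.01,0,0.035,0,0,0,0.62,-0.01,0,0.035,0,0,0],
)

```text
time_s: 29.55
position: [0.6151, -0.0666, 0.142]
tool_rot: [[1.0, -0.002, -0.004], [0.004, 0.001, 1.0], [-0.002, -1.0, 0.001]]
ft_force: [0.8, -1.3, 0.4]
grip_width: 0.0555
```

Call:
servo_tool(
  rows=[0.62,-0.01,-0.01,0.03,0,0,-6,0.62,0,-0.015,0.015,0,0,-7,0.62,0,-0.015,0,0,0,-7,0.62,0,-0.015,0,0,0,-7,0.62,0,-0.015,0,0,0,-7,0.62,0,-0.015,0,0,0,-7,0.62,0,-0.01,0,0,0,-7,0.62,0,-0.01,0,0,0,-7,0.62,0,-0.01,0,0,0,-7,0.62,0,-0.01,0,0,0,-7],
)

```text
time_s: 30.38
position: [0.6057, -0.1922, 0.1866]
tool_rot: [[0.356, -0.0, 0.934], [-0.934, 0.0, 0.356], [-0.0, -1.0, -0.0]]
ft_force: [1.1, 0.5, -1.0]
grip_width: 0.0554
```

Call:
servo_tool(
  rows=[0.62,0,-0.01,0,0,0,-7,0.62,0,-0.01,0,0,0,-7,0.62,0,-0.01,0,0,0,-7,0.62,0,-0.01,0,0,0,-7,0.62,0,-0.01,0,0,0,-7,0.62,0,-0.01,0,0,0,-7,0.62,0,-0.01,0,0,0,-7,0.62,0,-0.01,0,0,0,-7,0.62,0,-0.01,0,0,0,-7,0.62,0,-0.01,0,0,0,-7],
)

```text
time_s: 31.22
position: [0.6057, -0.2922, 0.1865]
tool_rot: [[-0.756, -0.0, 0.655], [-0.655, 0.0, -0.756], [0.0, -1.0, -0.0]]
ft_force: [1.1, 0.9, -1.4]
grip_width: 0.0552
```

Call:
servo_tool(
  rows=[0.62,-0.01,-0.01,0,0,0,-7,0.62,-0.01,-0.01,0,0,0,-7,0.62,-0.01,-0.01,0,0,0,-7,0.62,-0.01,-0.01,0,0,0,-7,0.62,0,-0.01,0,0,0,-7,0.62,0,0,0,0,0,-4,0.62,0,0,0,0,0,0],
)

```text
time_s: 31.8
position: [0.5655, -0.3422, 0.1865]
tool_rot: [[-0.999, -0.0, 0.036], [-0.036, 0.0, -0.999], [0.0, -1.0, -0.0]]
ft_force: [0.0, 0.4, -1.0]
grip_width: 0.0556
```

```bash
python3 w.py w25
```

```text
31.8 [ 0.5655 -0.3422  0.1865] [ 0.0361  0.4185 -0.9983] 0.05561854700565768 [-41.4235  34.9296  58.949    0.005   86.141   46.532 ]
toolz yaw -87.95584173964134
[[-0.9994 -0.0002  0.0357]
 [-0.0357  0.0003 -0.9994]
 [ 0.0002 -1.     -0.0003]]
```

View pics/w25.png

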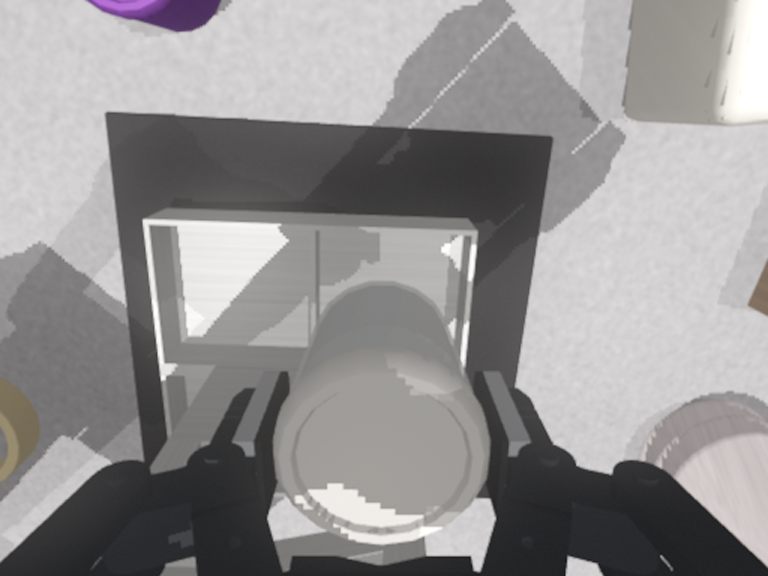

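```bash
python3 - <<'E'
from h import *
np.set_printoptions(precision=4,suppress=True)
W=cam('wrist')
f=lambda u,v,z:onz(W,u/1.5,v/1.5,z)[:2]
print(f(146,222,.039),f(476,235,.039),f(317,232,.031),'cup',f(382,443,.1865+.033))
E
```

```text
[ 0.5815 -0.2084] [ 0.5817 -0.3962] [ 0.5778 -0.3044] cup [ 0.5693 -0.3424]
```

Call:
servo_tool(
  rows=[0.62,-0.012,-0.003,0,0,0,-2,0.62,-0.0125,-0.002,0,0,0,0,0.62,0,0,-0.015,0,0,0,0.62,0,0,-0.03,0,0,0,0.62,0,0,-0.035,0,0,0,0.62,0,0,-0.025,0,0,0,0.62,0,0,-0.015,0,0,0,0.62,0,0,-0.008,0,0,0,0.62,0,0,0,0,0,0,0.62,0,0,0,0,0,0],
)

```text
time_s: 32.68
position: [0.5418, -0.3469, 0.059]
tool_rot: [[-1.0, 0.001, 0.005], [-0.005, -0.001, -1.0], [-0.001, -1.0, 0.001]]
ft_force: [-0.3, 0.0, -1.2]
grip_width: 0.0554
```

```bash
python3 w.py w26
```

```text
32.6833 [ 0.5418 -0.3469  0.059 ] [-0.255   0.0163 -1.243 ] 0.05539967575383459 [-43.1545  39.9039  71.8311   0.0032  68.2123  46.5316]
toolz yaw -89.68735828726943
[[-1.      0.0007  0.0055]
 [-0.0055 -0.0006 -1.    ]
 [-0.0007 -1.      0.0006]]
```

View pics/w26.png

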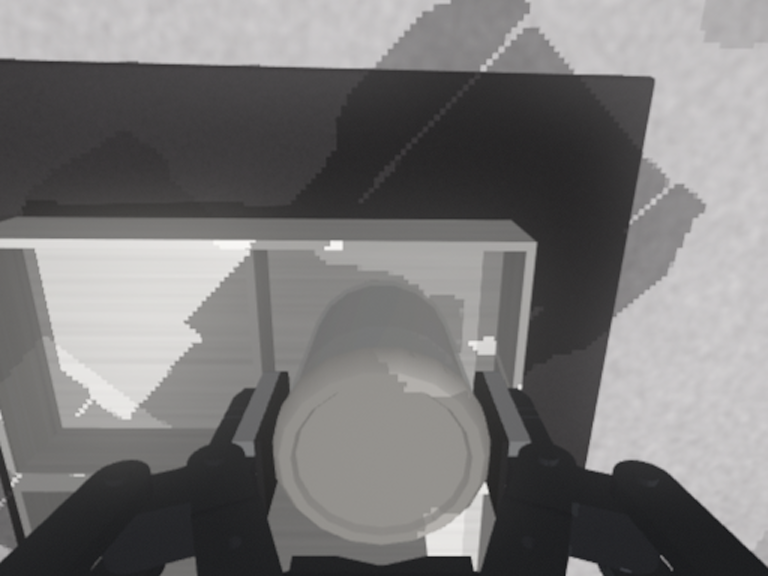

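Call:
servo_tool(
  rows=[0.62,0,0,-0.006,0,0,0,0.62,0,0,-0.004,0,0,0,0.62,0,0,-0.001,0,0,0,0.62,0,0,0,0,0,0],
)

```text
time_s: 33.07
position: [0.5412, -0.3467, 0.0471]
tool_rot: [[-1.0, -0.0, 0.004], [-0.004, 0.0, -1.0], [0.0, -1.0, -0.0]]
ft_force: [0.2, 0.6, -1.4]
grip_width: 0.0553
```

Call:
servo_tool(
  rows=[0.7,0,0,0,0,0,0,0.8,0,0,0,0,0,0,0.8,0,0,0,0,0,0,0.8,0,0,0.02,0,0,0,0.8,0,0,0.035,0,0,0,0.8,0,0,0.04,0,0,0,1,0,0,0.04,0,0,0,1,0,0,0.04,0,0,0,1,0,0,0.03,0,0,0,1,0,0,0,0,0,0],
)

```text
time_s: 33.9
position: [0.5426, -0.3479, 0.26]
tool_rot: [[-1.0, 0.01, 0.004], [-0.004, -0.009, -1.0], [-0.009, -1.0, 0.009]]
ft_force: [1.1, -0.4, 0.5]
grip_width: 0.0856
```

```bash
python3 w.py w27
```

```text
33.9 [ 0.5426 -0.3479  0.26  ] [ 1.1447 -0.4436  0.504 ] 0.08558290285312681 [-43.1702  30.5067  55.0196   0.001   93.7281  46.5876]
toolz yaw -89.76015036891178
[[-0.9999  0.0095  0.0042]
 [-0.0043 -0.0089 -1.    ]
 [-0.0095 -0.9999  0.0089]]
```

View pics/w27.png

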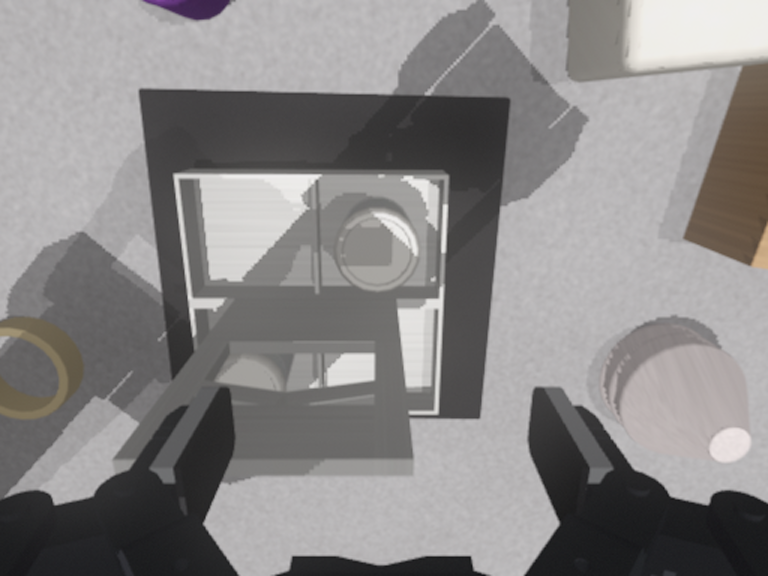

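Call:
servo_tool(
  rows=[1,0.005,0.01,0.01,0,0,4,1,0.005,0.015,0.01,0,0,7,1,0.005,0.015,0,0,0,7,1,0.005,0.015,0,0,0,7,1,0.005,0.015,0,0,0,7,1,0.005,0.015,0,0,0,7,1,0.005,0.015,0,0,0,7,1,0.005,0.015,0,0,0,7,1,0.005,0.015,0,0,0,7,1,0.005,0.015,0,0,0,7],
)

```text
time_s: 34.78
position: [0.5912, -0.2009, 0.2707]
tool_rot: [[-0.381, -0.002, 0.924], [-0.924, 0.001, -0.381], [-0.0, -1.0, -0.003]]
ft_force: [0.2, -0.5, 0.4]
grip_width: 0.0848
```

Call:
servo_tool(
  rows=[1,0.005,0.015,0,0,0,7,1,0.005,0.015,0,0,0,7,1,0.005,0.02,0,0,0,7,1,0.005,0.02,0,0,0,7,1,0.005,0.02,0,0,0,7,1,0.005,0.02,0,0,0,7,1,0.005,0.02,0,0,0,7,1,0.005,0.02,0,0,0,7,1,0.005,0.02,0,0,0,7,1,0.005,0.02,0,0,0,7],
)

```text
time_s: 35.62
position: [0.6412, -0.0108, 0.2707]
tool_rot: [[0.738, -0.002, 0.675], [-0.675, 0.0, 0.738], [-0.002, -1.0, -0.001]]
ft_force: [0.0, 0.8, 1.0]
grip_width: 0.0853
```

Call:
servo_tool(
  rows=[1,0.005,0.02,0,0,0,7,1,0.005,0.02,0,0,0,7,1,0,0.02,0,0,0,7,1,0,0.02,-0.02,0,0,7,1,0,0.01,-0.03,0,0,7,1,0,0,-0.03,0,0,7,1,0,0,-0.02,0,0,0,1,0,0,0,0,0,0,1,0,0,0,0,0,0],
)

```text
time_s: 36.37
position: [0.6509, 0.0781, 0.171]
tool_rot: [[1.0, -0.003, 0.014], [-0.014, 0.0, 1.0], [-0.003, -1.0, 0.0]]
ft_force: [0.4, 0.2, 0.6]
grip_width: 0.0852
```

```bash
python3 w.py w28
```

```text
36.3667 [0.6509 0.0781 0.171 ] [0.3637 0.1521 0.5922] 0.08517505348917276 [ -3.4792  35.0571  61.3011  -0.0008  83.8189 -92.6638]
toolz yaw 89.18475381341109
[[ 0.9999 -0.0031  0.0142]
 [-0.0142  0.0002  0.9999]
 [-0.0031 -1.      0.0001]]
```

View pics/w28.png

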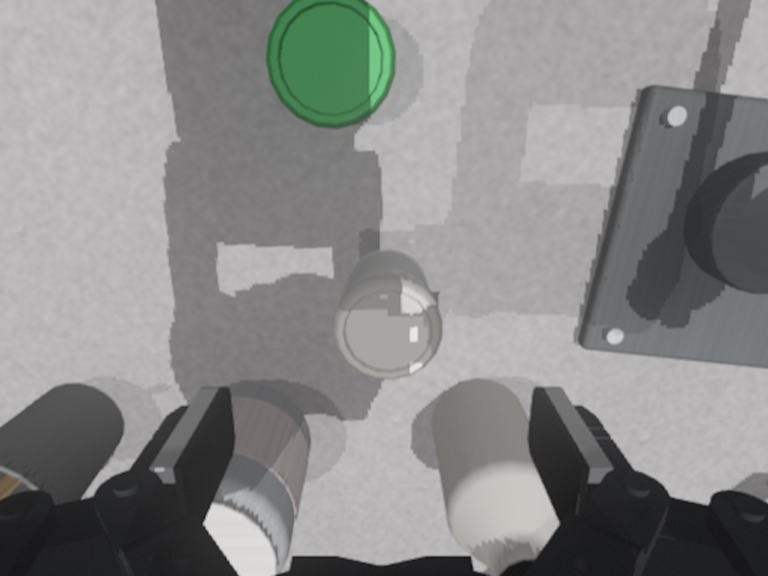

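```bash
python3 - <<'E'
from h import *
np.set_printoptions(precision=4,suppress=True)
s=env.observe();W=cam('wrist',s);print(s['position'])
f=lambda u,v,z:onz(W,u/1.5,v/1.5,z)[:2]
print('C',f(389,327,.07),'lacbase',f(270,420,.02),'thinbase',f(478,400,.02),f(478,380,.0))
E
```

```text
[0.6516 0.078  0.1728]
C [0.6748 0.0815] lacbase [0.7622 0.0029] thinbase [0.7488 0.1395] [0.7454 0.1429]
```

Call:
servo_tool(
  rows=[1,0.012,0.0035,-0.015,0,0,0.8,1,0.01,0,-0.025,0,0,0,1,0,0,-0.03,0,0,0,1,0,0,-0.03,0,0,0,1,0,0,-0.02,0,0,0,1,0,0,-0.014,0,0,0,1,0,0,0,0,0,0,1,0,0,0,0,0,0],
)

```text
time_s: 37.08
position: [0.6741, 0.0814, 0.0396]
tool_rot: [[1.0, 0.002, 0.0], [-0.0, -0.0, 1.0], [0.002, -1.0, -0.0]]
ft_force: [0.0, -0.0, 1.2]
grip_width: 0.0853
```

```bash
python3 w.py w29
```

```text
37.0833 [0.6741 0.0814 0.0396] [ 0.0485 -0.0321  1.2363] 0.08530398694977069 [ -3.0765  44.2392  65.9651   0.0013  69.6959 -93.0737]
toolz yaw 89.99680173021224
[[ 1.      0.0017  0.0001]
 [-0.0001 -0.0001  1.    ]
 [ 0.0017 -1.     -0.0001]]
```

View pics/w29.png

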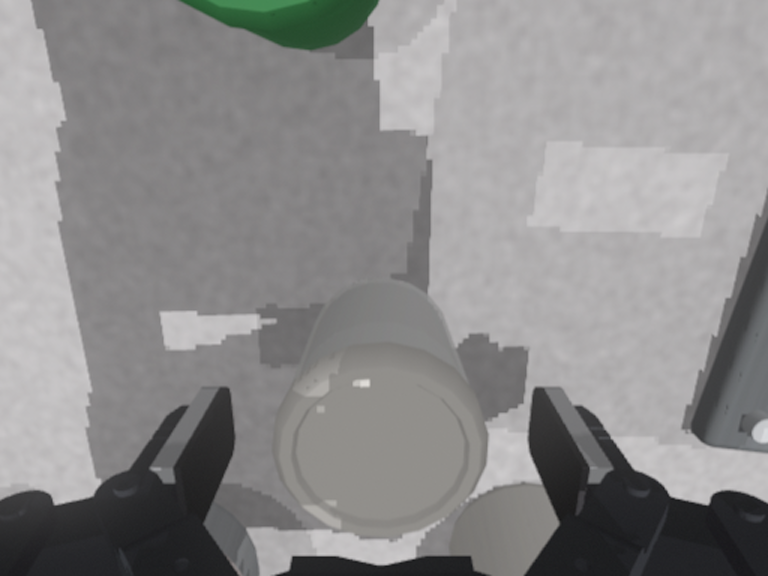

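Call:
servo_tool(
  rows=[1,-0.001,0,-0.002,0,0,0,0.72,0,0,0,0,0,0,0.66,0,0,0,0,0,0,0.62,0,0,0,0,0,0,0.62,0,0,0,0,0,0,0.62,0,0,0,0,0,0,0.62,0,0,0.01,0,0,0,0.62,-0.005,0,0.025,0,0,0,0.62,-0.01,0,0.035,0,0,0,0.62,-0.01,0,0.035,0,0,0],
)

```text
time_s: 37.97
position: [0.6466, 0.0817, 0.142]
tool_rot: [[1.0, -0.002, -0.001], [0.001, 0.0, 1.0], [-0.002, -1.0, 0.0]]
ft_force: [0.6, 0.0, -0.1]
grip_width: 0.0555
```

Call:
servo_tool(
  rows=[0.62,-0.01,-0.01,0.03,0,0,-6,0.62,-0.01,-0.015,0.015,0,0,-7,0.62,-0.01,-0.015,0,0,0,-7,0.62,-0.005,-0.015,0,0,0,-7,0.62,0,-0.015,0,0,0,-7,0.62,0,-0.015,0,0,0,-7,0.62,0,-0.015,0,0,0,-7,0.62,0,-0.015,0,0,0,-7,0.62,0,-0.015,0,0,0,-7,0.62,0,-0.015,0,0,0,-7],
)

```text
time_s: 38.8
position: [0.6122, -0.064, 0.1867]
tool_rot: [[0.353, -0.0, 0.936], [-0.936, 0.0, 0.353], [-0.0, -1.0, 0.0]]
ft_force: [0.5, -0.1, -1.1]
grip_width: 0.0555
```

Call:
servo_tool(
  rows=[0.62,0,-0.015,0,0,0,-7,0.62,0,-0.015,0,0,0,-7,0.62,0,-0.015,0,0,0,-7,0.62,0,-0.015,0,0,0,-7,0.62,0,-0.015,0,0,0,-7,0.62,0,-0.015,0,0,0,-7,0.62,0,-0.015,0,0,0,-7,0.62,0,-0.015,0,0,0,-7,0.62,0,-0.015,0,0,0,-7,0.62,0,-0.01,0,0,0,-7],
)

```text
time_s: 39.63
position: [0.6122, -0.2096, 0.1865]
tool_rot: [[-0.759, -0.0, 0.651], [-0.651, -0.0, -0.759], [0.0, -1.0, 0.0]]
ft_force: [-0.6, -0.6, -0.8]
grip_width: 0.0549
```

Call:
servo_tool(
  rows=[0.62,-0.01,-0.01,0,0,0,-7,0.62,-0.01,-0.01,0,0,0,-7,0.62,-0.01,-0.01,0,0,0,-7,0.62,-0.01,-0.01,0,0,0,-7,0.62,0,0,0,0,0,-7,0.62,0,0,0,0,0,-6,0.62,0,0,0,0,0,0],
)

```text
time_s: 40.22
position: [0.5721, -0.2485, 0.1867]
tool_rot: [[-1.0, 0.0, -0.004], [0.004, -0.0, -1.0], [-0.0, -1.0, 0.0]]
ft_force: [0.6, 0.0, -1.6]
grip_width: 0.0553
```

```bash
python3 w.py w30
```

```text
40.2167 [ 0.5721 -0.2485  0.1867] [ 0.6095  0.0128 -1.6251] 0.055348759732512416 [-34.335   31.0875  66.0632   0.0034  82.8436  55.8672]
toolz yaw -90.20262160863639
[[-1.      0.0001 -0.0035]
 [ 0.0035 -0.     -1.    ]
 [-0.0001 -1.      0.    ]]
```

View pics/w30.png

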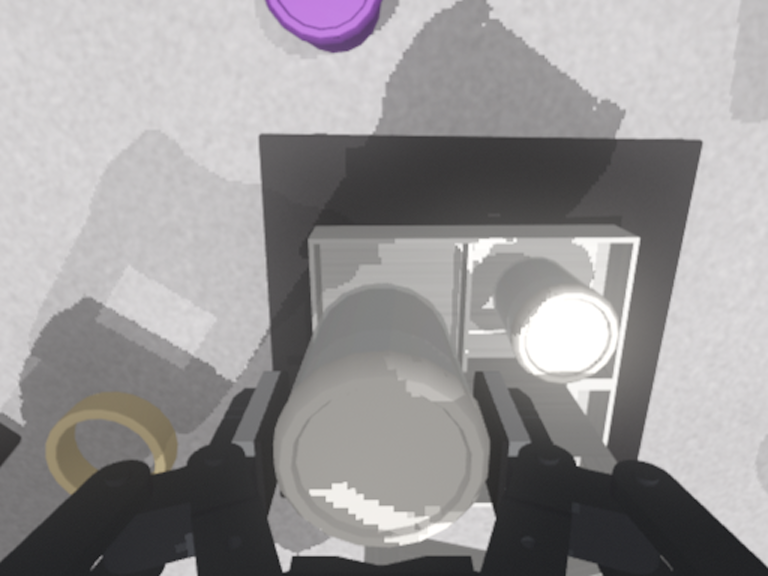

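Call:
servo_tool(
  rows=[0.62,-0.015,-0.003,0,0,0,0,0.62,-0.0155,-0.003,0,0,0,0,0.62,0,0,-0.015,0,0,0,0.62,0,0,-0.03,0,0,0,0.62,0,0,-0.035,0,0,0,0.62,0,0,-0.025,0,0,0,0.62,0,0,-0.015,0,0,0,0.62,0,0,-0.008,0,0,0,0.62,0,0,0,0,0,0,0.62,0,0,0,0,0,0],
)

```text
time_s: 41.1
position: [0.5423, -0.2545, 0.059]
tool_rot: [[-1.0, 0.001, 0.002], [-0.002, -0.001, -1.0], [-0.001, -1.0, 0.001]]
ft_force: [0.3, 0.4, -0.7]
grip_width: 0.0553
```

```bash
python3 w.py w31
```

```text
41.1 [ 0.5423 -0.2545  0.059 ] [ 0.343   0.3768 -0.705 ] 0.05532818291552346 [-36.4519  36.234   79.8717   0.0003  63.8409  53.4157]
toolz yaw -89.86774357134473
[[-1.      0.0008  0.0023]
 [-0.0023 -0.0005 -1.    ]
 [-0.0008 -1.      0.0006]]
```

View pics/w31.png

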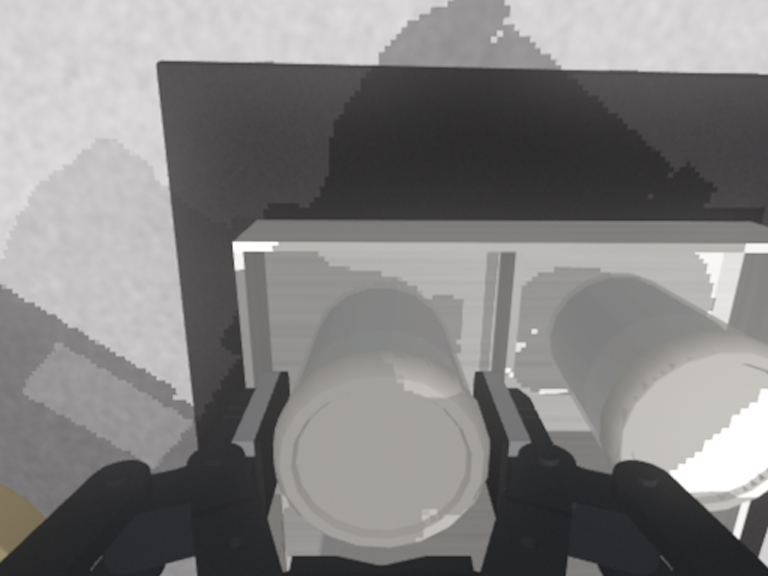

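Call:
servo_tool(
  rows=[0.62,0,0.002,-0.006,0,0,0,0.62,0,0,-0.004,0,0,0,0.62,0,0,-0.001,0,0,0,0.62,0,0,0,0,0,0],
)

```text
time_s: 41.48
position: [0.5418, -0.2522, 0.0471]
tool_rot: [[-1.0, -0.0, 0.001], [-0.001, 0.0, -1.0], [0.0, -1.0, -0.0]]
ft_force: [0.9, -0.3, -1.0]
grip_width: 0.0555
```

Call:
servo_tool(
  rows=[0.7,0,0,0,0,0,0,0.75,0,0,0,0,0,0,0.75,0,0,0,0,0,0,0.75,0,0,0.015,0,0,0,0.75,0,0,0.035,0,0,0,0.75,0,0,0.04,0,0,0,0.75,0,0,0.04,0,0,0,0.75,0,0,0.04,0,0,0,0.75,0,0,0.04,0,0,0,0.75,0,0,0.03,0,0,0],
)

```text
time_s: 42.32
position: [0.5419, -0.2523, 0.2913]
tool_rot: [[-1.0, 0.003, 0.001], [-0.001, -0.002, -1.0], [-0.003, -1.0, 0.002]]
ft_force: [0.7, 0.2, 0.3]
grip_width: 0.0641
```

Call:
servo_tool(
  rows=[0.75,0,0,0.04,0,0,0,0.75,-0.01,-0.01,0.02,0,0,5,0.75,-0.01,-0.01,0,0,0,7,0.75,-0.01,-0.01,0,0,0,7,0.75,-0.01,-0.01,0,0,0,7,0.75,-0.01,-0.005,0,0,0,7,0.75,0,0,0,0,0,7,0.75,0,0,0,0,0,7,0.75,0,0,0,0,0,7,0.75,0,0,0,0,0,7],
)

```text
time_s: 43.15
position: [0.4917, -0.2974, 0.3475]
tool_rot: [[-0.479, 0.0, 0.878], [-0.878, -0.0, -0.479], [0.0, -1.0, 0.0]]
ft_force: [0.5, -0.2, 0.8]
grip_width: 0.0638
```

Call:
servo_tool(
  rows=[0.5,0,0,0,0,0,7,0.5,0,0,0,0,0,7,0.5,0,0,0,0,0,7,0.5,0,0,0,0,0,7,0.5,0,0,0,0,0,1,0.5,0,0,0,0,0,0,0.5,0,0,0,0,0,0],
)

```text
time_s: 43.73
position: [0.4918, -0.2973, 0.3473]
tool_rot: [[-0.003, 0.0, 1.0], [-1.0, -0.0, -0.003], [0.0, -1.0, 0.0]]
ft_force: [-0.4, 0.1, 0.1]
grip_width: 0.0426
```

```bash
python3 w.py w32; python3 - <<'E'
from h import *
save('sc32.png',env.get_image('scene'),1.5);save('sd32.png',env.get_image('side'),1.5)
E
```

```text
43.7333 [ 0.4918 -0.2973  0.3473] [-0.432   0.1102  0.1251] 0.04260219368478869 [-42.95    21.6017  55.8984  -0.0023 102.4948 -42.7952]
toolz yaw -0.15523909425861326
[[-0.0027  0.      1.    ]
 [-1.     -0.0001 -0.0027]
 [ 0.0001 -1.      0.    ]]
```

View pics/w32.png

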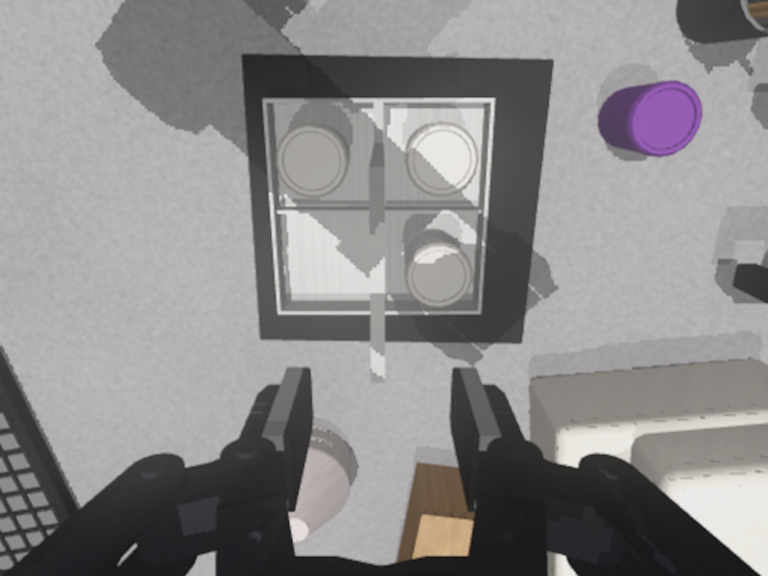

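View pics/sc32.png

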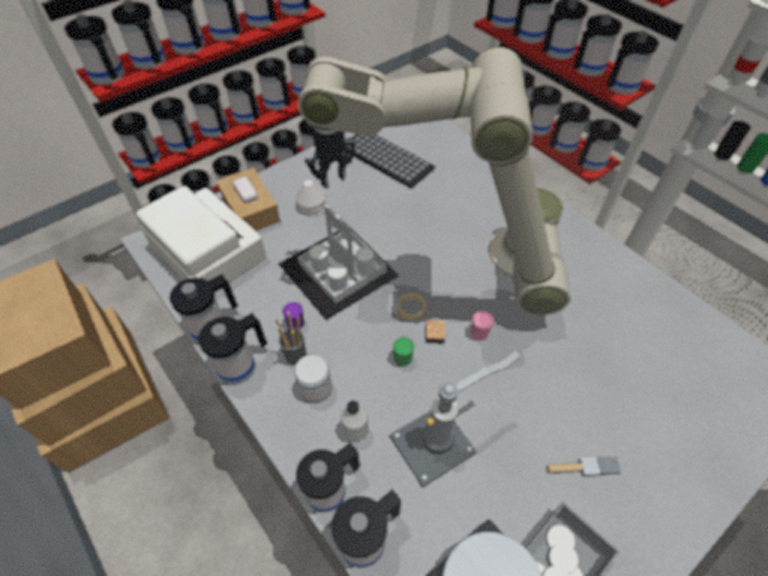

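View pics/sd32.png

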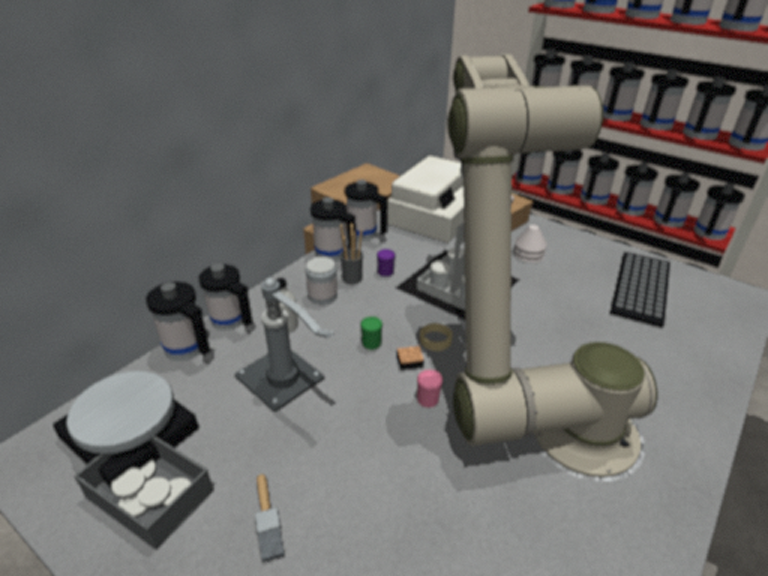

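```bash
python3 - <<'E'
from pnp import *
np.set_printoptions(precision=4,suppress=True)
A=pose([(263,99),(496,99),(482,314),(277,314)])
s=env.observe();T=np.eye(4);T[:3,:3]=s['tool_rot'];T[:3,3]=s['position']
print(T@A)
W=cam('wrist');print(onz(W,377/1.5,382/1.5,.229), [onz(W,u/1.5,v/1.5,.079)[:2] for u,v in [(313,160),(442,158),(439,274)]])
E
```

```text
[[ 1.      0.0006  0.0016  0.4902]
 [-0.0006  1.     -0.003  -0.3027]
 [-0.0016  0.003   1.      0.005 ]
 [ 0.      0.      0.      1.    ]]
[ 0.4893 -0.3621  0.229 ] [array([ 0.439 , -0.2531]), array([ 0.5387, -0.2516]), array([ 0.5398, -0.3456])]
```

Call:
servo_tool(
  rows=[0.6,-0.002,-0.005,-0.03,0,0,0,0.6,0,0,-0.04,0,0,0,0.6,0,0,-0.035,0,0,0,0.6,0,0,-0.03,0,0,0,0.6,0,0,-0.011,0,0,0,0.6,0,0,0,0,0,0,0,0,0,0,0,0,0,0,0,0,0,0,0,0,0,0,0,0,0,0,0,0,0,0,0,0,0,0],
  force=80,
)

```text
time_s: 44.72
position: [0.4899, -0.3027, 0.2027]
tool_rot: [[0.0, 0.001, 1.0], [-1.0, -0.002, 0.0], [0.002, -1.0, 0.001]]
ft_force: [-1.6, -1.1, 1.2]
grip_width: 0.0067
```

Call:
servo_tool(
  rows=[0,0,0,0,0,0,0,0,0,0,0,0,0,0,0,0,0,0.003,0,0,0,0,0,0,0.006,0,0,0,0,0,0,0.01,0,0,0,0,0,0,0.01,0,0,0,0,0,0,0,0,0,0,0,0,0,0,0,0,0],
)

```text
time_s: 45.38
position: [0.4901, -0.3025, 0.231]
tool_rot: [[0.001, 0.001, 1.0], [-1.0, -0.001, 0.001], [0.001, -1.0, 0.001]]
ft_force: [-0.3, -0.1, -6.4]
grip_width: 0.0066
```

```bash
python3 w.py w33
```

```text
45.3833 [ 0.4901 -0.3025  0.231 ] [-0.294  -0.1022 -6.4288] 0.006625077039280239 [-43.4547  24.4061  70.1771   0.0026  85.3257 -43.4952]
toolz yaw 0.04036547977352238
[[ 0.0007  0.0012  1.    ]
 [-1.     -0.0011  0.0007]
 [ 0.0011 -1.      0.0012]]
```

View pics/w33.png

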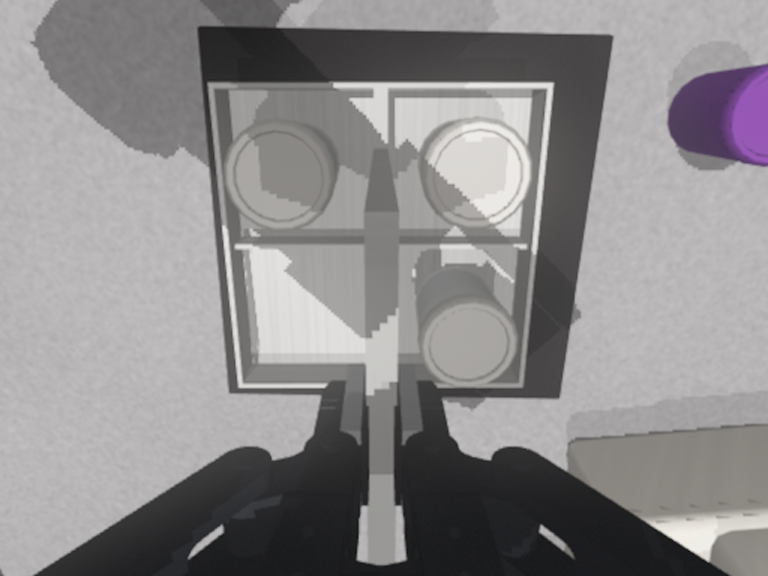

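Call:
servo_tool(
  rows=[0,0,0,0.008,0,0,0,0,0,0,0.016,0,0,0,0,0,0,0.022,0,0,0,0,0,0,0.022,0,0,0,0,0,0.006,0.018,0,0,0,0,-0.001,0.012,0.012,0,0,-0.3,0,-0.003,0.018,0.006,0,0,-0.4,0,-0.004,0.022,0,0,0,-0.4,0,-0.004,0.025,0,0,0,-0.4,0,-0.004,0.025,0,0,0,-0.4],
)

```text
time_s: 46.27
position: [0.4732, -0.1926, 0.334]
tool_rot: [[-0.033, -0.001, 0.999], [-0.999, 0.001, -0.033], [-0.001, -1.0, -0.001]]
ft_force: [0.1, 0.0, -6.4]
grip_width: 0.0066
```

Call:
servo_tool(
  rows=[0,-0.004,0.025,0,0,0,-0.4,0,-0.004,0.025,0,0,0,-0.4,0,-0.004,0.025,0,0,0,-0.4,0,-0.004,0.025,0,0,0,-0.4,0,-0.004,0.025,0,0,0,-0.4,0,-0.004,0.025,0,0,0,-0.4,0,-0.004,0.025,0,0,0,-0.4,0,-0.004,0.025,0,0,0,-0.4,0,-0.004,0.025,0,0,0,-0.4,0,-0.004,0.025,0,0,0,-0.4],
)

```text
time_s: 47.1
position: [0.4326, 0.0574, 0.3342]
tool_rot: [[-0.103, -0.001, 0.995], [-0.995, 0.0, -0.103], [-0.0, -1.0, -0.001]]
ft_force: [0.2, 0.2, -6.4]
grip_width: 0.0064
```

Call:
servo_tool(
  rows=[0,-0.005,0.025,0,0,0,-0.4,0,-0.005,0.025,0,0,0,-0.4,0,-0.005,0.025,0,0,0,-0.4,0,-0.005,0.025,0,0,0,-0.4,0,-0.005,0.025,0,0,0,-0.4,0,-0.005,0.025,0,0,0,0,0,-0.005,0.025,0,0,0,0,0,-0.005,0.02,0,0,0,0,0,-0.004,0.015,0,0,0,0,0,-0.003,0.01,0,0,0,0],
)

```text
time_s: 47.93
position: [0.3854, 0.2773, 0.3341]
tool_rot: [[-0.135, -0.001, 0.991], [-0.991, 0.0, -0.135], [-0.0, -1.0, -0.001]]
ft_force: [-0.0, 0.1, -7.1]
grip_width: 0.0064
```

Call:
servo_tool(
  rows=[0,0,0.005,0,0,0,0,0,0,0,0,0,0,0,0,0,0,0,0,0,0],
)

```text
time_s: 48.18
position: [0.3869, 0.2802, 0.3342]
tool_rot: [[-0.137, -0.0, 0.991], [-0.991, -0.001, -0.137], [0.001, -1.0, -0.0]]
ft_force: [0.4, 0.5, -7.2]
grip_width: 0.0064
```

```bash
python3 w.py w34
```

```text
48.1833 [0.3869 0.2802 0.3342] [ 0.378   0.4863 -7.2474] 0.006408502324618203 [21.695  11.1072 72.8429 -0.0311 96.0754 29.5699]
toolz yaw -7.878115336008428
[[-0.1371 -0.0002  0.9906]
 [-0.9906 -0.0007 -0.1371]
 [ 0.0007 -1.     -0.0001]]
```

View pics/w34.png

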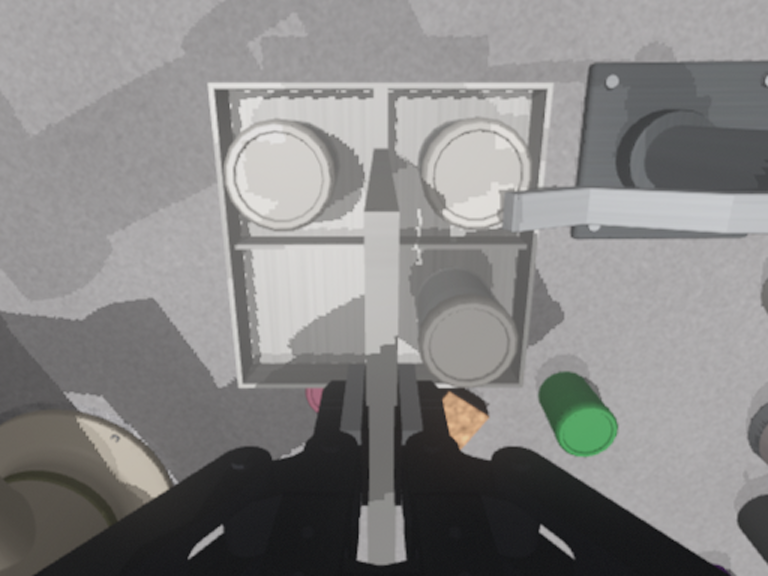

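Call:
servo_tool(
  rows=[0,0,0.006,-0.001,0,0,0,0,0,0.01,-0.002,0,0,0,0,0,0.012,-0.003,0,0,0,0,0,0.007,-0.002,0,0,0,0,0,0.002,-0.001,0,0,0,0,0,0,0,0,0,0,0,0,0,0,0,0,0],
)

```text
time_s: 48.82
position: [0.3868, 0.3178, 0.3251]
tool_rot: [[-0.136, -0.0, 0.991], [-0.991, -0.0, -0.136], [0.001, -1.0, -0.0]]
ft_force: [0.3, -0.5, -6.0]
grip_width: 0.0065
```

Call:
servo_tool(
  rows=[0,0.005,-0.0005,0,0,0,0,0,0.01,-0.0015,0,0,0,0,0,0.012,-0.0015,0,0,0,0,0,0.012,-0.0015,0,0,0,0,0,0.008,-0.001,0,0,0,0,0,0.003,0,0,0,0,0,0,0,0,0,0,0,0,0,0,0,0,0,0,0],
)

```text
time_s: 49.48
position: [0.4368, 0.3116, 0.3251]
tool_rot: [[-0.137, -0.001, 0.991], [-0.991, -0.0, -0.137], [0.0, -1.0, -0.001]]
ft_force: [-1.2, -0.0, -5.9]
grip_width: 0.0065
```

```bash
python3 w.py w35; python3 sd.py sd35
```

```text
49.4833 [0.4368 0.3116 0.3251] [-1.2071 -0.0256 -5.9149] 0.006504683245520231 [22.8474 17.6665 65.3065  0.0112 97.0719 30.73  ]
toolz yaw -7.881205315147399
[[-0.1371 -0.0008  0.9906]
 [-0.9906 -0.0001 -0.1371]
 [ 0.0002 -1.     -0.0008]]
```

View pics/w35.png

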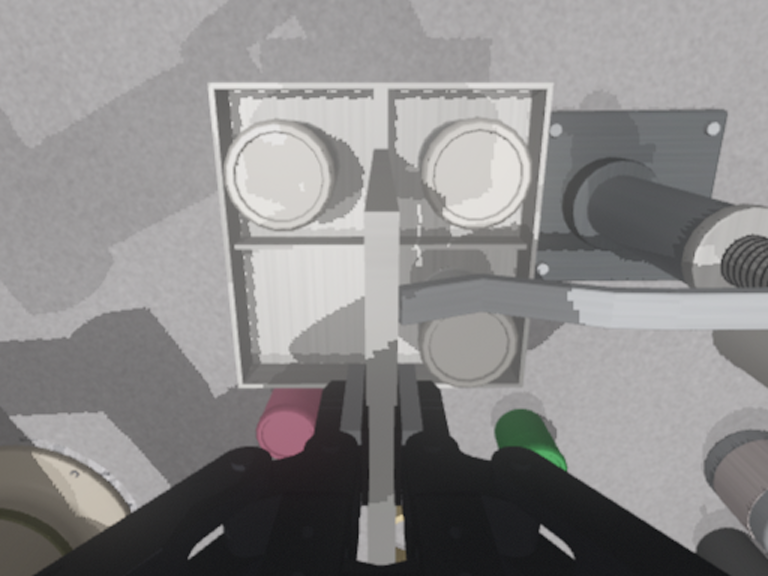

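View pics/sd35.png

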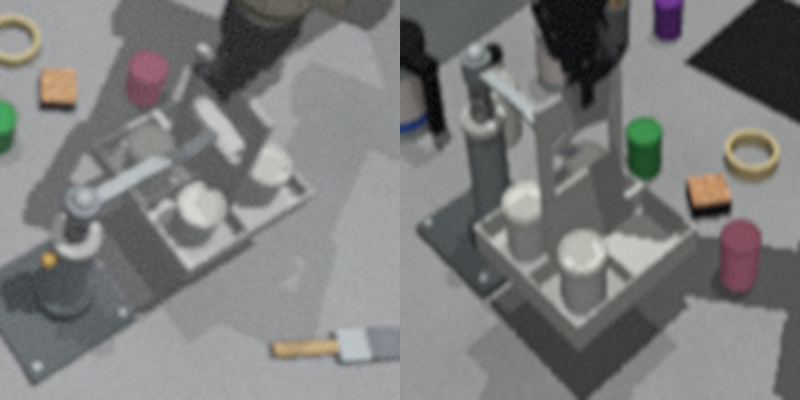

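Call:
servo_tool(
  rows=[0,0.005,-0.0005,0,0,0,0,0,0.009,-0.001,0,0,0,0,0,0.011,-0.0015,0,0,0,0,0,0.011,-0.0015,0,0,0,0,0,0.007,-0.001,0,0,0,0,0,0.003,-0.0005,0,0,0,0,0,0,0,0,0,0,0,0,0,0,0,0,0,0],
)

```text
time_s: 50.3
position: [0.4829, 0.3056, 0.3251]
tool_rot: [[-0.137, -0.001, 0.991], [-0.991, -0.0, -0.137], [0.0, -1.0, -0.001]]
ft_force: [0.0, -1.2, -6.5]
grip_width: 0.0068
```

Call:
servo_tool(
  rows=[0,0,0,-0.005,0,0,0,0,0,0,-0.01,0,0,0,0,0,0,-0.01,0,0,0,0,0,0,-0.008,0,0,0,0,0,0,-0.005,0,0,0,0,0,0,-0.003,0,0,0,0,0,0,0,0,0,0,0,0,0,0,0,0,0],
)

```text
time_s: 50.97
position: [0.4829, 0.3057, 0.2846]
tool_rot: [[-0.137, 0.001, 0.991], [-0.991, 0.0, -0.137], [-0.0, -1.0, 0.0]]
ft_force: [-0.2, 0.2, -6.1]
grip_width: 0.0065
```

```bash
python3 w.py w36
```

```text
50.9667 [0.4829 0.3057 0.2846] [-0.1607  0.2235 -6.0747] 0.006545083545504839 [20.476  22.2774 64.804  -0.0006 92.8865 28.3387]
toolz yaw -7.862657837688741
[[-0.1368  0.0005  0.9906]
 [-0.9906  0.0002 -0.1368]
 [-0.0003 -1.      0.0005]]
```

View pics/w36.png

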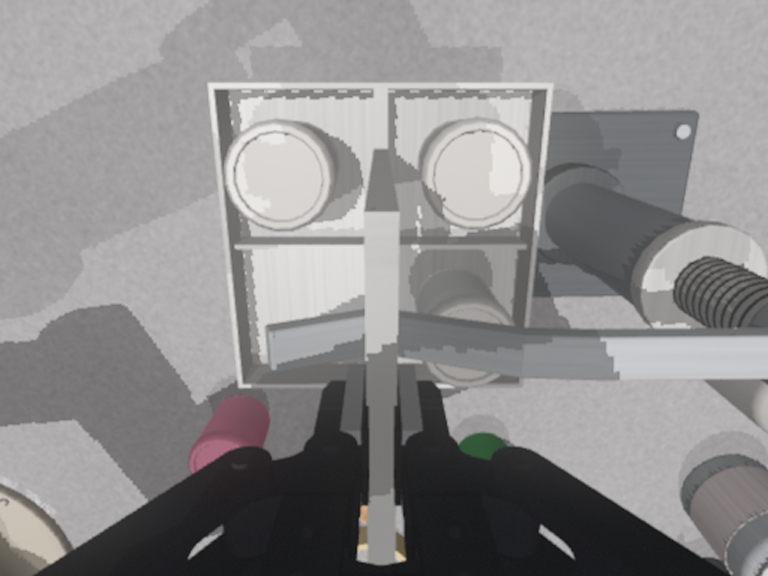

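Call:
servo_tool(
  rows=[0,0,0,-0.002,0,0,0,0,0,0,-0.003,0,0,0,0,0,0,-0.003,0,0,0,0,0,0,-0.003,0,0,0,0,0,0,-0.003,0,0,0,0,0,0,-0.002,0,0,0,0,0,0,-0.002,0,0,0,0,0,0,0,0,0,0],
)

```text
time_s: 51.68
position: [0.4829, 0.3057, 0.2661]
tool_rot: [[-0.137, 0.0, 0.991], [-0.991, 0.0, -0.137], [-0.0, -1.0, 0.0]]
ft_force: [0.8, 0.6, -1.9]
grip_width: 0.0067
```

Call:
servo_tool(
  rows=[0,0,0,-0.002,0,0,0,0,0,0,-0.002,0,0,0,0,0,0,-0.002,0,0,0,0,0,0,-0.002,0,0,0,0,0,0,0,0,0,0,0,0,0,0,0,0,0],
)

```text
time_s: 52.18
position: [0.4829, 0.3057, 0.2583]
tool_rot: [[-0.137, 0.0, 0.991], [-0.991, 0.0, -0.137], [-0.0, -1.0, 0.0]]
ft_force: [0.2, 0.5, -0.7]
grip_width: 0.006
```

Call:
servo_tool(
  rows=[0,0,0,-0.002,0,0,0,0,0,0,-0.001,0,0,0,0,0,0,0,0,0,0,0,0,0,0,0,0,0],
)

```text
time_s: 52.52
position: [0.4829, 0.3057, 0.2553]
tool_rot: [[-0.137, 0.0, 0.991], [-0.991, 0.0, -0.137], [-0.0, -1.0, 0.0]]
ft_force: [1.4, 0.0, 0.3]
grip_width: 0.0067
```

```bash
python3 w.py w37; python3 sd.py sd37
```

```text
52.5167 [0.4829 0.3057 0.2553] [1.4114 0.0348 0.284 ] 0.006686885471387722 [20.4711 23.1304 68.2129  0.0022 88.6417 28.338 ]
toolz yaw -7.866975815661661
[[-0.1369  0.0002  0.9906]
 [-0.9906  0.0001 -0.1369]
 [-0.0002 -1.      0.0002]]
```

View pics/w37.png

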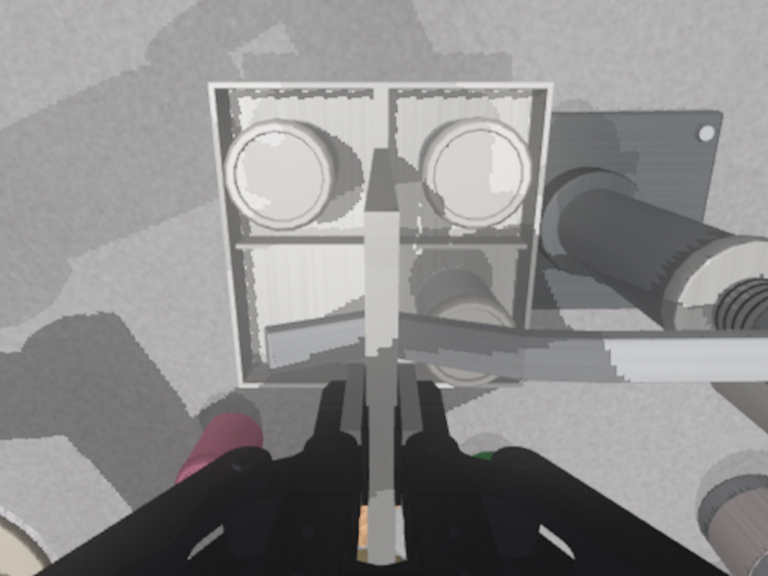

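Call:
servo_tool(
  rows=[0.5,0,0,0,0,0,0,0.5,0,0,0,0,0,0,0.5,0,0,0,0,0,0,0.5,0,0,0,0,0,0,0.5,0,0,0.005,0,0,0,0.5,0,0,0.01,0,0,0,0.5,0,0,0.02,0,0,0,0.5,0,0,0.025,0,0,0,0.5,0,0,0.025,0,0,0,0.5,0,0,0.025,0,0,0],
)

```text
time_s: 53.5
position: [0.4826, 0.3056, 0.3669]
tool_rot: [[-0.137, 0.0, 0.991], [-0.991, 0.0, -0.137], [-0.0, -1.0, 0.0]]
ft_force: [0.2, 0.9, 0.1]
grip_width: 0.0426
```

```bash
python3 w.py w38; python3 sd.py sd38
```

```text
53.5 [0.4826 0.3056 0.3669] [0.218  0.8672 0.0998] 0.042584449754413424 [ 20.4706  21.1039  53.5959   0.0014 105.2917  28.3381]
toolz yaw -7.867200450990346
[[-0.1369  0.0001  0.9906]
 [-0.9906  0.0001 -0.1369]
 [-0.0001 -1.      0.0001]]
```

View pics/w38.png

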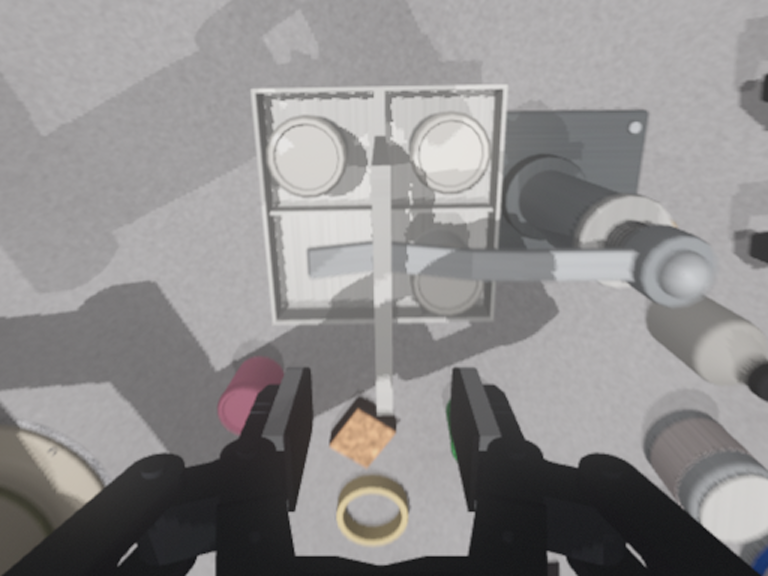

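View pics/sd38.png

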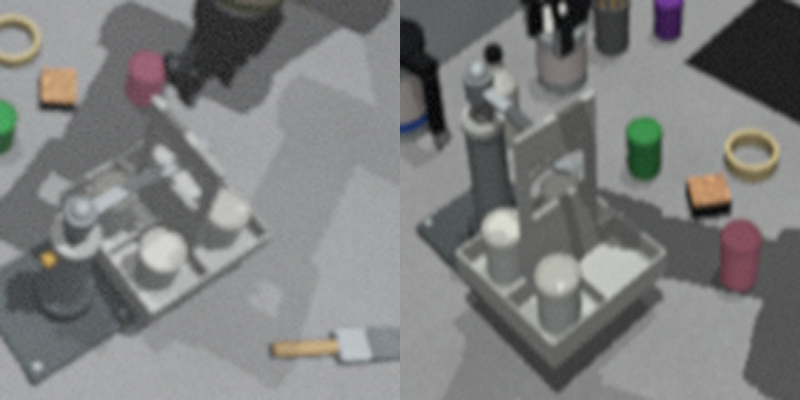

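Hangs freely on the hook with a slight tilt, cups upright. Waiting about 5 s.

Call:
servo_tool(
  rows=[0.5,0,0,0,0,0,0,0.5,0,0,0,0,0,0,0.5,0,0,0,0,0,0,0.5,0,0,0,0,0,0,0.5,0,0,0,0,0,0,0.5,0,0,0,0,0,0,0.5,0,0,0,0,0,0,0.5,0,0,0,0,0,0,0.5,0,0,0,0,0,0,0.5,0,0,0,0,0,0],
)

```text
time_s: 54.48
position: [0.4828, 0.3057, 0.3653]
tool_rot: [[-0.137, -0.0, 0.991], [-0.991, -0.0, -0.137], [0.0, -1.0, -0.0]]
ft_force: [-0.4, 0.3, -0.2]
grip_width: 0.0425
```

Call:
servo_tool(
  rows=[0.5,0,0,0,0,0,0,0.5,0,0,0,0,0,0,0.5,0,0,0,0,0,0,0.5,0,0,0,0,0,0,0.5,0,0,0,0,0,0,0.5,0,0,0,0,0,0,0.5,0,0,0,0,0,0,0.5,0,0,0,0,0,0,0.5,0,0,0,0,0,0,0.5,0,0,0,0,0,0],
)

```text
time_s: 55.32
position: [0.4829, 0.3056, 0.3653]
tool_rot: [[-0.137, 0.0, 0.991], [-0.991, -0.0, -0.137], [0.0, -1.0, 0.0]]
ft_force: [0.5, 0.3, -0.0]
grip_width: 0.0426
```

Call:
servo_tool(
  rows=[0.5,0,0,0,0,0,0,0.5,0,0,0,0,0,0,0.5,0,0,0,0,0,0,0.5,0,0,0,0,0,0,0.5,0,0,0,0,0,0,0.5,0,0,0,0,0,0,0.5,0,0,0,0,0,0,0.5,0,0,0,0,0,0,0.5,0,0,0,0,0,0,0.5,0,0,0,0,0,0],
)

```text
time_s: 56.15
position: [0.4828, 0.3057, 0.3652]
tool_rot: [[-0.137, -0.0, 0.991], [-0.991, 0.0, -0.137], [0.0, -1.0, -0.0]]
ft_force: [-0.1, -0.2, -0.3]
grip_width: 0.0425
```

Call:
servo_tool(
  rows=[0.5,0,0,0,0,0,0,0.5,0,0,0,0,0,0,0.5,0,0,0,0,0,0,0.5,0,0,0,0,0,0,0.5,0,0,0,0,0,0,0.5,0,0,0,0,0,0,0.5,0,0,0,0,0,0,0.5,0,0,0,0,0,0,0.5,0,0,0,0,0,0,0.5,0,0,0,0,0,0],
)

```text
time_s: 56.98
position: [0.4829, 0.3057, 0.3653]
tool_rot: [[-0.137, 0.0, 0.991], [-0.991, 0.0, -0.137], [-0.0, -1.0, 0.0]]
ft_force: [-0.1, -0.7, 0.0]
grip_width: 0.0428
```

```bash
python3 w.py w39
```

```text
56.9833 [0.4829 0.3057 0.3653] [-0.0868 -0.693   0.0281] 0.04279940368992641 [ 20.4698  21.1454  53.7875   0.0014 105.0656  28.3373]
toolz yaw -7.867096878535177
[[-0.1369  0.      0.9906]
 [-0.9906  0.     -0.1369]
 [-0.     -1.      0.    ]]
```

Call:
servo_tool(
  rows=[0.5,0,0,0,0,0,0,0.5,0,0,0,0,0,0,0.5,0,0,0,0,0,0,0.5,0,0,0,0,0,0,0.5,0,0,0,0,0,0,0.5,0,0,0,0,0,0,0.5,0,0,0,0,0,0,0.5,0,0,0,0,0,0,0.5,0,0,0,0,0,0,0.5,0,0,0,0,0,0],
)

```text
time_s: 57.87
position: [0.4829, 0.3057, 0.3653]
tool_rot: [[-0.137, 0.0, 0.991], [-0.991, 0.0, -0.137], [-0.0, -1.0, 0.0]]
ft_force: [0.8, 0.1, -0.0]
grip_width: 0.0429
```

Call:
servo_tool(
  rows=[0.5,0,0,0,0,0,0,0.5,0,0,0,0,0,0,0.5,0,0,0,0,0,0,0.5,0,0,0,0,0,0,0.5,0,0,0,0,0,0,0.5,0,0,0,0,0,0,0.5,0,0,0,0,0,0,0.5,0,0,0,0,0,0,0.5,0,0,0,0,0,0,0.5,0,0,0,0,0,0],
)

```text
time_s: 58.7
position: [0.4828, 0.3057, 0.3653]
tool_rot: [[-0.137, -0.0, 0.991], [-0.991, 0.0, -0.137], [-0.0, -1.0, -0.0]]
ft_force: [0.6, 0.1, -0.9]
grip_width: 0.0428
```

```bash
python3 w.py w40; python3 sd.py sd40; python3 - <<'E'
import cv2,numpy as np
a,b,c=[cv2.imread(f'pics/w{n}.png') for n in (38,39,40)]
for x,y in((a,c),(b,c)): 
    d=cv2.absdiff(x,y).max(2); print('ball region',d[230:310,630:720].mean(),'tray',d[80:330,250:520].mean())
E
```

```text
58.7 [0.4828 0.3057 0.3653] [ 0.6038  0.064  -0.8637] 0.04280524231336545 [ 20.471   21.1442  53.7875   0.0026 105.0677  28.3384]
toolz yaw -7.86670055253345
[[-0.1369 -0.      0.9906]
 [-0.9906  0.     -0.1369]
 [-0.     -1.     -0.    ]]
ball region 8.094583333333333 tray 25.608103703703705
ball region 1.6123611111111111 tray 15.428977777777778
```

View pics/w40.png

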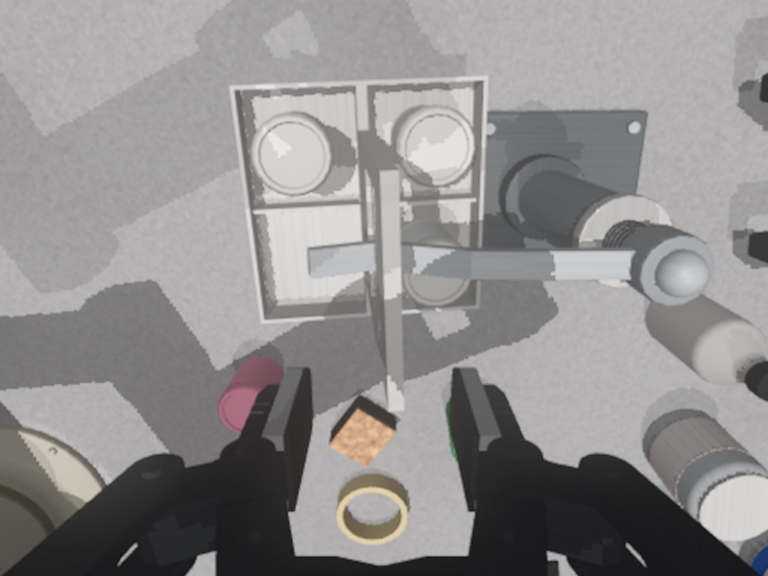

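View pics/sd40.png

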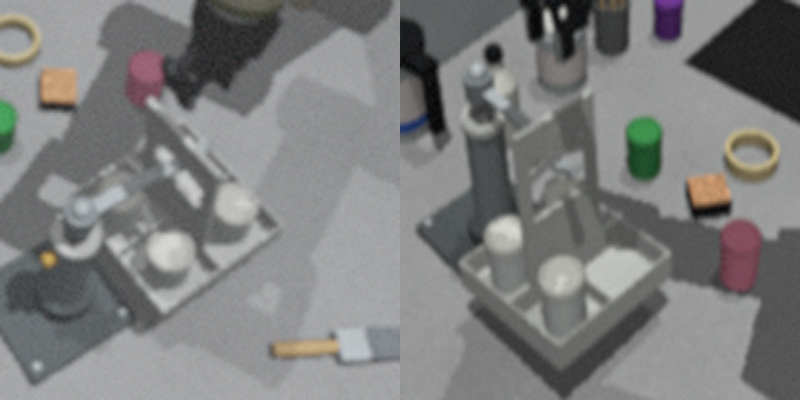

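Call:
servo_tool(
  rows=[0.6,0,0,-0.02,0,0,0,0.6,0,0,-0.025,0,0,0,0.6,0,0,-0.025,0,0,0,0.6,0,0,-0.02,0,0,0,0.6,0,0,-0.015,0,0,0,0.6,0,0,-0.004,0,0,0,0.6,0,0,0,0,0,0,0.6,0,0,0,0,0,0],
  force=40,
)

```text
time_s: 59.52
position: [0.4832, 0.3058, 0.2572]
tool_rot: [[-0.137, 0.001, 0.991], [-0.991, 0.0, -0.137], [-0.001, -1.0, 0.001]]
ft_force: [0.1, -0.3, -0.4]
grip_width: 0.0513
```

```bash
python3 w.py w41
```

```text
59.5167 [0.4832 0.3058 0.2572] [ 0.1237 -0.2828 -0.4231] 0.05126725466473185 [20.4726 23.0707 68.0025 -0.0014 88.8537 28.3394]
toolz yaw -7.866775789443724
[[-0.1369  0.0012  0.9906]
 [-0.9906  0.0004 -0.1369]
 [-0.0006 -1.      0.0011]]
```

View pics/w41.png

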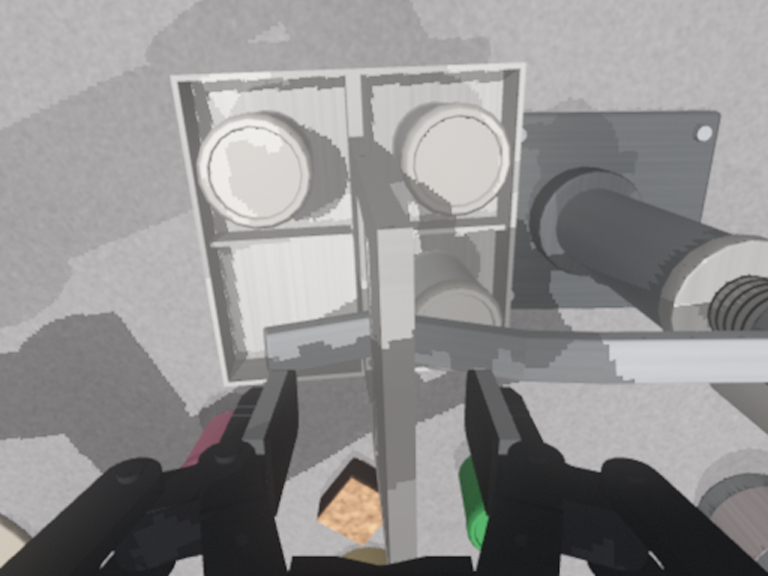

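Call:
servo_tool(
  rows=[0.4,0,0,0,0,0,0,0.3,0,0,0,0,0,0,0.25,0,0,0,0,0,0,0.2,0,0,0,0,0,0,0.15,0,0,0,0,0,0,0.1,0,0,0,0,0,0,0.05,0,0,0,0,0,0,0,0,0,0,0,0,0,0,0,0,0,0,0,0,0,0,0,0,0,0,0],
)

```text
time_s: 60.4
position: [0.4822, 0.3059, 0.2561]
tool_rot: [[-0.136, -0.002, 0.991], [-0.991, 0.0, -0.136], [0.0, -1.0, -0.002]]
ft_force: [-5.9, 1.3, 0.2]
grip_width: 0.0076
```

Call:
servo_tool(
  rows=[0,0,0,0,0,0,0,0,0,0,0,0,0,0,0,0,0,0,0,0,0],
  force=80,
)

```text
time_s: 60.65
position: [0.4824, 0.3059, 0.2561]
tool_rot: [[-0.136, -0.001, 0.991], [-0.991, 0.0, -0.136], [-0.0, -1.0, -0.001]]
ft_force: [-5.0, 2.0, -0.6]
grip_width: 0.0063
```

```bash
python3 w.py w42
```

```text
60.65 [0.4824 0.3059 0.2561] [-5.0111  2.0093 -0.5833] 0.006307270220931731 [20.4922 23.0972 68.1346  0.0383 88.8325 28.3348]
toolz yaw -7.843449114825182
[[-0.1365 -0.0013  0.9906]
 [-0.9906  0.0002 -0.1365]
 [-0.0001 -1.     -0.0013]]
```

View pics/w42.png

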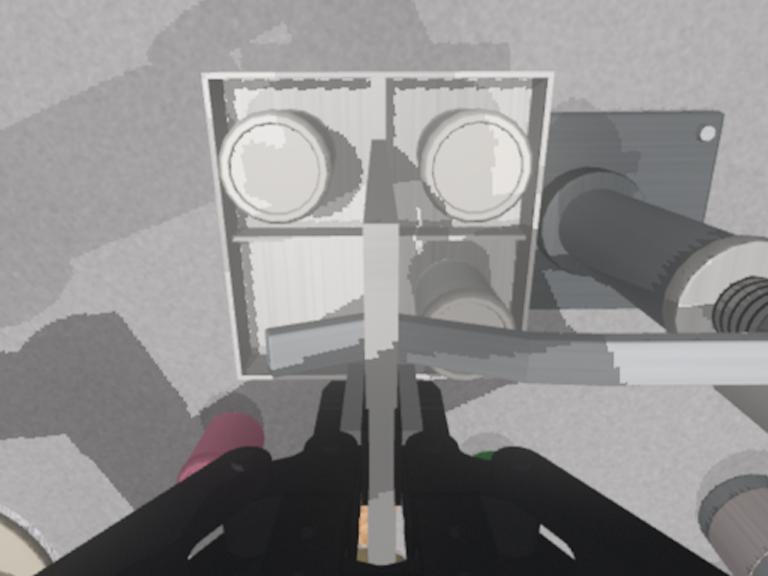

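Call:
servo_tool(
  rows=[0,0,0,0.003,0,0,0,0,0,0,0.006,0,0,0,0,0,0,0.008,0,0,0,0,0,0,0.01,0,0,0,0,0,0,0.012,0,0,0,0,0,0,0.012,0,0,0,0,0,0,0.01,0,0,0,0,0,0,0.006,0,0,0,0,0,0,0.002,0,0,0,0,0,0,0,0,0,0],
)

```text
time_s: 61.53
position: [0.4832, 0.3054, 0.3253]
tool_rot: [[-0.137, 0.001, 0.991], [-0.991, -0.0, -0.137], [0.0, -1.0, 0.001]]
ft_force: [-0.3, -0.2, -7.1]
grip_width: 0.0067
```

```bash
python3 w.py w43; python3 sd.py sd43;  python3 - <<'E'
from pnp import *
np.set_printoptions(precision=4,suppress=True)
print(pose([(203,75),(553,75),(530,378),(241,378)]))
E
```

```text
61.5333 [0.4832 0.3054 0.3253] [-0.339  -0.2104 -7.1344] 0.006665433703862163 [20.4502 21.4889 59.5393 -0.0349 98.9465 28.3406]
toolz yaw -7.895789299834963
[[-0.1374  0.0006  0.9905]
 [-0.9905 -0.0004 -0.1374]
 [ 0.0003 -1.      0.0007]]
[[-0.0142 -0.9995  0.0279 -0.006 ]
 [-0.0159 -0.0277 -0.9995  0.1984]
 [ 0.9998 -0.0146 -0.0155  0.0003]
 [ 0.      0.      0.      1.    ]]
```

View pics/w43.png

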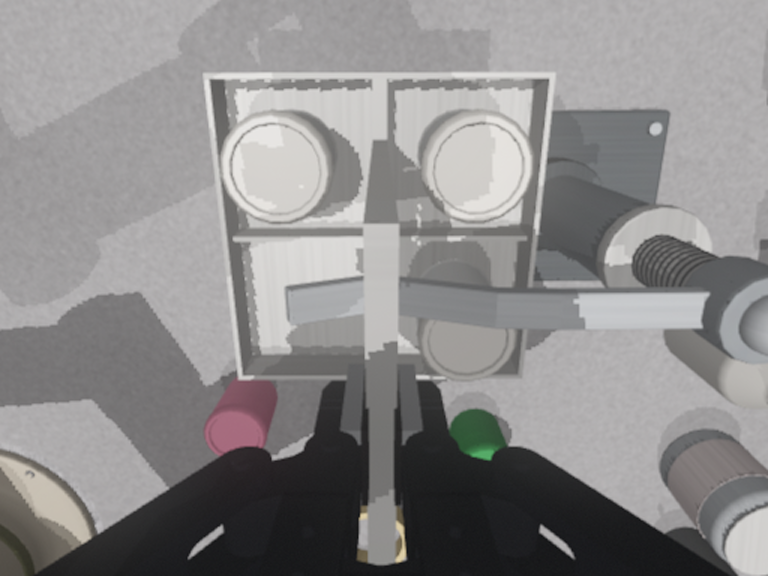

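View pics/sd43.png

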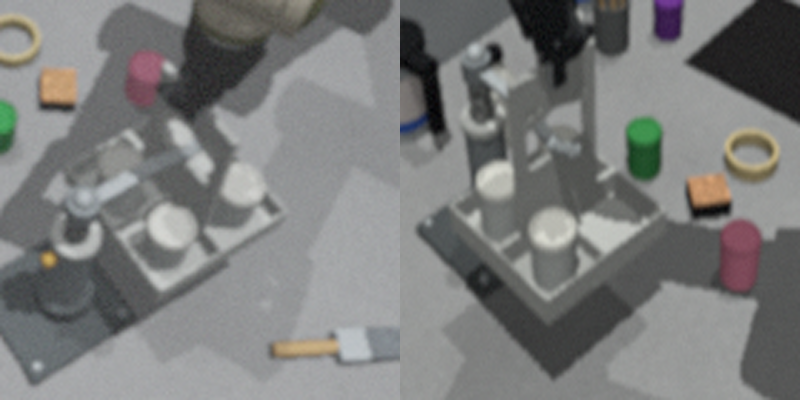

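Call:
servo_tool(
  rows=[0,-0.004,0.0005,0,0,0,0,0,-0.008,0.001,0,0,0,0,0,-0.012,0.0015,0,0,0,0,0,-0.015,0.002,0,0,0,0,0,-0.015,0.002,0,0,0,0,0,-0.015,0.002,0,0,0,0,0,-0.012,0.0015,0.003,0,0,0,0,-0.008,0.001,0.004,0,0,0,0,-0.004,0,0.003,0,0,0,0,0,0,0,0,0,0],
)

```text
time_s: 62.52
position: [0.3894, 0.3174, 0.3365]
tool_rot: [[-0.136, 0.002, 0.991], [-0.991, 0.001, -0.136], [-0.001, -1.0, 0.002]]
ft_force: [0.4, 0.2, -6.1]
grip_width: 0.006
```

```bash
python3 w.py w44
```

```text
62.5167 [0.3894 0.3174 0.3365] [ 0.4472  0.1775 -6.1421] 0.006019272567368278 [25.6545 13.6677 69.0994 -0.0006 97.1157 33.4834]
toolz yaw -7.829046981012134
[[-0.1362  0.0018  0.9907]
 [-0.9907  0.0009 -0.1362]
 [-0.0011 -1.      0.0017]]
```

View pics/w44.png

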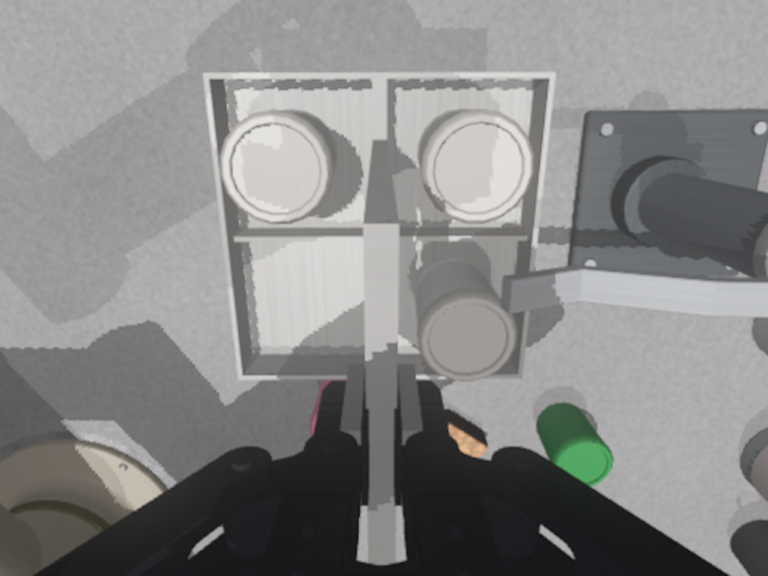

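Call:
servo_tool(
  rows=[0,0,-0.005,0,0,0,0,0,0.003,-0.01,0,0,0,0.4,0,0.004,-0.015,0,0,0,0.4,0,0.004,-0.02,0,0,0,0.4,0,0.004,-0.025,0,0,0,0.4,0,0.004,-0.025,0,0,0,0.4,0,0.004,-0.025,0,0,0,0.4,0,0.004,-0.025,0,0,0,0.4,0,0.004,-0.025,0,0,0,0.4,0,0.004,-0.025,0,0,0,0.4],
)

```text
time_s: 63.4
position: [0.4252, 0.1153, 0.335]
tool_rot: [[-0.075, -0.0, 0.997], [-0.997, -0.0, -0.075], [0.0, -1.0, -0.0]]
ft_force: [0.2, 0.8, -6.9]
grip_width: 0.0063
```

Call:
servo_tool(
  rows=[0,0.004,-0.025,0,0,0,0.4,0,0.004,-0.025,0,0,0,0.4,0,0.004,-0.025,0,0,0,0.4,0,0.004,-0.025,0,0,0,0.4,0,0.004,-0.025,0,0,0,0.4,0,0.004,-0.025,0,0,0,0.4,0,0.004,-0.025,0,0,0,0.4,0,0.004,-0.025,0,0,0,0.4,0,0.004,-0.025,0,0,0,0.4,0,0.004,-0.025,0,0,0,0.4],
)

```text
time_s: 64.23
position: [0.4648, -0.135, 0.335]
tool_rot: [[-0.005, -0.0, 1.0], [-1.0, -0.0, -0.005], [0.0, -1.0, -0.0]]
ft_force: [1.3, 0.7, -6.1]
grip_width: 0.0068
```

Call:
servo_tool(
  rows=[0,0.004,-0.025,0,0,0,0.2,0,0.004,-0.025,0,-0.2,0,0,0,0.004,-0.025,0,-0.2,0,0,0,0.004,-0.025,0,-0.2,0,0,0,0.004,-0.02,0,-0.2,0,0,0,0.004,-0.02,0,-0.2,0,0,0,0.004,-0.015,0,-0.2,0,0,0,0.002,-0.01,0,-0.2,0,0,0,0,-0.005,0,-0.2,0,0,0,0,0,0,0,0,0],
)

```text
time_s: 65.07
position: [0.4946, -0.3038, 0.3347]
tool_rot: [[-0.002, -0.001, 1.0], [-1.0, -0.028, -0.002], [0.028, -1.0, -0.001]]
ft_force: [0.1, -0.2, -5.8]
grip_width: 0.0066
```

Call:
servo_tool(
  rows=[0,0,0,0,0,0,0,0,0,0,0,0,0,0],
)

```text
time_s: 65.23
position: [0.4947, -0.302, 0.3355]
tool_rot: [[-0.0, 0.0, 1.0], [-1.0, -0.028, -0.0], [0.028, -1.0, 0.0]]
ft_force: [0.1, 0.5, -6.9]
grip_width: 0.0065
```

```bash
python3 w.py w45
```

```text
65.2333 [ 0.4947 -0.302   0.3355] [ 0.1489  0.4693 -6.9396] 0.006544464233165414 [-42.5713  21.857   57.3792  -1.1794  99.6823 -42.7539]
toolz yaw -0.026626437641033226
[[-0.0005  0.0001  1.    ]
 [-0.9996 -0.0277 -0.0005]
 [ 0.0277 -0.9996  0.0002]]
```

View pics/w45.png

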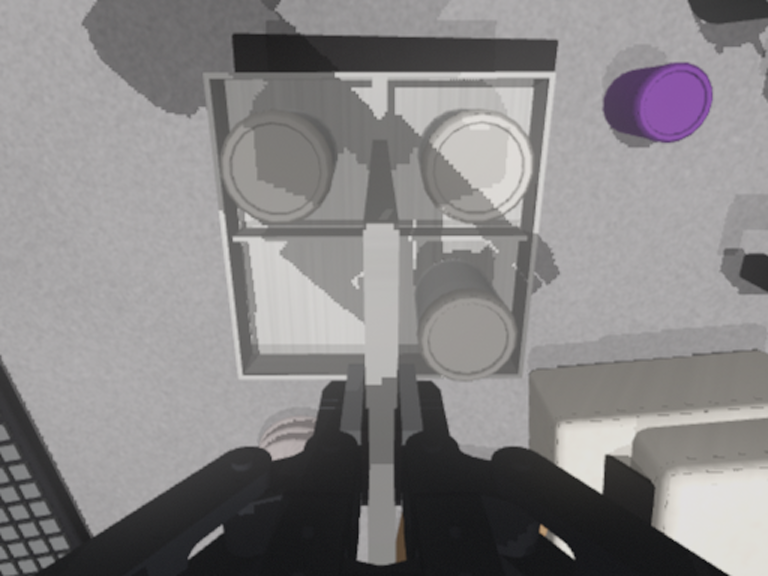

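Call:
servo_tool(
  rows=[0,0,0,-0.008,0,0,0,0,0,-0.002,-0.016,0,0,0,0,0,-0.001,-0.025,0,0,0,0,0,0,-0.025,0,0,0,0,0,0,-0.022,0,0,0,0,0,0,-0.015,0,0,0,0,0,0,-0.01,0,0,0,0,0,0,-0.006,0,0,0,0,0,0,-0.002,0,0,0,0,0,0,0,0,0,0],
)

```text
time_s: 66.12
position: [0.495, -0.3058, 0.2065]
tool_rot: [[-0.001, 0.0, 1.0], [-1.0, -0.028, -0.001], [0.028, -1.0, 0.0]]
ft_force: [0.4, 0.4, -6.2]
grip_width: 0.0065
```

Call:
servo_tool(
  rows=[0,0,0,-0.002,0,0,0,0,0,0,-0.001,0,0,0,0,0,0,0,0,0,0],
)

```text
time_s: 66.37
position: [0.4949, -0.3059, 0.2036]
tool_rot: [[-0.001, 0.001, 1.0], [-1.0, -0.028, -0.001], [0.028, -1.0, 0.001]]
ft_force: [-1.3, -0.9, -5.8]
grip_width: 0.0067
```

Call:
servo_tool(
  rows=[0,0,0,-0.001,0,0,0,0,0,0,-0.001,0,0,0,0,0,0,0,0,0,0],
)

```text
time_s: 66.62
position: [0.4948, -0.3056, 0.2028]
tool_rot: [[-0.001, 0.001, 1.0], [-1.0, -0.029, -0.001], [0.029, -1.0, 0.001]]
ft_force: [-4.1, 4.2, 3.6]
grip_width: 0.0063
```

Contact with the mat is made. Opening and backing off.

Call:
servo_tool(
  rows=[0.4,0,0,0,0,0,0,0.5,0,0,0,0,0,0,0.5,0,0,0,0,0,0,0.5,0,0,0.01,0,0,0,0.5,0,0,0.02,0,0,0,0.5,0,0,0.03,0,0,0,0.5,0,0,0.03,0.8,0,0,0.5,0,0,0.03,0.8,0,0,1,0,0,0.02,0,0,0,1,0,0,0.01,0,0,0],
)

```text
time_s: 67.45
position: [0.4951, -0.3062, 0.3555]
tool_rot: [[-0.001, 0.004, 1.0], [-1.0, -0.004, -0.001], [0.004, -1.0, 0.004]]
ft_force: [0.2, -0.9, 0.1]
grip_width: 0.0654
```

Call:
servo_tool(
  rows=[1,0,0,0,0,0,0,1,0,0,0,0,0,0,1,0,0,0,0,0,0,1,0,0,0,0,0,0],
)

```text
time_s: 67.78
position: [0.4947, -0.3057, 0.3502]
tool_rot: [[-0.001, -0.001, 1.0], [-1.0, 0.001, -0.001], [-0.001, -1.0, -0.001]]
ft_force: [0.6, 0.1, 0.5]
grip_width: 0.0852
```

```bash
python3 w.py w46; python3 - <<'E'
from h import *
save('sc46.png',env.get_image('scene'),1.5);save('sd46.png',env.get_image('side'),1.5)
E
```

```text
67.7833 [ 0.4947 -0.3057  0.3502] [0.5891 0.1441 0.48  ] 0.0852106598137991 [-43.3699  22.4281  54.1623   0.0004 103.5243 -43.3039]
toolz yaw -0.06580701601509649
[[-0.0012 -0.0015  1.    ]
 [-1.      0.0014 -0.0011]
 [-0.0014 -1.     -0.0015]]
```

View pics/w46.png

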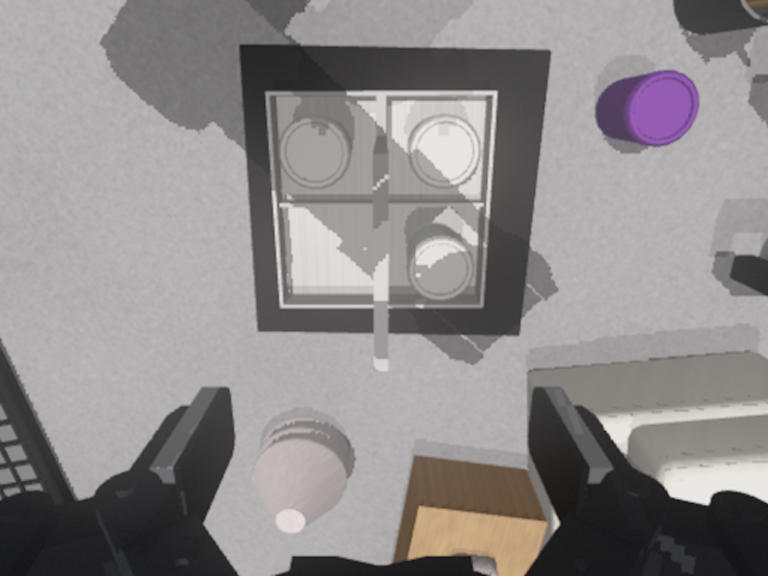

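View pics/sc46.png

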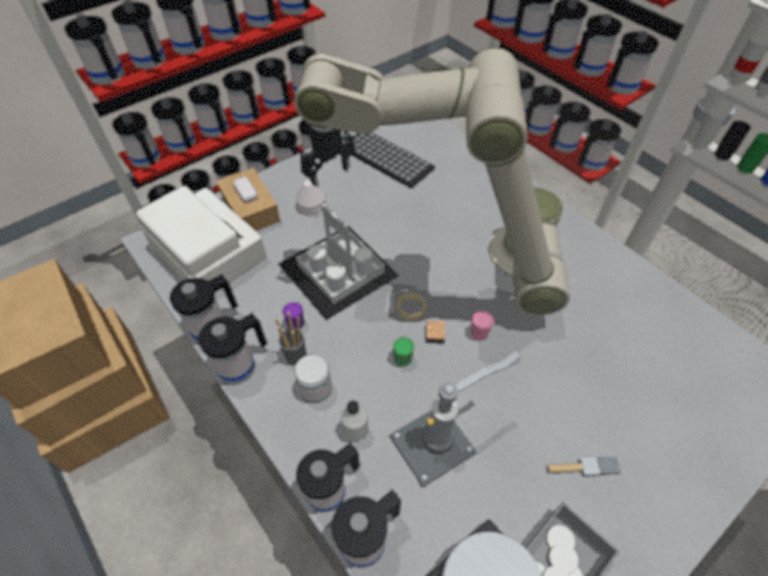

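View pics/sd46.png

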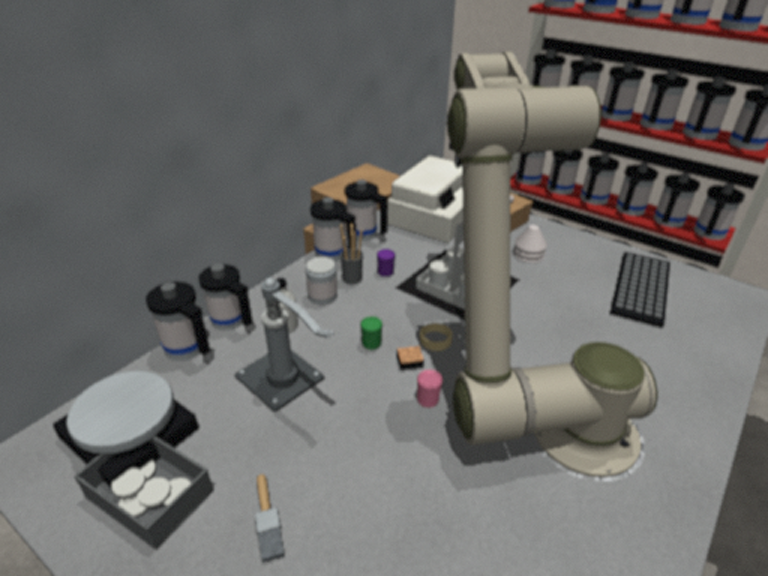

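```bash
python3 -c "
from rig import env
print(env.close_job())"
```

```text
the job is handed in; nothing more can be done
None
```

The sample order is made up and handed in at about 68 s.

- **Empty weighing:** I hung the carrier on the hook, let go for about 5 s with the hook at rest, then set it back on the mat.
- **Loading:** There were three white-lidded cups. I stood each one in its own cell, gripping at 10 N. One cup was knocked aside during the empty weighing, so I measured its position again before picking it up. I left the green, purple and pink cups alone.
- **Loaded weighing:** I eased the carrier down with the wrist force near zero before opening the gripper, so the hook sank only about 26 mm by my estimate. It then hung free for about 5 s.
- **Last checks:** The final pictures show the loaded carrier on the mat with all three cups upright. The hook is free, the gripper is clear, and nothing else looks moved.

**Not as planned:** the carrier hung a few degrees askew both times. It rolled about 6° when empty and pitched about 6° when loaded, and was still swinging slightly while the hook was at rest. I levelled it before setting it down each time. The wrist force when it last touched the mat was about 7 N. None of my checks failed.

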